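Swap the small bottle on the stirrer for the beaker kept behind the reagent bottles

ROBOT

A 6-joint arm with a two-finger parallel gripper is mounted at the origin on a cart in front of the work surface, level with it; the furniture and walls round the work are solid. World frame = base frame: x ahead of the robot, y to its left, z up, the work surface at z = 0. Lengths are in m, angles in rad, forces in N, time in s.
With the tool pointing down it reaches from about 0.4 to 0.825 m from the base axis. Payload 7 kg.
Tool frame: the origin (TCP) lies midway between the tips of the shut fingers; the grasp point (between the pads) lies 19 mm behind it; y points along the fingers, z is the direction in which the jaws open and shut, and the axes are right-handed (so a half turn about y gives the same grasp; the last joint's range is limited). The gripper opens to 88 mm and grips with 3 to 60 N. Pads are 19 mm wide; open, the fingers measure 130 mm over their backs; the gripper's body (78 mm by 193 mm) begins 47 mm behind the grasp point.
Start: joints at [1.503, 0.359, 0.012, 0, -1.224, -0.288], TCP at [0.235, 0.633, 0.227] pointing down, gripper open.
Joint ranges: [-3.07, 3.07], [-1.43, 2.12], [-1.02, 1.25], [-3.03, 1.67], [-3.05, -0], [-3.03, 3.03]. Speed limits (rad/s): [2.39, 2.39, 3.01, 3.14, 3.14, 3.14].

INTERFACE

Orientations are given as [roll, pitch, yaw] about the fixed x, y, z axes, in that order (R = Rz(yaw) Ry(pitch) Rx(roll)).
In Python, from station import arm gives the robot as it stands.
- The arm moves only by the tool move_arm, never from a script. Its argument "deltas" is a list of rows, each an object with "dp": the shift along the tool's x, y, z in mm, a list of three; "rotation": the turn, a rotation vector about the tool's x, y, z in degrees, a list of three. A call has 1 to 5 rows; each row shifts and turns the pose as measured when the row begins, along the tool's axes as they then stand; what a row does not reach is not made up. A row lasts 1/12 s, in which the tool goes at most 41.7 mm and 7.16 degrees, less where a joint would pass 70% of its speed; a pose out of reach is approached as far as the arm can. A call is refused whole if a number of a shift passes 41.7 or a number of a turn 7.16, either way. A call with a gripper value outside its range is refused whole. "jaw" is the closure in counts, from 0 (fully open) to 255 (shut), set as the call begins (left out, the last holds). The fingers move at their own pace and stop on an object; "squeeze" is the grip in N (left out, the last holds). Time passes only in rows, so rows that do not move let the fingers close. It gives the time, the measured TCP pose, the force and the opening at its end, in the units of the state.
- arm.get_state(): the state, without advancing time (a new reading comes with each control period).
- arm.grab_frame(name): name is "scene" or "top" or "wrist"; returns a dict with "pixels" (480x640x3 uint8, red, green, blue), "z_map" (480x640 float32, m along the optical axis (not along the pixel's ray), 0 where there is no reading), "fx", "fy", "cx", "cy" (pixels), "cam_to_world" (4x4, takes a point from camera to world coordinates); the wrist camera has in their place "mount" (4x4, takes a point from camera to tool coordinates, whose origin is the TCP and whose axes are the tool frame's). Camera axes: x right, y down, z forward; pixel columns grow to the right and rows downward; lengths in m; the calibration is good to about 2 mm. A picture is of the moment at which its call begins: read the wrist's pose just before it.
- arm.job_done(): hands the job in, once; it reports no verdict.
The state is a dict: "t": time; "q": joint angles; "qd": joint speeds; "joint_efforts": joint torques, N m; "eef_pos": TCP position; "ee_rot": TCP orientation; "force": force on the tool from outside, world axes, zero at the start; "moment": the same for the moment, N m; "width": finger opening in m.
Only numpy, scipy, OpenCV 4.12 (cv2) and the standard library are available. Lean on these libraries where they do the work, as an engineer would, in place of code of your own. Each camera call takes 0.05 s, during which the arm holds its last target.

TASK

The small amber bottle on the stirrer is finished: put it away in the empty back cell of the grey caddy, and set the beaker that stands at the back of the caddy down inside the ring on the stirrer plate in its place. The two larger bottles in front are in the way, so first stand both on the white draining mat, and when the swap is done put each back in the front cell it came from, right where it stood. Keep everything upright, set things down rather than drop them, and leave the two little vials beside the caddy alone.

Things in the scene. Friction and masses are not known exactly. Their poses are not given: they have to be found in the camera images.
- bottle_large_mid (a point): largest of three amber screw-cap bottles, 65 diameter x 148 tall, black cap. This point is its centre, half-way up; z is its upright axis. The cap is 31 wide and 18 high, on the axis, from 130 above the base to the top; below it the bottle widens to a shoulder, so it is best lifted by the cap. Starts in one of the two front cells of the caddy.
- bottle_medium_mid (a point): middle-sized amber screw-cap bottle, 59 diameter x 133 tall, white cap. This point is its centre, half-way up; z is its upright axis. The cap is 28 wide and 16 high, on the axis, from 117 above the base to the top; below it the bottle widens to a shoulder, so it is best lifted by the cap. Starts in the other front cell of the caddy.
- bottle_small_mid (a point): smallest amber screw-cap bottle, 49 diameter x 111 tall, blue cap. This point is its centre, half-way up; z is its upright axis. The cap is 23 wide and 14 high, on the axis, from 97 above the base to the top; below it the bottle widens to a shoulder, so it is best lifted by the cap. Starts standing on the stirrer plate, inside its ring.
- beaker_mid (a point): empty translucent plastic beaker, 62 diameter at the rim, 54 at the base, 70 tall, walls about 2. This point is its centre, half-way up (35 above its base); z is its upright axis. Rigid enough to be held from above across the outside of its wall. Starts in one of the two back cells of the caddy.
- cell_pad: round black rubber pad, 52 diameter x 1 thick, fixed on the floor of the empty back cell of the caddy, where the small bottle belongs; origin at the centre of its underside.
- caddy: grey bottle caddy, fixed, 150 (its x) x 159 (its y), origin at the centre of its underside, x pointing away from the bench edge, floor 4 thick. Outer walls 28 high, inner dividers 22 high, 3 thick. Two front cells, 75 x 75 inside, centred at x = -34.5, y = -39 and +39; two back cells, 66 (x) x 75 (y) inside, centred at x = +39, same y.
- mat: empty white draining mat with fine ribs, lying flat, fixed, 130 (its x) x 120 (its y) x 1.5 thick, no rim; origin at the centre of its underside, x pointing away from the bench edge. It lies to the left of the caddy, with the stirrer beyond it or between the two. A tall cabinet stands about 90 behind it and 50 behind the caddy, open in front up to 500 above the bench, closed above that.
- stirrer_seat (a point): centre of the plate of the magnetic stirrer, at the height of the plate's surface; x points away from the bench edge. The stirrer is a fixed white box, 130 (x) x 115 (y) x 60 high, centred under this point, with two knobs on its -x side; the metal plate has 106 diameter and lies 72 above the liner. On it stands a low steel seat ring, 80 inside diameter, 90 outside, 8 high.
- vial_grey_mid (a point): bystander: small clear vial with a grey cap, 22 diameter x 54 tall, standing to the right of the caddy. This point is its centre. It stays where it is.
- vial_black_mid (a point): bystander: small clear vial with a black cap, 22 diameter x 54 tall, standing to the right of the caddy. This point is its centre. It stays where it is.
There are look-alikes about, which are no part of the job. What is shaped like the part that bears beaker_mid but turquoise or yellow is not meant.

How it is judged:
By the outcome, as a careful person would: the job done as asked, in the order asked, and still so for the second after the job is handed in, with the robot touching nothing.
It also fails if it takes over 128 s, if anything falls off the work surface, if the arm or the gripper's body presses on something with over 40 N, if the wrist force passes 120 N, or if a joint passes its speed limit or range.

## Working session

There is one attempt and no reset: what is moved stays moved. The work goes in short steps, Python scripts to look and compute and a tool call to move; the robot and the scene stay as the last step left them, time stands still between calls to the robot, and variables do not carry over. Pictures are saved under pics/ and viewed, and the job is handed in when it is done.

Besides the shell and the picture viewer there is one more tool, called after "Request:" by a JSON object that holds its "op" and its "data", one argument or row to a line. move_arm: Moves the arm, as the interface text tells. Its arguments: {"type":"object","properties":{"deltas":{"type":"array","items":{"type":"object","properties":{"dp":{"type":"array","items":{"type":"number"}},"rotation":{"type":"array","items":{"type":"number"}}}}},"jaw":{"type":"number"},"squeeze":{"type":"number"}},"required":["deltas"]}

```bash
ls; mkdir -p pics
cat > h.py <<'E'
import numpy as np,cv2
from scipy.spatial.transform import Rotation as R
from station import arm
def grab(n):
    s=arm.get_state(); f=arm.grab_frame(n)
    if n=="wrist":
        T=np.eye(4);T[:3,:3]=R.from_euler('xyz',s['ee_rot']).as_matrix();T[:3,3]=s['eef_pos']
        f['T']=T@np.array(f['mount'])
    else: f['T']=np.array(f['cam_to_world'])
    return f
def save(f,name): cv2.imwrite('pics/'+name+'.png',f['pixels'][:,:,::-1])
def cloud(f):
    z=f['z_map'];v,u=np.mgrid[:480,:640]
    P=np.stack([(u-f['cx'])/f['fx']*z,(v-f['cy'])/f['fy']*z,z,np.ones_like(z)],-1)@f['T'].T
    P=P[...,:3];P[z==0]=np.nan;return P
def ray(f,u,v,h):
    d=f['T'][:3,:3]@np.array([(u-f['cx'])/f['fx'],(v-f['cy'])/f['fy'],1]);o=f['T'][:3,3]
    return o+d*(h-o[2])/d[2]
def st():
    s=arm.get_state();print({k:np.round(s[k],4).tolist() for k in('t','q','eef_pos','ee_rot','force','width')})
E
python3 - <<'E'
from h import *
st()
for n in('scene','top','wrist'):
    f=grab(n);save(f,n+'0');print(n,np.round(f['T'],3).tolist(),f['fx'],f['cx'],f['cy']); np.savez('f_'+n,**f)
print(R.from_euler('xyz',arm.get_state()['ee_rot']).as_matrix().round(3))
E
```

```text
pics
{'t': 0.0, 'q': [1.5031, 0.3594, 0.0111, -0.0004, -1.2241, -0.2881], 'eef_pos': [0.235, 0.6323, 0.2256], 'ee_rot': [-1.5692, 0.0001, 2.7857], 'force': [0.4422, 0.3142, 0.6381], 'width': 0.0877}
scene [[0.925, -0.282, 0.253, 0.232], [-0.379, -0.718, 0.584, -0.761], [0.017, -0.637, -0.771, 0.872], [0.0, 0.0, 0.0, 1.0]] 433.00596181103606 328.5180218939009 235.53000975602487
top [[-0.003, -0.989, 0.145, 0.344], [-1.0, 0.002, -0.011, -0.201], [0.011, -0.145, -0.989, 1.032], [0.0, 0.0, 0.0, 1.0]] 471.0296755278006 319.4940961614747 249.30212267162355
wrist [[-0.347, -0.894, -0.284, 0.313], [-0.938, 0.331, 0.105, 0.602], [0.0, 0.303, -0.953, 0.383], [0.0, 0.0, 0.0, 1.0]] 374.8255128709829 312.45295429765633 234.16793998776802
[[-0.937 -0.    -0.348]
 [ 0.348 -0.001 -0.937]
 [-0.    -1.     0.001]]
```

View pics/scene0.png

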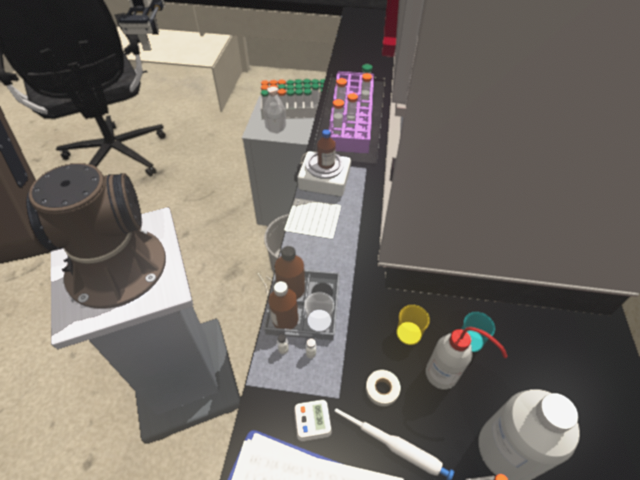

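View pics/top0.png

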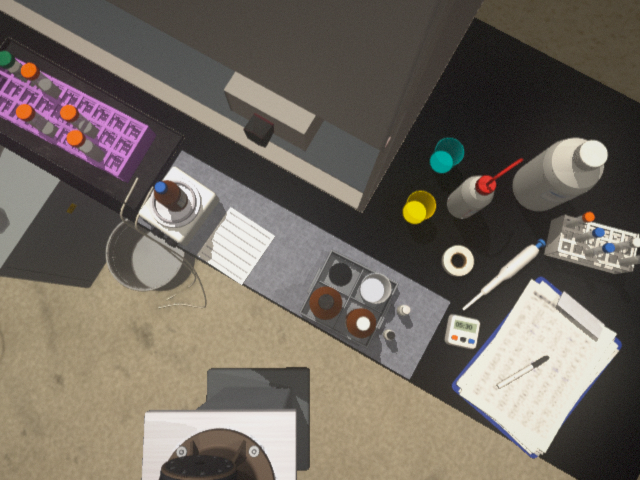

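View pics/wrist0.png

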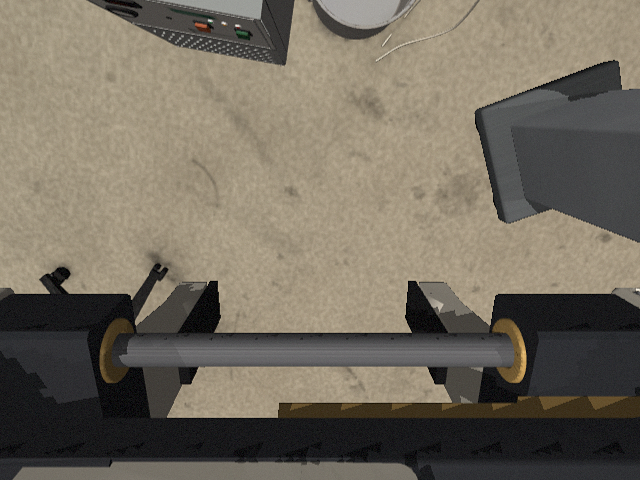

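Scene view: large bottle (black cap) ~(289,255), medium bottle (white cap) ~(281,290), small bottle ~(326,140) on the stirrer, clear beaker ~(319,312), vials ~(282,345) and (311,348). The turquoise (478,330) and yellow (412,323) beakers are look-alikes outside the caddy, so not meant.

Run:
```python
from h import *
t=np.load('f_top.npz');s=np.load('f_scene.npz')
a=cv2.resize(t['pixels'][230:370,290:430],(590,590),interpolation=cv2.INTER_CUBIC)
cv2.imwrite('pics/top_caddy.png',a[:,:,::-1])
a=cv2.resize(t['pixels'][150:300,125:285],(640,600),interpolation=cv2.INTER_CUBIC)
cv2.imwrite('pics/top_left.png',a[:,:,::-1])
a=cv2.resize(s['pixels'][240:370,250:370],(554,600),interpolation=cv2.INTER_CUBIC)
cv2.imwrite('pics/scene_caddy.png',a[:,:,::-1])
```

```text
(no output)
```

View pics/top_caddy.png

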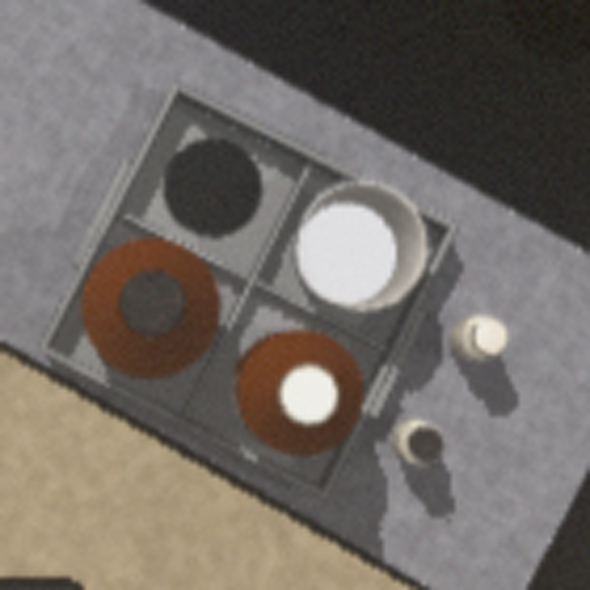

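View pics/top_left.png

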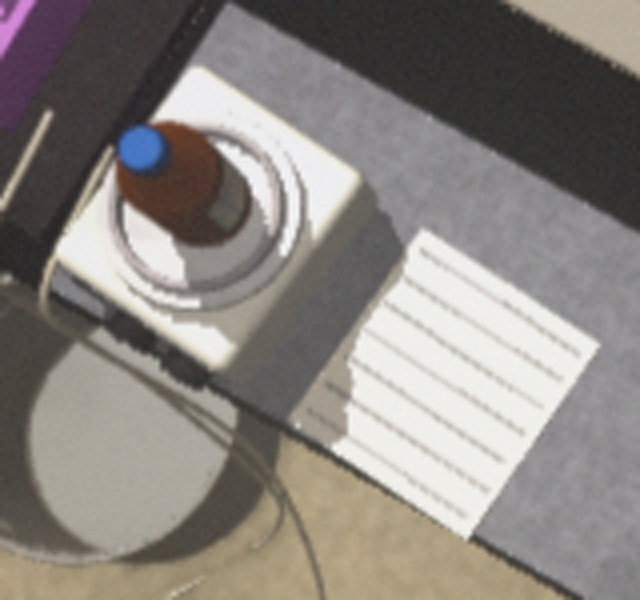

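View pics/scene_caddy.png

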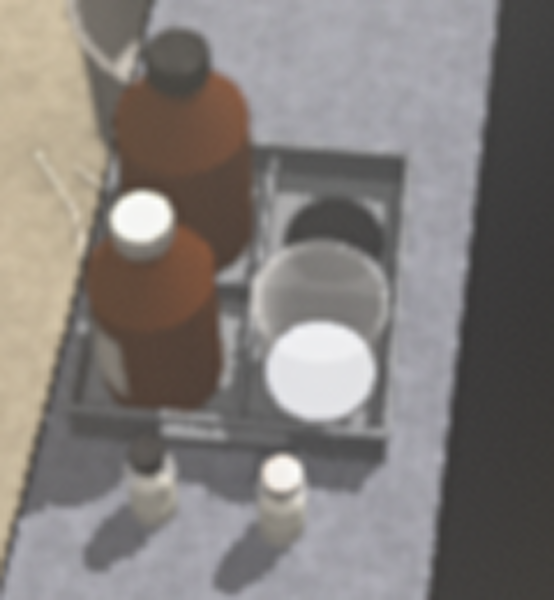

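The crops show the clear beaker in the right back cell (top crop (360,245)), the pad in the empty left back cell at (212,187), large bottle left front, medium right front. The ring and mat are clear in the left crop.

Run:
```python
from h import *
t=dict(np.load('f_top.npz'));s=dict(np.load('f_scene.npz'))
ct,cs=cloud(t),cloud(s)
hs=lambda f:cv2.cvtColor(f['pixels'],cv2.COLOR_RGB2HSV)
def blob(f,m,u,v,r):
    k=np.zeros((480,640),np.uint8);cv2.circle(k,(u,v),r,1,-1);m=(m&(k>0)).astype(np.uint8)
    n,l,stt,c=cv2.connectedComponentsWithStats(m)
    i=1+np.argmax(stt[1:,4]);cnt=cv2.findContours((l==i).astype(np.uint8),0,2)[0][0]
    (x,y),rr=cv2.minEnclosingCircle(cnt)
    return l==i,c[i],stt[i,4],cv2.fitEllipse(cnt)
H,S,V=[hs(t)[...,i] for i in range(3)];H2,S2,V2=[hs(s)[...,i] for i in range(3)]
def tri(a,b):
    def r(f,p):
        d=f['T'][:3,:3]@np.array([(p[0]-f['cx'])/f['fx'],(p[1]-f['cy'])/f['fy'],1]);return f['T'][:3,3],d/np.linalg.norm(d)
    o1,d1=r(t,a);o2,d2=r(s,b);A=np.stack([d1,-d2],1);x=np.linalg.lstsq(A,o2-o1,rcond=None)[0]
    p,q=o1+d1*x[0],o2+d2*x[1];return (p+q)/2,np.linalg.norm(p-q)
for n,mt,ms,pt,ps,r,h in [('large',(S<60)&(V<110),(S2<70)&(V2<100),(326,302),(289,254),12,.152),('med',(S<60)&(V>150),(S2<60)&(V2>140),(363,323),(281,288),11,.137),('small',(H>100)&(H<130)&(S>100),(H2>100)&(H2<130)&(S2>90),(160,187),(326,135),12,.183)]:
    m,c,a,e=blob(t,mt,*pt,r);m2,c2,a2,e2=blob(s,ms,*ps,r)
    print(n,c.round(1),a,c2.round(1),a2,'tri',tri(c,c2),'rayT',ray(t,*c,h).round(4),'zT',np.nanpercentile(ct[m][:,2],[10,50,90]).round(4), np.nanmedian(ct[m],0).round(4),np.nanmedian(cs[m2],0).round(4))
def px(c,x,y): return None
for n,u,v,h in [('pad',340.3,274.4,.005),('beakerbot',372,290.5,.006),('matA',*(125+427/4,150+230/4),.0015),('matB',125+600/4,150+345/4,.0015),('matC',125+470/4,150+538/4,.0015),('ring',125+202/4,150+218/4,.08),('cadBL',290+177/4.214,230+90/4.214,.028),('cadBR',290+452/4.214,230+228/4.214,.028),('cadFL',290+48/4.214,230+355/4.214,.028),('cadFR',290+322/4.214,230+490/4.214,.028)]:
    print(n,ray(t,u,v,h).round(4),'depthz',ct[int(round(v)),int(round(u))].round(4))
```

```text
large [325.8 301.6] 169 [287.8 253.8] 163 tri (array([ 0.37369283, -0.22196693,  0.14187791]), np.float64(0.0023480374060471793)) rayT [ 0.3745 -0.222   0.152 ] zT [0.1519 0.1542 0.1558] [ 0.3737 -0.2223  0.1542] [ 0.371  -0.2277  0.1513]
med [362.9 323.2] 147 [280.2 286.8] 134 tri (array([ 0.33351554, -0.29162411,  0.13740237]), np.float64(0.0018008826850691015)) rayT [ 0.3344 -0.2918  0.137 ] zT [0.1369 0.1396 0.1415] [ 0.3348 -0.2917  0.1396] [ 0.3333 -0.2918  0.1376]
small [159.9 186.7] 106 [325.6 132.1] 46 tri (array([0.5843843 , 0.08572643, 0.18130378]), np.float64(0.003766682665712586)) rayT [0.5858 0.0848 0.183 ] zT [0.1823 0.1844 0.1866] [0.5849 0.0845 0.1844] [0.5821 0.084  0.1825]
pad [ 0.4387 -0.2577  0.005 ] depthz [ 0.4395 -0.257   0.0059]
beakerbot [ 0.4033 -0.3263  0.006 ] depthz [ 0.4042 -0.3259  0.0091]
matA [ 0.5896 -0.0164  0.0015] depthz [ 0.5878 -0.0175  0.0043]
matB [ 0.5242 -0.1137  0.0015] depthz [ 0.5243 -0.114   0.0041]
matC [ 0.4174 -0.0439  0.0015] depthz [ 0.4188 -0.0422 -0.0025]
ring [0.5773 0.0856 0.08  ] depthz [0.5668 0.0706 0.1267]
cadBL [ 0.4864 -0.239   0.028 ] depthz [ 0.4857 -0.2386  0.0381]
cadBR [ 0.4155 -0.3779  0.028 ] depthz [ 0.4155 -0.3768  0.0312]
cadFL [ 0.3524 -0.1734  0.028 ] depthz [ 0.3529 -0.1727  0.0319]
cadFR [ 0.2855 -0.3096  0.028 ] depthz [ 0.2864 -0.3082  0.0334]
```

Request:
{"op": "move_arm", "data": {
  "deltas": [
    {"dp": [-30,-25,10],"rotation": [0,3.5,0]},
    {"dp": [-36,-15,12],"rotation": [0,4,0]},
    {"dp": [-38,-10,12],"rotation": [0,4,0]},
    {"dp": [-38,-8,12],"rotation": [0,4,0]},
    {"dp": [-38,-8,12],"rotation": [0,4,0]}
  ]
}}

```text
t: 0.57
eef_pos: [0.3638, 0.4958, 0.2879]
ee_rot: [-1.56, 0.005, 2.443]
force: [1.9, 0.8, -0.1]
width: 0.0877
```

```bash
cat >> h.py <<'E'
def plan(xyz,ang=None,n=None):
    """ang: world direction (deg) of the jaw axis (tool z). prints tool-frame total"""
    s=arm.get_state();M=R.from_euler('xyz',s['ee_rot']).as_matrix()
    d=M.T@(np.array(xyz)-np.array(s['eef_pos']))*1000
    cur=np.degrees(np.arctan2(M[1,2],M[0,2]))
    out=dict(total=d.round(1).tolist(),jaw=round(cur,2))
    if ang is not None:
        az=np.radians(ang);Z=np.array([np.cos(az),np.sin(az),0]);Y=np.array([0,0,-1.]);X=np.cross(Y,Z)
        T=np.stack([X,Y,Z],1);rv=R.from_matrix(M.T@T).as_rotvec(degrees=True);out['rot']=rv.round(2).tolist()
        k=n or int(max(np.ceil(np.abs(d).max()/41),np.ceil(np.abs(rv).max()/7.1),1));out['n']=k
        p=M.T@np.zeros(3);rows=[]
        W=np.array(xyz)-np.array(s['eef_pos'])
        for i in range(k):
            Mi=M@R.from_rotvec(rv*i/k,degrees=True).as_matrix()
            rows.append((Mi.T@W*1000/k).round(1).tolist())
        out['rows']=rows;out['rot/row']=(rv/k).round(2).tolist()
    for a,b in out.items(): print(a,b)
E
python3 -c "
from h import *
st()"
```

```text
{'t': 0.5667, 'q': [1.2553, 0.2351, -0.0222, 0.0005, -1.3248, -0.3833], 'eef_pos': [0.3638, 0.4958, 0.2879], 'ee_rot': [-1.5605, 0.0047, 2.443], 'force': [1.8847, 0.8155, -0.0519], 'width': 0.0877}
```

Request:
{"op": "move_arm", "data": {
  "deltas": [
    {"dp": [-40,-6,10],"rotation": [0,4.8,0]},
    {"dp": [-40,-6,10],"rotation": [0,4.8,0]},
    {"dp": [-40,-6,10],"rotation": [0,4.8,0]},
    {"dp": [-40,-6,10],"rotation": [0,4.8,0]},
    {"dp": [-40,0,8],"rotation": [0,4.8,0]}
  ]
}}

```text
t: 0.98
eef_pos: [0.4559, 0.312, 0.3141]
ee_rot: [-1.564, 0.009, 2.004]
force: [0.5, 0.1, 1.0]
width: 0.0877
```

Request:
{"op": "move_arm", "data": {
  "deltas": [
    {"dp": [-40,0,5],"rotation": [0,4.8,0]},
    {"dp": [-40,0,5],"rotation": [0,4.8,0]},
    {"dp": [-40,0,5],"rotation": [0,4.8,0]},
    {"dp": [-40,0,5],"rotation": [0,4.8,0]},
    {"dp": [-40,0,5],"rotation": [0,4.8,0]}
  ]
}}

```text
t: 1.4
eef_pos: [0.483, 0.1068, 0.3156]
ee_rot: [-1.568, 0.012, 1.563]
force: [1.1, 0.0, 0.6]
width: 0.0876
```

```bash
python3 -c "
from h import *
st()
f=grab('wrist');save(f,'w1');np.savez('f_w1',**f)
plan([.374,-.222,.33],153)"
```

```text
{'t': 1.4, 'q': [0.6222, 0.0117, -0.224, 0.008, -1.3442, -0.632], 'eef_pos': [0.483, 0.1068, 0.3156], 'ee_rot': [-1.568, 0.0116, 1.5629], 'force': [1.0717, 0.0303, 0.63], 'width': 0.0876}
total [-325.4, -9.4, 102.3]
jaw 179.05
rot [-0.01, 26.05, -0.75]
n 8
rows [[-40.7, -1.2, 12.8], [-41.3, -1.2, 10.5], [-41.9, -1.3, 8.1], [-42.3, -1.4, 5.7], [-42.5, -1.5, 3.3], [-42.6, -1.5, 0.9], [-42.6, -1.6, -1.6], [-42.4, -1.7, -4.0]]
rot/row [-0.0, 3.26, -0.09]
```

View pics/w1.png

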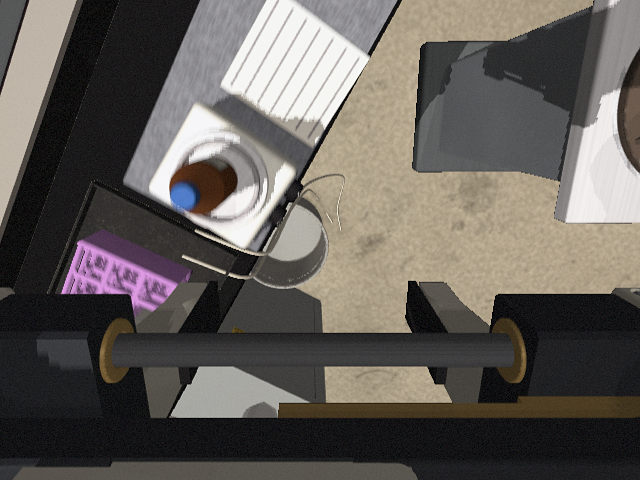

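Wrist view: stirrer ring ~(220,175), small blue cap (184,195), mat ~(297,68). Measuring the ring and mat here, then going over the caddy.

Run:
```python
from h import *
f=dict(np.load('f_w1.npz'));t=dict(np.load('f_top.npz'))
a=cv2.resize(f['pixels'][90:260,120:320],(800,680),interpolation=cv2.INTER_CUBIC)[:600];cv2.imwrite('pics/w1ring.png',a[:,:,::-1])
# mat
for n,F,box in (('w',f,(0,150,210,380)),('t',t,(190,300,180,285))):
    h=cv2.cvtColor(F['pixels'],cv2.COLOR_RGB2HSV);m=((h[...,1]<40)&(h[...,2]>190)).astype(np.uint8)
    P=cloud(F);m&=((P[...,2]<.03)&(P[...,0]>.38)).astype(np.uint8)
    m=cv2.morphologyEx(m,3,np.ones((5,5)))
    k=np.zeros_like(m);k[box[0]:box[1],box[2]:box[3]]=1;m&=k
    c=max(cv2.findContours(m,0,2)[0],key=cv2.contourArea);r=cv2.boxPoints(cv2.minAreaRect(c))
    print(n,r.round(0).tolist(),[ray(F,*p,.0015).round(4).tolist() for p in r])
h=cv2.cvtColor(f['pixels'],cv2.COLOR_RGB2HSV);m=((h[...,0]>100)&(h[...,0]<130)&(h[...,1]>120)).astype(np.uint8);m[:150]=0;m[230:]=0
v,u=np.nonzero(m);print('blue',u.mean(),v.mean(),ray(f,u.mean(),v.mean(),.183))
P=cloud(f)
for zz in (.06,.072,.08): pass
Z=P[...,2];mm=(P[...,0]>.5)&(P[...,0]<.7)&(P[...,1]>0)&(P[...,1]<.17)
print(np.histogram(Z[mm],bins=np.arange(0,.2,.01)))
```

```text
w [[216.0, 84.0], [273.0, -14.0], [376.0, 47.0], [319.0, 144.0]] [[0.595, -0.0157, 0.0015], [0.5242, -0.1149, 0.0015], [0.409, -0.0544, 0.0015], [0.4745, 0.0539, 0.0015]]
t [[197.0, 255.0], [230.0, 206.0], [275.0, 236.0], [242.0, 285.0]] [[0.4819, 0.0563, 0.0015], [0.5927, -0.013, 0.0015], [0.5255, -0.1127, 0.0015], [0.4166, -0.0424, 0.0015]]
blue 173.31832298136646 195.0310559006211 [0.59189914 0.08045701 0.183     ]
(array([6428,  348,  111,  177,  552, 1836, 2526, 3850,  770,   95,  112,
        111,  134,  144,  731,  789,  194,  127,  568]), array([0.  , 0.01, 0.02, 0.03, 0.04, 0.05, 0.06, 0.07, 0.08, 0.09, 0.1 ,
       0.11, 0.12, 0.13, 0.14, 0.15, 0.16, 0.17, 0.18, 0.19]))
```

View pics/w1ring.png

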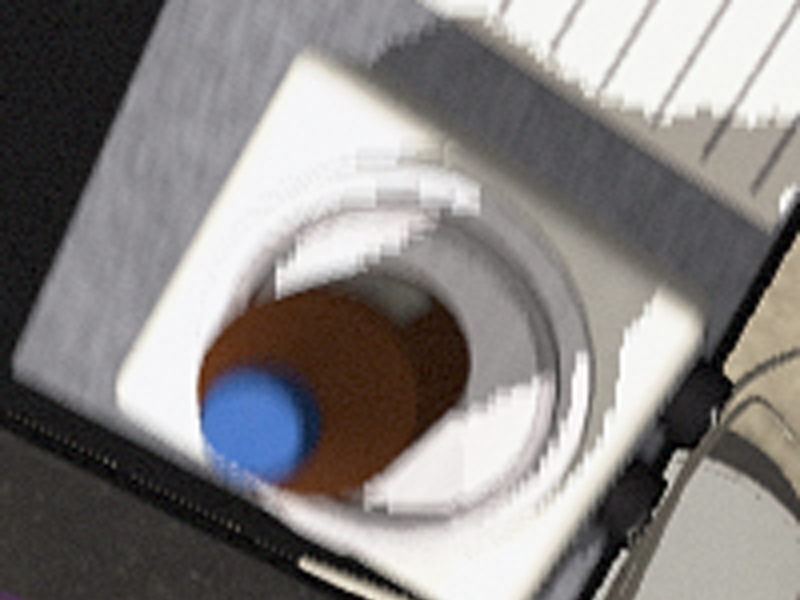

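```bash
python3 -c "
from h import *
plan([.395,-.18,.30],153)"
```

```text
total [-282.7, 20.0, 81.9]
jaw 179.05
rot [-0.01, 26.05, -0.75]
n 7
rows [[-40.4, 2.9, 11.7], [-41.1, 2.8, 9.1], [-41.6, 2.7, 6.4], [-41.9, 2.6, 3.7], [-42.1, 2.5, 0.9], [-42.0, 2.5, -1.8], [-41.8, 2.4, -4.5]]
rot/row [-0.0, 3.72, -0.11]
```

Request:
{"op": "move_arm", "data": {
  "deltas": [
    {"dp": [-40,3,11.7],"rotation": [0,3.7,-0.1]},
    {"dp": [-41,3,9],"rotation": [0,3.7,-0.1]},
    {"dp": [-41,3,6],"rotation": [0,3.7,-0.1]},
    {"dp": [-41,3,3.7],"rotation": [0,3.7,-0.1]},
    {"dp": [-41,3,1],"rotation": [0,3.7,-0.1]}
  ]
}}

```text
t: 1.87
eef_pos: [0.4208, -0.0913, 0.3028]
ee_rot: [-1.571, 0.003, 1.22]
force: [1.9, -0.7, 0.0]
width: 0.0878
```

```bash
python3 -c "
from h import *
plan([.395,-.18,.30],153)"
```

```text
total [-92.1, 3.1, -6.3]
jaw 159.88
rot [0.03, 6.88, -0.2]
n 3
rows [[-30.7, 1.0, -2.1], [-30.6, 1.0, -3.3], [-30.4, 1.0, -4.6]]
rot/row [0.01, 2.29, -0.07]
```

Request:
{"op": "move_arm", "data": {
  "deltas": "[{\"dp\": [-31, 1, -2], \"rotation\": [0, 2.3, -0.1]}, {\"dp\": [-31, 1, -3], \"rotation\": [0, 2.3, -0.1]}, {\"dp\": [-28, 1, -5], \"rotation\": [0, 2.3, 0]}, {\"dp\": [0, 0, 0], \"rotation\": [0, 0, 0]}], \"jaw\": 90"
}}

```text
move_arm: Invalid argument: deltas='[{"dp": [-31, 1, -2], "rotation": [0, 2.3, -0.1]}, {"dp": [-31, 1, -3], "rotation": [0, 2.3, -0.1]}, {"dp": [-28, 1, -5], "rotation": [0, 2.3, 0]}, {"dp": [0, 0, 0], "rotation": [0, 0, 0]}], "jaw": 9...(202 chars total, truncated) is not valid JSON
```

```bash
python3 -c "
from h import *
st()
f=grab('wrist');save(f,'w2');np.savez('f_w2',**f)
plan([.374,-.222,.33],153)"
```

```text
{'t': 1.8667, 'q': [0.251, -0.1054, -0.3601, 0.0032, -1.3177, -0.603], 'eef_pos': [0.4208, -0.0913, 0.3028], 'ee_rot': [-1.5712, 0.0035, 1.2196], 'force': [1.9288, -0.6627, 0.0374], 'width': 0.0878}
total [-133.5, -26.9, -3.1]
jaw 159.43
rot [-0.04, 6.43, -0.29]
n 4
rows [[-33.4, -6.7, -0.8], [-33.3, -6.8, -1.7], [-33.3, -6.8, -2.6], [-33.2, -6.9, -3.6]]
rot/row [-0.01, 1.61, -0.07]
```

View pics/w2.png

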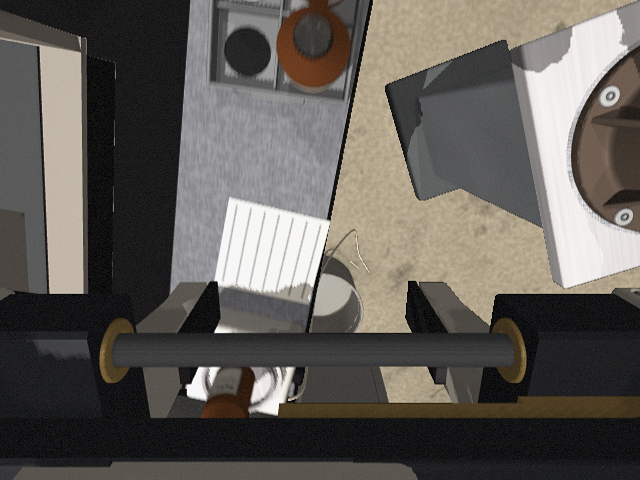

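That move was refused (malformed), so the view is from the earlier pose: mat corners ~(230,198),(330,222),(313,300); caddy at top. Redoing the move.

Request:
{"op": "move_arm", "data": {
  "deltas": [
    {"dp": [-31,1,-2],"rotation": [0,2.3,-0.1]},
    {"dp": [-31,1,-3],"rotation": [0,2.3,-0.1]},
    {"dp": [-28,1,-5],"rotation": [0,2.3,0]},
    {"dp": [0,0,0],"rotation": [0,0,0]}
  ],
  "jaw": 90
}}

```text
t: 2.25
eef_pos: [0.3883, -0.1885, 0.2996]
ee_rot: [-1.571, 0.0, 1.082]
force: [0.3, -0.1, -0.4]
width: 0.0665
```

```bash
python3 -c "
from h import *
F=dict(np.load('f_w2.npz'))
for p in [(230,198),(330,222),(313,300)]: print('mat',ray(F,*p,.0015).round(4))
st()
f=grab('wrist');save(f,'w3');np.savez('f_w3',**f)
"
```

```text
mat [ 0.5226 -0.1138  0.0015]
mat [ 0.416  -0.0418  0.0015]
mat [0.4739 0.054  0.0015]
{'t': 2.25, 'q': [0.009, -0.102, -0.3632, 0.0005, -1.3097, -0.4977], 'eef_pos': [0.3883, -0.1885, 0.2996], 'ee_rot': [-1.5709, 0.0005, 1.0822], 'force': [0.2616, -0.1374, -0.4272], 'width': 0.0665}
```

View pics/w3.png

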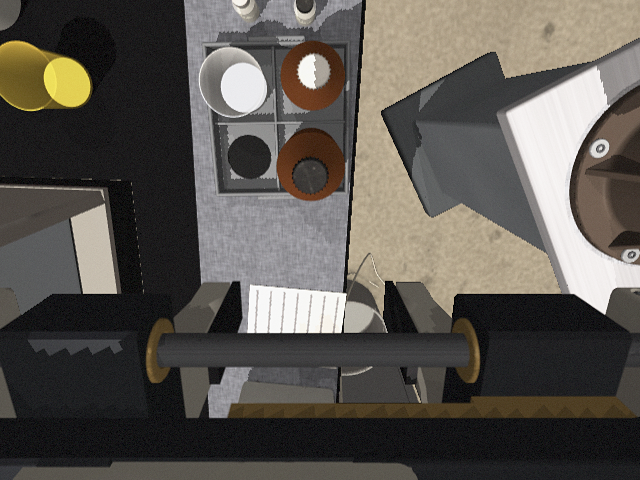

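Wrist view: large cap (311,177), medium cap (314,71), pad (249,157), beaker base (243,89), vials (245,8),(304,10).

Run:
```python
from h import *
f=dict(np.load('f_w3.npz'));P=cloud(f)
a=cv2.resize(f['pixels'][0:210,190:370],(686,800),interpolation=cv2.INTER_CUBIC)
a=cv2.resize(a,(514,600));cv2.imwrite('pics/w3c.png',a[:,:,::-1])
h=cv2.cvtColor(f['pixels'],cv2.COLOR_RGB2HSV);H,S,V=[h[...,i] for i in range(3)]
def circ(m,u,v,r,hh,n):
    k=np.zeros((480,640),np.uint8);cv2.circle(k,(u,v),r,1,-1);m=(m&(k>0)).astype(np.uint8)
    c=max(cv2.findContours(m,0,1)[0],key=cv2.contourArea);p=np.array([ray(f,*q,hh) for q in c[:,0].astype(float)])
    e=cv2.fitEllipse(c); (x,y),rr=cv2.minEnclosingCircle((p[:,:2]*1000).astype(np.float32))
    print(n,'ell',np.round(e[0],1),np.round(e[1],1),'ray',ray(f,*e[0],hh).round(4),'mec',round(x,1),round(y,1),'d',round(2*rr,1))
circ((S<90),311,177,20,.152,'large')
circ((S<90)&(V>90),314,71,18,.137,'med')
circ((V<75),249,157,26,.005,'pad')
circ((V>215)&(S<40),243,89,28,.006,'beakbase')
Z=P[...,2]
for n,u,v in(('large',311,170),('med',314,65),('pad',249,157),('bb',243,89)):
    print(n,np.nanmedian(Z[v-4:v+5,u-4:u+5]).round(4))
```

```text
large ell [310.  175.1] [34.4 35.1] ray [ 0.3735 -0.2227  0.152 ] mec 373.5 -222.4 d 29.9
med ell [313.3  70.9] [32.3 34.8] ray [ 0.3339 -0.2917  0.137 ] mec 334.1 -291.3 d 26.6
pad ell [248.9 156.5] [41.5 43.9] ray [ 0.4385 -0.2566  0.005 ] mec 438.8 -256.0 d 52.1
beakbase ell [243.4  87.1] [44.6 48.6] ray [ 0.4044 -0.3253  0.006 ] mec 403.8 -324.8 d 53.0
large 0.152
med 0.1373
pad 0.0059
bb 0.0073
```

View pics/w3c.png

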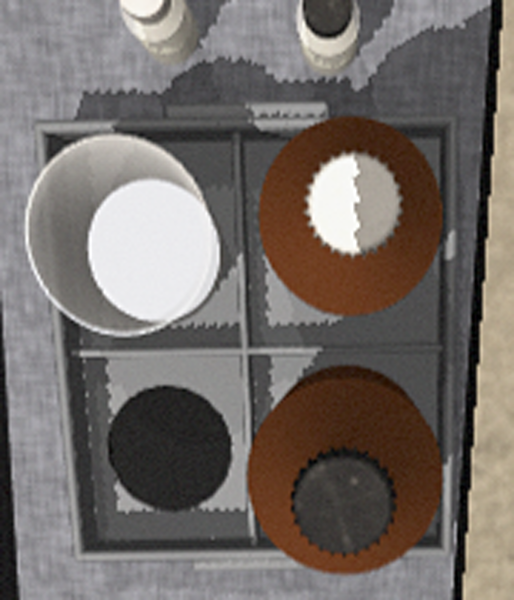

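```bash
python3 -c "
from h import *
plan([.3737,-.2224,.19],152)"
```

```text
total [-38.1, 109.6, -3.1]
jaw 152.07
rot [0.01, 0.07, -0.0]
n 3
rows [[-12.7, 36.5, -1.0], [-12.7, 36.5, -1.0], [-12.7, 36.5, -1.0]]
rot/row [0.0, 0.02, -0.0]
```

Request:
{"op": "move_arm", "data": {
  "deltas": [
    {"dp": [-13,36,-1],"rotation": [0,0,0]},
    {"dp": [-13,36,-1],"rotation": [0,0,0]},
    {"dp": [-10,32,-1],"rotation": [0,0,0]},
    {"dp": [0,0,0],"rotation": [0,0,0]}
  ]
}}

```text
t: 2.63
eef_pos: [0.3768, -0.2206, 0.1946]
ee_rot: [-1.578, -0.004, 1.085]
force: [-1.1, 0.4, -0.1]
width: 0.057
```

```bash
python3 -c "
from h import *
plan([.3737,-.2224,.131],152)"
```

```text
total [-3.3, 63.5, 2.4]
jaw 152.17
rot [0.43, 0.17, 0.23]
n 2
rows [[-1.7, 31.8, 1.2], [-1.6, 31.8, 1.1]]
rot/row [0.22, 0.08, 0.12]
```

Request:
{"op": "move_arm", "data": {
  "deltas": [
    {"dp": [-3,20,2],"rotation": [0.4,0.2,0.2]},
    {"dp": [0,20,0],"rotation": [0,0,0]},
    {"dp": [0,15,0],"rotation": [0,0,0]},
    {"dp": [0,0,0],"rotation": [0,0,0]}
  ]
}}

```text
t: 2.97
eef_pos: [0.3765, -0.2206, 0.1402]
ee_rot: [-1.573, 0.0, 1.085]
force: [-1.0, -0.0, -0.2]
width: 0.0567
```

```bash
python3 -c "
from h import *
plan([.3737,-.2224,.131],152)
f=grab('wrist');save(f,'w4')"
```

```text
total [-2.9, 9.2, 1.6]
jaw 152.17
rot [0.12, 0.17, -0.01]
n 1
rows [[-2.9, 9.2, 1.6]]
rot/row [0.12, 0.17, -0.01]
```

View pics/w4.png

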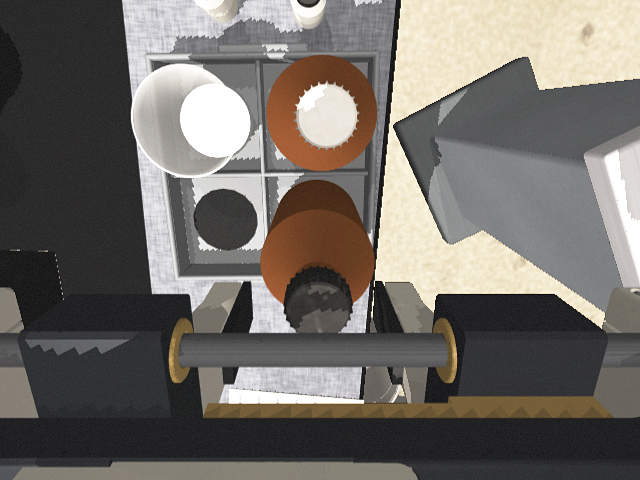

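Cap (318,300) sits between the fingers (inner edges ~250 and ~375), about 1.5 mm to one side, matching the computed correction.

Request:
{"op": "move_arm", "data": {
  "deltas": [
    {"dp": [-3,6,2],"rotation": [0,0,0]},
    {"dp": [0,3,0],"rotation": [0,0,0]},
    {"dp": [0,0,0],"rotation": [0,0,0]}
  ]
}}

```text
t: 3.27
eef_pos: [0.3774, -0.222, 0.1359]
ee_rot: [-1.58, -0.001, 1.089]
force: [0.3, -0.0, 0.4]
width: 0.0565
```

```bash
python3 -c "
from h import *
plan([.3737,-.2224,.131],152)"
```

```text
total [-2.0, 4.8, 3.2]
jaw 152.41
rot [0.52, 0.41, 0.06]
n 1
rows [[-2.0, 4.8, 3.2]]
rot/row [0.52, 0.41, 0.06]
```

```bash
python3 -c "
from h import *
for i in range(6):
    s=arm.get_state();print(s['t'],np.round(s['eef_pos'],4),np.round(s['ee_rot'],4),np.abs(s['qd']).max().round(3));arm.grab_frame('top')
plan([.3737,-.2224,.131],152)"
```

```text
3.2667 [ 0.3774 -0.222   0.1359] [-1.5799e+00 -1.0000e-03  1.0892e+00] 0.02
3.3167 [ 0.3775 -0.2221  0.1361] [-1.5801e+00 -1.1000e-03  1.0892e+00] 0.003
3.3667 [ 0.3774 -0.2222  0.1361] [-1.580e+00 -1.100e-03  1.089e+00] 0.004
3.4167 [ 0.3773 -0.2222  0.136 ] [-1.5799e+00 -1.1000e-03  1.0888e+00] 0.004
3.4667 [ 0.3771 -0.2222  0.1358] [-1.5797e+00 -1.1000e-03  1.0887e+00] 0.004
3.5167 [ 0.3771 -0.2222  0.1357] [-1.5795e+00 -1.0000e-03  1.0886e+00] 0.002
total [-1.7, 4.6, 2.9]
jaw 152.37
rot [0.49, 0.37, 0.06]
n 1
rows [[-1.7, 4.6, 2.9]]
rot/row [0.49, 0.37, 0.06]
```

Request:
{"op": "move_arm", "data": {
  "deltas": [
    {"dp": [-2,6,4],"rotation": [0.5,0.4,0]}
  ]
}}

```text
t: 3.65
eef_pos: [0.3735, -0.2224, 0.1305]
ee_rot: [-1.573, -0.001, 1.082]
force: [0.3, 0.2, -0.7]
width: 0.057
```

```bash
python3 -c "
from h import *
plan([.3737,-.2224,.131],152)
for i in range(3):arm.grab_frame('top')
plan([.3737,-.2224,.131],152)"
```

```text
total [0.0, -0.5, -0.2]
jaw 151.99
rot [0.12, -0.01, 0.09]
n 1
rows [[0.0, -0.5, -0.2]]
rot/row [0.12, -0.01, 0.09]
total [0.6, -1.9, -1.7]
jaw 151.94
rot [-0.09, -0.06, 0.04]
n 1
rows [[0.6, -1.9, -1.7]]
rot/row [-0.09, -0.06, 0.04]
```

Request:
{"op": "move_arm", "data": {
  "deltas": [
    {"dp": [0.5,-1,-2],"rotation": [0,0,0]},
    {"dp": [0,0,0],"rotation": [0,0,0]}
  ]
}}

```text
t: 3.97
eef_pos: [0.3739, -0.2228, 0.13]
ee_rot: [-1.569, -0.0, 1.081]
force: [0.3, 0.4, 0.2]
width: 0.0567
```

```bash
python3 -c "
from h import *
plan([.3737,-.2224,.131],152)"
```

```text
total [0.3, -1.0, 0.4]
jaw 151.93
rot [-0.11, -0.07, 0.02]
n 1
rows [[0.3, -1.0, 0.4]]
rot/row [-0.11, -0.07, 0.02]
```

Request:
{"op": "move_arm", "data": {
  "deltas": [
    {"dp": [0,0,0],"rotation": [0,0,0]},
    {"dp": [0,0,0],"rotation": [0,0,0]},
    {"dp": [0,0,0],"rotation": [0,0,0]},
    {"dp": [0,0,0],"rotation": [0,0,0]}
  ],
  "jaw": 255,
  "squeeze": 35
}}

```text
t: 4.3
eef_pos: [0.3742, -0.2229, 0.1301]
ee_rot: [-1.569, -0.0, 1.081]
force: [-0.6, 0.2, 0.3]
width: 0.0355
```

```bash
python3 -c "
from h import *
st();plan([.3737,-.2224,.131],152)
f=grab('wrist');save(f,'w5')"
```

```text
{'t': 4.3, 'q': [-0.0823, 0.0521, -0.6273, -0.0013, -0.893, -0.4069], 'eef_pos': [0.3742, -0.2229, 0.1301], 'ee_rot': [-1.569, -0.0003, 1.0808], 'force': [-0.601, 0.1969, 0.3293], 'width': 0.0355}
total [0.2, -0.9, 0.7]
jaw 151.93
rot [-0.1, -0.07, 0.02]
n 1
rows [[0.2, -0.9, 0.7]]
rot/row [-0.1, -0.07, 0.02]
```

View pics/w5.png

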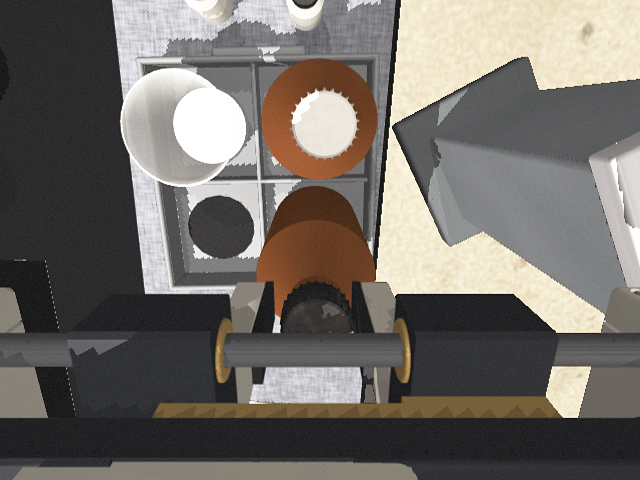

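Cap (317,315) centred between the closing fingers; nothing else touched.

Request:
{"op": "move_arm", "data": {
  "deltas": [
    {"dp": [0,0,0],"rotation": [0,0,0]},
    {"dp": [0,0,0],"rotation": [0,0,0]},
    {"dp": [0,0,0],"rotation": [0,0,0]}
  ]
}}

```text
t: 4.6
eef_pos: [0.3739, -0.2228, 0.13]
ee_rot: [-1.569, -0.0, 1.081]
force: [-0.2, 0.1, -0.6]
width: 0.0299
```

```bash
python3 -c "
from h import *
st();plan([.3737,-.2224,.131],152)"
```

```text
{'t': 4.6, 'q': [-0.0822, 0.0519, -0.6275, -0.0014, -0.8933, -0.4069], 'eef_pos': [0.3739, -0.2228, 0.13], 'ee_rot': [-1.5686, -0.0002, 1.0808], 'force': [-0.151, 0.0817, -0.5961], 'width': 0.0299}
total [0.3, -1.0, 0.4]
jaw 151.93
rot [-0.13, -0.07, 0.01]
n 1
rows [[0.3, -1.0, 0.4]]
rot/row [-0.13, -0.07, 0.01]
```

Request:
{"op": "move_arm", "data": {
  "deltas": [
    {"dp": [0,-8,0],"rotation": [0,0,0]},
    {"dp": [0,-20,0],"rotation": [0,0,0]},
    {"dp": [0,-20,0],"rotation": [0,0,0]},
    {"dp": [0,-15,0],"rotation": [0,0,0]}
  ]
}}

```text
t: 4.93
eef_pos: [0.3701, -0.222, 0.192]
ee_rot: [-1.558, 0.002, 1.08]
force: [-0.2, -0.9, -1.5]
width: 0.0297
```

```bash
python3 -c "
from h import *
st();f=grab('scene');save(f,'s1')
plan([.5385,-.024,.20],179,7)
"
```

```text
{'t': 4.9333, 'q': [-0.0825, -0.0173, -0.5358, -0.0033, -1.065, -0.4071], 'eef_pos': [0.3701, -0.222, 0.192], 'ee_rot': [-1.558, 0.0024, 1.0796], 'force': [-0.2135, -0.8831, -1.5391], 'width': 0.0297}
total [253.7, -6.1, -53.6]
jaw 151.89
rot [-0.51, -27.11, 0.02]
n 7
rows [[36.2, -0.9, -7.7], [35.6, -0.9, -10.1], [34.9, -0.9, -12.5], [34.0, -0.8, -14.8], [32.9, -0.8, -17.1], [31.7, -0.8, -19.2], [30.3, -0.8, -21.3]]
rot/row [-0.07, -3.87, 0.0]
```

View pics/s1.png

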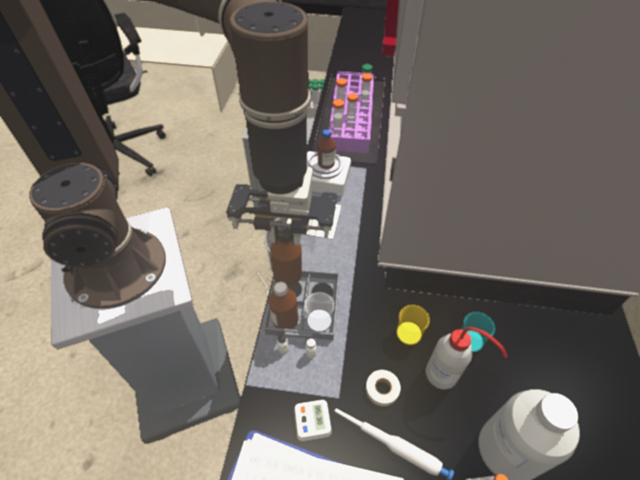

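Scene: large bottle held upright and lifted at (286,262), medium still in place. Moving to the mat.

Request:
{"op": "move_arm", "data": {
  "deltas": [
    {"dp": [25,-2,-6],"rotation": [-0.3,-2.7,0]},
    {"dp": [36,-1,-10],"rotation": [-0.1,-4,0]},
    {"dp": [36,-1,-12.5],"rotation": [-0.1,-4,0]},
    {"dp": [35,-1,-15],"rotation": [0,-4,0]},
    {"dp": [34,-1,-17],"rotation": [0,-4,0]}
  ]
}}

```text
t: 5.4
eef_pos: [0.4863, -0.087, 0.2036]
ee_rot: [-1.574, -0.0, 1.408]
force: [1.3, -0.8, -2.8]
width: 0.0302
```

```bash
python3 -c "
from h import *
plan([.538,-.024,.20],179)
"
```

```text
total [70.5, 3.8, -40.8]
jaw 170.68
rot [0.17, -8.32, -0.01]
n 2
rows [[35.3, 1.9, -20.4], [33.7, 1.9, -22.9]]
rot/row [0.09, -4.16, -0.0]
```

Request:
{"op": "move_arm", "data": {
  "deltas": [
    {"dp": [33,2,-19],"rotation": [0.2,-4,0]},
    {"dp": [25,1,-17],"rotation": [0,-3,0]},
    {"dp": [8,1,-4],"rotation": [0,-1,0]},
    {"dp": [0,0,0],"rotation": [0,0,0]}
  ]
}}

```text
t: 5.73
eef_pos: [0.5394, -0.017, 0.1989]
ee_rot: [-1.571, -0.001, 1.564]
force: [0.5, -0.4, -2.6]
width: 0.0299
```

```bash
python3 -c "
from h import *
plan([.538,-.024,.131],179)
f=grab('wrist');save(f,'w6')
"
```

```text
total [-7.0, 67.9, 1.4]
jaw 179.62
rot [0.0, 0.62, 0.05]
n 2
rows [[-3.5, 33.9, 0.7], [-3.5, 33.9, 0.7]]
rot/row [0.0, 0.31, 0.03]
```

View pics/w6.png

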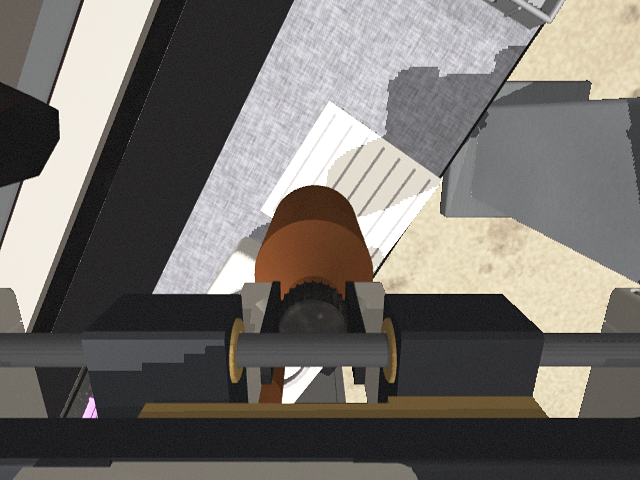

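Bottle hangs over the mat (visible corners (330,102), (440,180)); descending.

Request:
{"op": "move_arm", "data": {
  "deltas": [
    {"dp": [-7,18,1],"rotation": [0,0.6,0]},
    {"dp": [0,20,0],"rotation": [0,0,0]},
    {"dp": [0,18,0],"rotation": [0,0,0]},
    {"dp": [0,4,0],"rotation": [0,0,0]}
  ]
}}

```text
t: 6.12
eef_pos: [0.5364, -0.0271, 0.1388]
ee_rot: [-1.573, -0.001, 1.548]
force: [-1.5, -0.3, -3.5]
width: 0.0296
```

```bash
python3 -c "
from h import *
plan([.538,-.024,.1275],179);st()
"
```

```text
total [3.2, 11.3, -1.5]
jaw 178.69
rot [0.12, -0.31, 0.08]
n 1
rows [[3.2, 11.3, -1.5]]
rot/row [0.12, -0.31, 0.08]
{'t': 6.1167, 'q': [0.3141, 0.2084, -0.4145, -0.0008, -0.9456, -0.3365], 'eef_pos': [0.5364, -0.0271, 0.1388], 'ee_rot': [-1.5728, -0.0014, 1.5479], 'force': [-1.4574, -0.2619, -3.4668], 'width': 0.0296}
```

Request:
{"op": "move_arm", "data": {
  "deltas": [
    {"dp": [3,6,-1],"rotation": [0,0,0]},
    {"dp": [0,4,0],"rotation": [0,0,0]},
    {"dp": [0,2,0],"rotation": [0,0,0]}
  ]
}}

```text
t: 6.37
eef_pos: [0.5368, -0.0263, 0.1275]
ee_rot: [-1.573, -0.0, 1.545]
force: [-3.4, -2.0, 15.1]
width: 0.0298
```

```bash
python3 -c "
from h import *
plan([.538,-.024,.1275],179);st()
"
```

```text
total [2.3, -0.0, -1.2]
jaw 178.52
rot [0.12, -0.48, 0.01]
n 1
rows [[2.3, -0.0, -1.2]]
rot/row [0.12, -0.48, 0.01]
{'t': 6.3667, 'q': [0.3164, 0.221, -0.4283, 0.0005, -0.9195, -0.3425], 'eef_pos': [0.5368, -0.0263, 0.1275], 'ee_rot': [-1.5728, -0.0003, 1.545], 'force': [-3.3889, -1.9961, 15.1487], 'width': 0.0298}
```

Request:
{"op": "move_arm", "data": {
  "deltas": [
    {"dp": [0,-1,0],"rotation": [0,0,0]},
    {"dp": [0,0,0],"rotation": [0,0,0]},
    {"dp": [0,0,0],"rotation": [0,0,0]},
    {"dp": [0,0,0],"rotation": [0,0,0]},
    {"dp": [0,0,0],"rotation": [0,0,0]}
  ],
  "jaw": 90
}}

```text
t: 6.78
eef_pos: [0.5396, -0.0263, 0.1328]
ee_rot: [-1.58, -0.001, 1.545]
force: [-0.2, 0.4, 0.3]
width: 0.0548
```

Request:
{"op": "move_arm", "data": {
  "deltas": [
    {"dp": [0,-15,0],"rotation": [0,0,0]},
    {"dp": [0,-30,0],"rotation": [0,0,0]},
    {"dp": [0,-30,0],"rotation": [0,0,0]}
  ]
}}

```text
t: 7.03
eef_pos: [0.5352, -0.0268, 0.204]
ee_rot: [-1.569, 0.001, 1.544]
force: [1.0, -0.3, 0.0]
width: 0.0563
```

```bash
python3 -c "
from h import *
plan([.352,-.2588,.21],152)
f=grab('wrist');save(f,'w7')
"
```

```text
total [-236.8, -5.5, 177.0]
jaw 178.48
rot [-0.09, 26.48, -0.06]
n 6
rows [[-39.5, -0.9, 29.5], [-41.6, -0.9, 26.4], [-43.5, -0.9, 23.1], [-45.2, -1.0, 19.7], [-46.5, -1.0, 16.1], [-47.6, -1.0, 12.5]]
rot/row [-0.01, 4.41, -0.01]
```

View pics/w7.png

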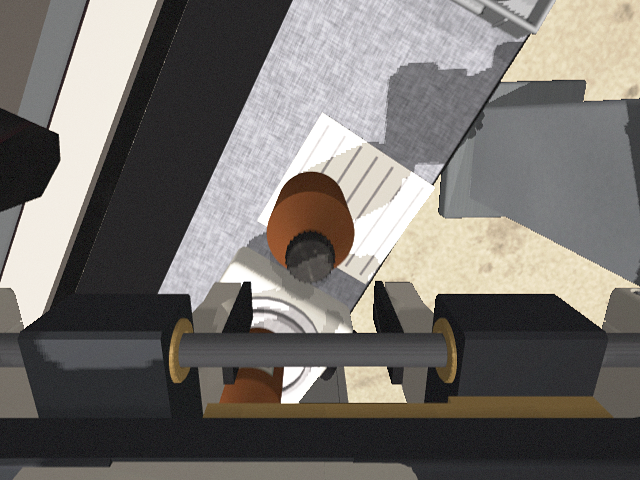

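Large bottle (cap (310,255)) stands upright on the mat. On to the medium one.

Request:
{"op": "move_arm", "data": {
  "deltas": [
    {"dp": [-33,-3,24],"rotation": [0,3.6,0]},
    {"dp": [-35,-3,22],"rotation": [0,3.6,0]},
    {"dp": [-37,-1,20],"rotation": [0,3.6,0]},
    {"dp": [-38,0,18],"rotation": [0,3.6,0]},
    {"dp": [-39,0,15],"rotation": [0,3.6,0]}
  ]
}}

```text
t: 7.5
eef_pos: [0.4168, -0.1906, 0.2206]
ee_rot: [-1.589, -0.007, 1.231]
force: [0.9, -0.4, -0.6]
width: 0.0569
```

```bash
python3 -c "
from h import *
plan([.3338,-.2916,.20],152)
f=grab('top');np.savez('f_t2',**f)
a=cv2.resize(f['pixels'][150:300,125:285],(640,600),interpolation=cv2.INTER_CUBIC)
cv2.imwrite('pics/t2.png',a[:,:,::-1])
"
```

```text
total [-123.1, 19.0, 44.9]
jaw 160.51
rot [1.0, 8.52, 0.46]
n 4
rows [[-30.8, 4.7, 11.2], [-31.2, 4.9, 10.1], [-31.5, 5.0, 8.9], [-31.8, 5.1, 7.7]]
rot/row [0.25, 2.13, 0.11]
```

View pics/t2.png

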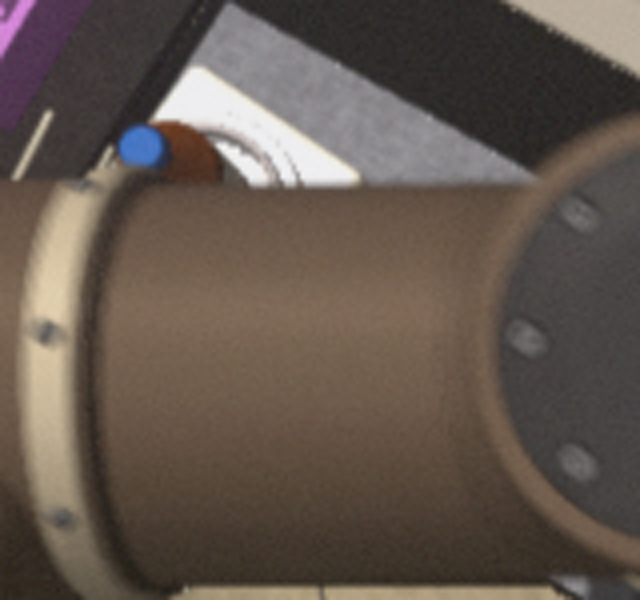

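The top view is blocked by the arm; continuing.

Request:
{"op": "move_arm", "data": {
  "deltas": [
    {"dp": [-31,5,11],"rotation": [0.5,2.1,0.2]},
    {"dp": [-31,5,10],"rotation": [0.3,2.1,0.2]},
    {"dp": [-31,5,9],"rotation": [0,2.1,0]},
    {"dp": [-20,4,5],"rotation": [0,1.5,0]},
    {"dp": [-5,0,1],"rotation": [0,0,0]}
  ]
}}

```text
t: 7.97
eef_pos: [0.3289, -0.2936, 0.202]
ee_rot: [-1.579, -0.002, 1.078]
force: [-0.0, -0.2, 0.0]
width: 0.0565
```

```bash
python3 -c "
from h import *
for i in range(2):arm.grab_frame('top')
plan([.3338,-.2916,.118],152);st()
"
```

```text
total [2.7, 84.7, -1.5]
jaw 151.89
rot [0.53, -0.11, 0.1]
n 3
rows [[0.9, 28.2, -0.5], [0.9, 28.2, -0.6], [0.9, 28.2, -0.7]]
rot/row [0.18, -0.04, 0.03]
{'t': 8.0667, 'q': [-0.276, -0.0235, -0.517, 0.0003, -1.0679, -0.2147], 'eef_pos': [0.3304, -0.293, 0.2027], 'ee_rot': [-1.58, -0.0018, 1.0802], 'force': [0.7472, 0.1343, 1.2225], 'width': 0.0567}
```

Request:
{"op": "move_arm", "data": {
  "deltas": [
    {"dp": [3,22,-1],"rotation": [0.5,0,0]},
    {"dp": [0,22,0],"rotation": [0,0,0]},
    {"dp": [0,20,0],"rotation": [0,0,0]}
  ]
}}

```text
t: 8.32
eef_pos: [0.339, -0.2917, 0.1425]
ee_rot: [-1.584, -0.003, 1.083]
force: [0.6, 0.6, -0.1]
width: 0.0566
```

```bash
python3 -c "
from h import *
for i in range(2):arm.grab_frame('top')
plan([.3338,-.2916,.118],152)
f=grab('wrist');save(f,'w8')
"
```

```text
total [-2.2, 22.3, 2.3]
jaw 152.01
rot [0.38, 0.01, 0.14]
n 1
rows [[-2.2, 22.3, 2.3]]
rot/row [0.38, 0.01, 0.14]
```

View pics/w8.png

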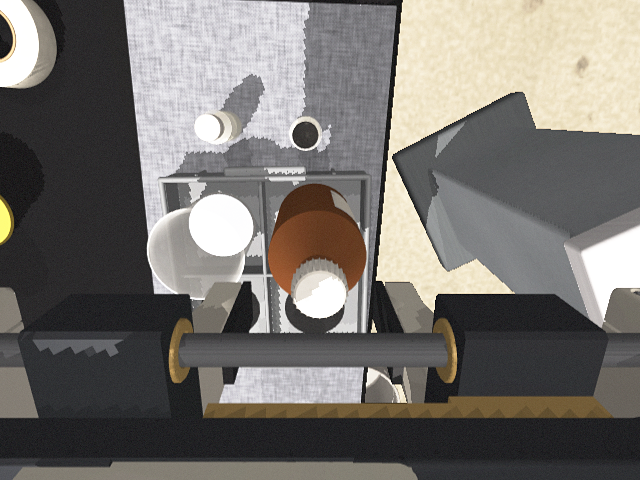

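White cap (320,292) between fingers, needing ~2 mm shift as computed. Vials (212,128), (305,135) are clear.

Request:
{"op": "move_arm", "data": {
  "deltas": [
    {"dp": [-2,12,2.5],"rotation": [0.3,0,0]},
    {"dp": [-0.5,11,0.5],"rotation": [0,0,0]}
  ]
}}

```text
t: 8.63
eef_pos: [0.3374, -0.2926, 0.1222]
ee_rot: [-1.58, -0.002, 1.086]
force: [0.1, 0.6, -1.3]
width: 0.0566
```

```bash
python3 -c "
from h import *
for i in range(2):arm.grab_frame('top')
plan([.3338,-.2916,.118],152)
"
```

```text
total [-0.7, 3.3, 2.9]
jaw 152.21
rot [0.42, 0.21, 0.11]
n 1
rows [[-0.7, 3.3, 2.9]]
rot/row [0.42, 0.21, 0.11]
```

Request:
{"op": "move_arm", "data": {
  "deltas": [
    {"dp": [-1,4,4],"rotation": [0.4,0.2,0]},
    {"dp": [0,0,0],"rotation": [0,0,0]}
  ]
}}

```text
t: 8.9
eef_pos: [0.3334, -0.2913, 0.1185]
ee_rot: [-1.572, -0.002, 1.083]
force: [-0.9, 0.1, -0.5]
width: 0.0568
```

```bash
python3 -c "
from h import *
for i in range(2):arm.grab_frame('top')
plan([.3338,-.2916,.118],152)
"
```

```text
total [-0.0, 1.2, 0.5]
jaw 152.08
rot [0.19, 0.08, 0.1]
n 1
rows [[-0.0, 1.2, 0.5]]
rot/row [0.19, 0.08, 0.1]
```

Request:
{"op": "move_arm", "data": {
  "deltas": [
    {"dp": [0,1.5,0.5],"rotation": [0,0,0]},
    {"dp": [0,0,0],"rotation": [0,0,0]},
    {"dp": [0,0,0],"rotation": [0,0,0]},
    {"dp": [0,0,0],"rotation": [0,0,0]},
    {"dp": [0,0,0],"rotation": [0,0,0]}
  ],
  "jaw": 255
}}

```text
t: 9.42
eef_pos: [0.3347, -0.292, 0.1191]
ee_rot: [-1.577, -0.002, 1.084]
force: [-0.1, -0.4, -0.9]
width: 0.0289
```

Request:
{"op": "move_arm", "data": {
  "deltas": [
    {"dp": [0,0,0],"rotation": [0,0,0]},
    {"dp": [0,0,0],"rotation": [0,0,0]}
  ]
}}

```text
t: 9.58
eef_pos: [0.3346, -0.292, 0.1191]
ee_rot: [-1.577, -0.002, 1.083]
force: [0.1, 0.9, 0.5]
width: 0.0266
```

```bash
python3 -c "
from h import *
st();plan([.3338,-.2916,.118],152)
"
```

```text
{'t': 9.5833, 'q': [-0.2717, 0.0766, -0.6309, -0.0011, -0.857, -0.215], 'eef_pos': [0.3346, -0.292, 0.1191], 'ee_rot': [-1.5768, -0.0022, 1.0834], 'force': [0.1014, 0.9076, 0.5456], 'width': 0.0266}
total [-0.0, 1.1, 0.8]
jaw 152.08
rot [0.35, 0.08, 0.13]
n 1
rows [[-0.0, 1.1, 0.8]]
rot/row [0.35, 0.08, 0.13]
```

Request:
{"op": "move_arm", "data": {
  "deltas": [
    {"dp": [0,-8,0],"rotation": [0,0,0]},
    {"dp": [0,-20,0],"rotation": [0,0,0]},
    {"dp": [0,-20,0],"rotation": [0,0,0]},
    {"dp": [0,-18,0],"rotation": [0,0,0]}
  ]
}}

```text
t: 9.92
eef_pos: [0.3302, -0.2902, 0.1837]
ee_rot: [-1.565, -0.001, 1.082]
force: [0.1, 0.3, -3.0]
width: 0.0268
```

```bash
python3 -c "
from h import *
st();plan([.4632,-.0331,.19],125,8)
"
```

```text
{'t': 9.9167, 'q': [-0.272, 0.001, -0.5384, -0.003, -1.0368, -0.2151], 'eef_pos': [0.3302, -0.2902, 0.1837], 'ee_rot': [-1.5649, -0.0014, 1.0822], 'force': [0.0644, 0.2943, -3.0031], 'width': 0.0268}
total [289.4, -5.8, 3.3]
jaw 152.0
rot [-0.35, 27.0, -0.0]
n 8
rows [[36.2, -0.7, 0.4], [36.1, -0.7, 2.5], [35.9, -0.7, 4.7], [35.5, -0.7, 6.8], [35.1, -0.7, 8.8], [34.5, -0.8, 10.9], [33.8, -0.8, 12.9], [33.0, -0.8, 14.9]]
rot/row [-0.04, 3.38, -0.0]
```

Request:
{"op": "move_arm", "data": {
  "deltas": [
    {"dp": [25,-2,0],"rotation": [-0.2,2.4,0]},
    {"dp": [36,-2,2],"rotation": [0,3.4,0]},
    {"dp": [36,-1,4],"rotation": [0,3.4,0]},
    {"dp": [36,-1,6],"rotation": [0,3.4,0]},
    {"dp": [36,-1,8],"rotation": [0,3.4,0]}
  ]
}}

```text
t: 10.33
eef_pos: [0.4108, -0.1392, 0.1979]
ee_rot: [-1.574, -0.003, 0.783]
force: [0.3, -1.1, -2.5]
width: 0.0264
```

```bash
python3 -c "
from h import *
st();plan([.4632,-.0331,.19],125)
"
```

```text
{'t': 10.3333, 'q': [0.1318, -0.0309, -0.5358, 0.0005, -1.0613, -0.9203], 'eef_pos': [0.4108, -0.1392, 0.1979], 'ee_rot': [-1.574, -0.0034, 0.7825], 'force': [0.2816, -1.102, -2.5344], 'width': 0.0264}
total [111.9, 8.2, 38.3]
jaw 134.84
rot [0.16, 9.84, 0.21]
n 3
rows [[37.3, 2.7, 12.8], [36.5, 2.7, 14.9], [35.6, 2.7, 16.9]]
rot/row [0.05, 3.28, 0.07]
```

Request:
{"op": "move_arm", "data": {
  "deltas": [
    {"dp": [36,2,12],"rotation": [0.1,3.2,0.2]},
    {"dp": [33,2,13],"rotation": [0,3,0]},
    {"dp": [22,2,11],"rotation": [0,2,0]},
    {"dp": [9,2,4],"rotation": [0,1,0]}
  ]
}}

```text
t: 10.67
eef_pos: [0.4628, -0.0338, 0.1931]
ee_rot: [-1.573, -0.005, 0.614]
force: [-0.0, -0.4, -2.2]
width: 0.0262
```

```bash
python3 -c "
from h import *
for i in range(2):arm.grab_frame('top')
st();plan([.4632,-.0331,.1165],125)
f=grab('wrist');save(f,'w9')
"
```

```text
{'t': 10.7667, 'q': [0.3525, 0.0291, -0.4893, 0.0015, -1.0484, -1.3083], 'eef_pos': [0.4623, -0.0349, 0.1926], 'ee_rot': [-1.5731, -0.0035, 0.6157], 'force': [-1.1894, -0.2358, -3.0852], 'width': 0.0264}
total [1.5, 76.1, 1.1]
jaw 125.28
rot [0.13, 0.28, 0.2]
n 2
rows [[0.8, 38.1, 0.5], [0.8, 38.1, 0.5]]
rot/row [0.06, 0.14, 0.1]
```

View pics/w9.png

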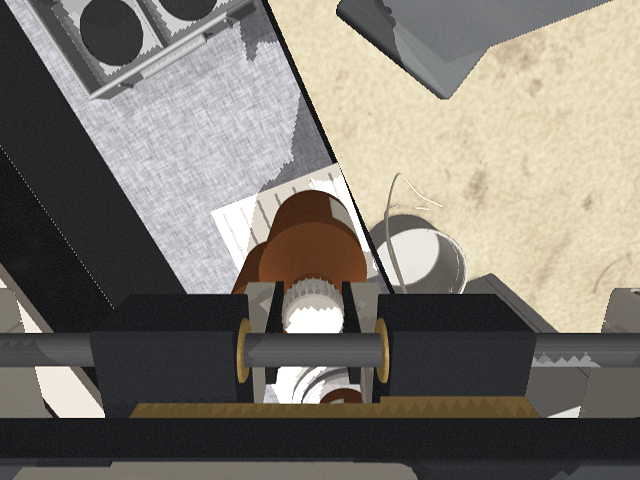

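Medium bottle hangs over the mat's near part; the large one is visible behind it at (250,270) with a gap. Descending.

Request:
{"op": "move_arm", "data": {
  "deltas": [
    {"dp": [1.5,18,1],"rotation": [0,0.3,0.2]},
    {"dp": [0,20,0],"rotation": [0,0,0]},
    {"dp": [0,18,0],"rotation": [0,0,0]},
    {"dp": [0,8,0],"rotation": [0,0,0]}
  ]
}}

```text
t: 11.15
eef_pos: [0.4622, -0.0366, 0.1301]
ee_rot: [-1.575, -0.004, 0.611]
force: [-0.2, -0.6, -2.3]
width: 0.0264
```

```bash
python3 -c "
from h import *
st();plan([.4632,-.0331,.1165],125)
"
```

```text
{'t': 11.15, 'q': [0.3499, 0.0962, -0.5798, 0.0037, -0.8903, -1.3116], 'eef_pos': [0.4622, -0.0366, 0.1301], 'ee_rot': [-1.5747, -0.0037, 0.6115], 'force': [-0.1589, -0.6175, -2.3245], 'width': 0.0264}
total [2.8, 13.6, 2.4]
jaw 125.03
rot [0.23, 0.04, 0.21]
n 1
rows [[2.8, 13.6, 2.4]]
rot/row [0.23, 0.04, 0.21]
```

Request:
{"op": "move_arm", "data": {
  "deltas": [
    {"dp": [3,7,2.5],"rotation": [0.2,0,0.2]},
    {"dp": [0,5,0],"rotation": [0,0,0]},
    {"dp": [0,2,0],"rotation": [0,0,0]}
  ]
}}

```text
t: 11.4
eef_pos: [0.4633, -0.0348, 0.1167]
ee_rot: [-1.572, 0.001, 0.611]
force: [-6.1, 1.8, 25.6]
width: 0.0259
```

```bash
python3 -c "
from h import *
st();plan([.4632,-.0331,.1165],125)
"
```

```text
{'t': 11.4, 'q': [0.352, 0.118, -0.5908, 0.0019, -0.8621, -1.3132], 'eef_pos': [0.4633, -0.0348, 0.1167], 'ee_rot': [-1.5722, 0.0006, 0.6108], 'force': [-6.0832, 1.7854, 25.5683], 'width': 0.0259}
total [0.9, 0.2, 1.4]
jaw 124.99
rot [0.08, -0.01, -0.03]
n 1
rows [[0.9, 0.2, 1.4]]
rot/row [0.08, -0.01, -0.03]
```

Request:
{"op": "move_arm", "data": {
  "deltas": [
    {"dp": [0,-1,0],"rotation": [0,0,0]},
    {"dp": [0,0,0],"rotation": [0,0,0]},
    {"dp": [0,0,0],"rotation": [0,0,0]},
    {"dp": [0,0,0],"rotation": [0,0,0]},
    {"dp": [0,0,0],"rotation": [0,0,0]}
  ],
  "jaw": 100
}}

```text
t: 11.82
eef_pos: [0.4663, -0.035, 0.1212]
ee_rot: [-1.575, -0.005, 0.611]
force: [-0.4, -0.0, 0.3]
width: 0.0515
```

Request:
{"op": "move_arm", "data": {
  "deltas": [
    {"dp": [0,-15,0],"rotation": [0,0,0]},
    {"dp": [0,-35,0],"rotation": [0,0,0]},
    {"dp": [0,-40,0],"rotation": [0,0,0]},
    {"dp": [0,-40,0],"rotation": [0,0,0]},
    {"dp": [0,0,0],"rotation": [0,0,0]}
  ]
}}

```text
t: 12.23
eef_pos: [0.4634, -0.0361, 0.2548]
ee_rot: [-1.574, 0.002, 0.611]
force: [1.2, 0.1, 1.3]
width: 0.053
```

```bash
python3 -c "
from h import *
st();plan([.585,.085,.25],180)
f=grab('wrist');save(f,'w10');np.savez('f_w10',**f)
f=grab('scene');a=cv2.resize(f['pixels'][110:370,230:380],(346,600),interpolation=cv2.INTER_CUBIC);cv2.imwrite('pics/s2.png',a[:,:,::-1])
"
```

```text
{'t': 12.2333, 'q': [0.3507, -0.015, -0.3861, 0.0036, -1.201, -1.3116], 'eef_pos': [0.4634, -0.0361, 0.2548], 'ee_rot': [-1.5737, 0.0021, 0.6112], 'force': [1.231, 0.1471, 1.342], 'width': 0.053}
total [169.1, 4.4, 29.4]
jaw 125.02
rot [0.1, -54.98, -0.19]
n 8
rows [[21.1, 0.6, 3.7], [21.4, 0.6, 1.1], [21.4, 0.6, -1.5], [21.1, 0.6, -4.0], [20.4, 0.6, -6.5], [19.5, 0.6, -8.9], [18.3, 0.6, -11.2], [16.8, 0.6, -13.3]]
rot/row [0.01, -6.87, -0.02]
```

View pics/w10.png

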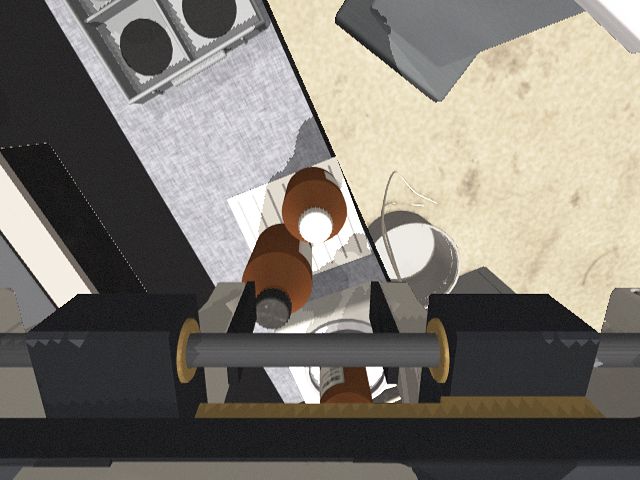

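View pics/s2.png

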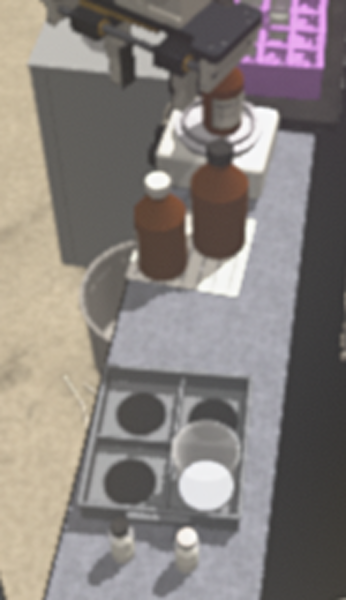

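Both bottles stand upright on the mat (scene crop (160,230), (218,205)); the front cells have black pads too (wrist (148,45) is back pad, (208,10) front), a useful return reference.

```bash
python3 -c "
from h import *
t=dict(np.load('f_top.npz'));P=cloud(t)
d=np.hypot(P[...,0]-.585,P[...,1]-.085)
m=(d<.14)&(d>.04)&(P[...,2]>.1);q=P[m]
print(len(q)); print(q[::max(1,len(q)//15)].round(3).tolist())
"
```

```text
54
[[0.709, 0.021, 0.532], [0.71, 0.023, 0.529], [0.706, 0.016, 0.534], [0.703, 0.01, 0.537], [0.708, 0.018, 0.528], [0.704, 0.011, 0.534], [0.706, 0.015, 0.53], [0.71, 0.022, 0.522], [0.702, 0.009, 0.533], [0.705, 0.014, 0.526], [0.703, 0.01, 0.529], [0.704, 0.013, 0.524], [0.706, 0.016, 0.52], [0.709, 0.019, 0.513], [0.704, 0.012, 0.519], [0.707, 0.016, 0.512], [0.707, 0.017, 0.509], [0.703, 0.009, 0.514]]
```

Request:
{"op": "move_arm", "data": {
  "deltas": [
    {"dp": [15,-2,3],"rotation": [0,-4.5,0]},
    {"dp": [21,-2,1],"rotation": [0,-6.9,-0.1]},
    {"dp": [21,0,-1.5],"rotation": [0,-6.9,0]},
    {"dp": [21,0,-4],"rotation": [0,-6.9,0]},
    {"dp": [20,0,-6],"rotation": [0,-6.9,0]}
  ]
}}

```text
t: 12.75
eef_pos: [0.5301, 0.0323, 0.2484]
ee_rot: [-1.561, 0.006, 1.185]
force: [0.5, -0.5, -0.1]
width: 0.0533
```

```bash
python3 -c "
from h import *
st();plan([.585,.105,.27],180)
f=grab('wrist');save(f,'w11');np.savez('f_w11',**f)
"
```

```text
{'t': 12.75, 'q': [0.4278, 0.1143, -0.2599, -0.0035, -1.2078, -0.8125], 'eef_pos': [0.5301, 0.0323, 0.2484], 'ee_rot': [-1.5607, 0.0058, 1.1849], 'force': [0.4664, -0.5168, -0.1476], 'width': 0.0533}
total [87.9, -22.4, -23.3]
jaw 157.89
rot [-0.63, -22.11, -0.22]
n 4
rows [[22.0, -5.6, -5.8], [21.3, -5.6, -7.9], [20.5, -5.5, -10.0], [19.4, -5.5, -11.9]]
rot/row [-0.16, -5.53, -0.05]
```

View pics/w11.png

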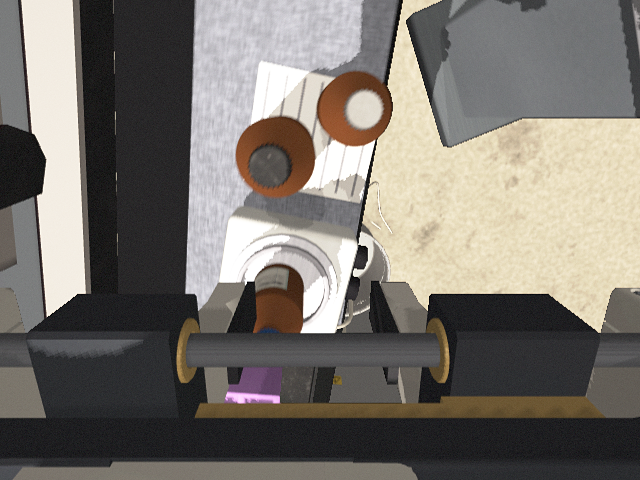

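View: large cap (270,165), medium cap (365,108) on the mat; small bottle's cap below the bar at (270,335). Going a bit past it for a clear look.

Request:
{"op": "move_arm", "data": {
  "deltas": [
    {"dp": [22,-6,-6],"rotation": [-0.3,-5.5,-0.1]},
    {"dp": [24,-6,-8],"rotation": [-0.2,-5.5,-0.1]},
    {"dp": [24,-6,-11],"rotation": [-0.1,-5.5,0]},
    {"dp": [24,-6,-13],"rotation": [0,-5.5,0]},
    {"dp": [20,0,0],"rotation": [0,0,0]}
  ]
}}

```text
t: 13.22
eef_pos: [0.5895, 0.1391, 0.2626]
ee_rot: [-1.557, 0.006, 1.594]
force: [1.1, 0.3, 0.3]
width: 0.053
```

Run:
```python
from h import *
for i in range(2):arm.grab_frame('top')
st()
f=grab('wrist');save(f,'w12');np.savez('f_w12',**f)
F=dict(np.load('f_w11.npz'))
C=np.array([.502,-.0285]);a=np.radians(-33);ex=np.array([np.cos(a),np.sin(a)]);ey=np.array([-np.sin(a),np.cos(a)])
for n,p,h in(('L',(270,164),.1495),('M',(365,108),.1345)):
    r=ray(F,*p,h)[:2];print(n,r.round(4),'matlocal',((r-C)@ex).round(4),((r-C)@ey).round(4))
```

```text
{'t': 13.3167, 'q': [0.5556, 0.2332, -0.0836, -0.0027, -1.2707, -0.5353], 'eef_pos': [0.5875, 0.1401, 0.2612], 'ee_rot': [-1.555, 0.0063, 1.5903], 'force': [-0.2666, -0.4539, 0.326], 'width': 0.053}
L [ 0.5368 -0.0273] matlocal 0.0285 0.02
M [ 0.463  -0.0365] matlocal -0.0284 -0.0279
```

View pics/w12.png

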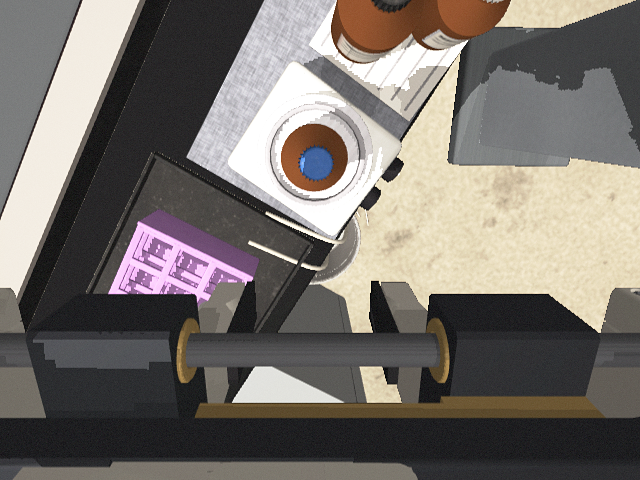

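Clear view: blue cap (316,162), ring centre ~(317,152), bottle off to one side of the ring, purple rack at (190,255).

Run:
```python
from h import *
f=dict(np.load('f_w12.npz'));P=cloud(f)
h=cv2.cvtColor(f['pixels'],cv2.COLOR_RGB2HSV);H,S,V=[h[...,i] for i in range(3)]
def fit(m,hh,n):
    c=max(cv2.findContours(m.astype(np.uint8),0,1)[0],key=cv2.contourArea);e=cv2.fitEllipse(c);p=np.array([ray(f,*q,hh) for q in c[:,0].astype(float)])
    (x,y),r=cv2.minEnclosingCircle((p[:,:2]*1000).astype(np.float32));print(n,np.round(e[0],1),ray(f,*e[0],hh).round(4),round(x,1),round(y,1),2*r)
m=(H>100)&(H<130)&(S>100);m[:130]=0;m[190:]=0;m[:,:280]=0;m[:,350:]=0
fit(m,.183,'small');print('z cap',np.nanmedian(P[m][:,2]))
# ring by depth: top at ~.08
m=(np.abs(P[...,2]-.080)<.0035);m[:90]=0;m[220:]=0;m[:,:250]=0;m[:,:]&=True;m[:,390:]=0
q=P[m];print(len(q));
x=q[:,:2];A=np.c_[2*x,np.ones(len(x))];s=np.linalg.lstsq(A,(x**2).sum(1),rcond=None)[0];print('ring depth circ',s[:2].round(4),np.sqrt(s[2]+s[0]**2+s[1]**2),q[:,2].mean())
a=cv2.resize(f['pixels'][50:250,215:415],(600,600),interpolation=cv2.INTER_CUBIC);cv2.imwrite('pics/w12c.png',a[:,:,::-1])
b=(P[...,0]>.5)&(P[...,2]>.02)&(P[...,2]<.2)&(np.hypot(P[...,0]-.58,P[...,1]-.085)<.2)
# rack height
print('rack', np.nanpercentile(P[200:290,110:250,2],[50,90,99]).round(3))
```

```text
small [315.6 162.7] [0.5858 0.0838 0.183 ] 585.8 83.9 22.000568389892578
z cap 0.18285479530863102
1786
ring depth circ [0.584 0.09 ] 0.0420489871512442 0.08045248771314517
rack [0.007 0.054 0.267]
```

View pics/w12c.png

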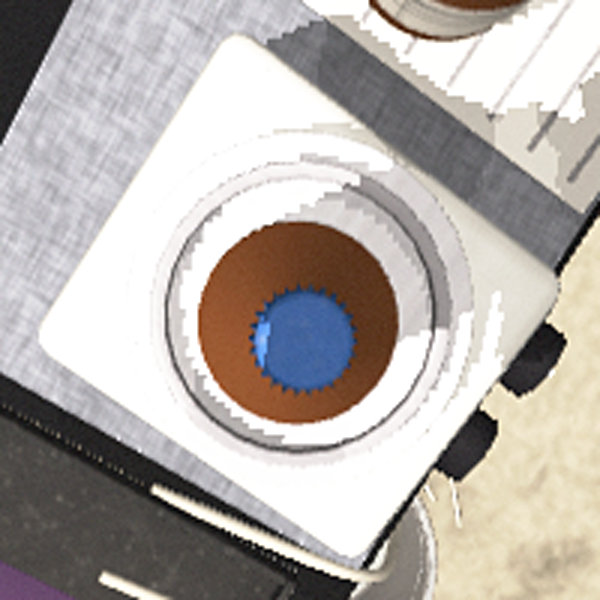

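Run:
```python
from h import *
f=dict(np.load('f_w12.npz'))
print(ray(f,315.3,152.2,.08))
for p in [(165,307),(437,307),(301,163),(301,450)]:print(ray(f,215+p[0]/3,50+p[1]/3,.08).round(4))
t=dict(np.load('f_top.npz'))
F=dict(np.load('f_w1.npz'))
print('w1 ring',[ray(F,120+u/4,90+v/4,.08).round(4).tolist() for u,v in((240,340),(555,330),(400,200),(400,520))])
plan([.5858,.0838,.23],180)
```

```text
[0.58353598 0.08639896 0.08      ]
[0.6236 0.0873 0.08  ]
[0.5433 0.0857 0.08  ]
[0.5844 0.0463 0.08  ]
[0.5825 0.1295 0.08  ]
w1 ring [[0.621, 0.0792, 0.08], [0.5385, 0.0771, 0.08], [0.5764, 0.0439, 0.08], [0.583, 0.1281, 0.08]]
total [-54.8, 31.9, 1.8]
jaw -178.92
rot [-0.9, 1.08, -0.39]
n 2
rows [[-27.4, 15.9, 0.9], [-27.5, 15.8, 0.8]]
rot/row [-0.45, 0.54, -0.19]
```

Request:
{"op": "move_arm", "data": {
  "deltas": [
    {"dp": [-22,12,1],"rotation": [-0.9,1,-0.4]},
    {"dp": [-22,14,1],"rotation": [0,0,0]},
    {"dp": [-12,10,0],"rotation": [0,0,0]},
    {"dp": [0,8,0],"rotation": [0,0,0]}
  ]
}}

```text
t: 13.7
eef_pos: [0.5838, 0.08, 0.2143]
ee_rot: [-1.57, 0.0, 1.571]
force: [-0.9, 1.0, 0.4]
width: 0.0534
```

Run:
```python
from h import *
for i in range(2):arm.grab_frame('top')
st();plan([.5856,.0840,.165],180)
f=grab('wrist');save(f,'w13')
```

```text
{'t': 13.8, 'q': [0.4694, 0.2293, -0.1997, -0.0005, -1.1448, -0.4691], 'eef_pos': [0.5836, 0.0812, 0.2137], 'ee_rot': [-1.568, 0.0009, 1.5709], 'force': [0.5557, -0.6732, 0.4381], 'width': 0.0532}
total [2.9, 48.7, -2.1]
jaw -179.99
rot [-0.16, 0.01, -0.05]
n 2
rows [[1.4, 24.3, -1.1], [1.4, 24.3, -1.0]]
rot/row [-0.08, 0.0, -0.03]
```

View pics/w13.png

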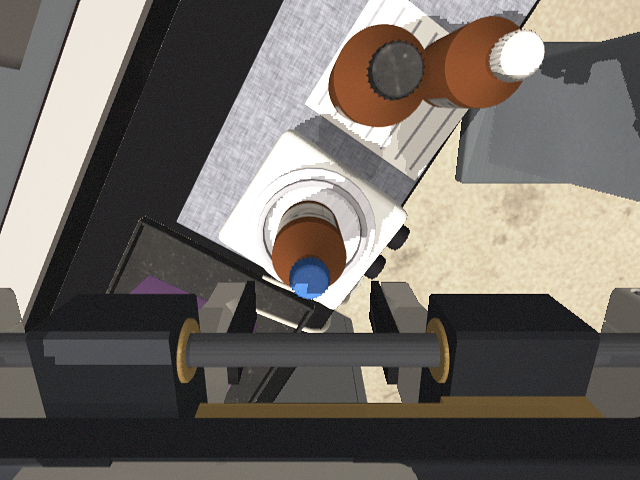

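Blue cap (309,278) ahead of and centred between the fingers; way down is clear.

Request:
{"op": "move_arm", "data": {
  "deltas": [
    {"dp": [3,18,-2],"rotation": [0,0,0]},
    {"dp": [0,18,0],"rotation": [0,0,0]},
    {"dp": [0,10,0],"rotation": [0,0,0]}
  ]
}}

```text
t: 14.1
eef_pos: [0.5901, 0.0868, 0.1727]
ee_rot: [-1.579, -0.002, 1.572]
force: [-0.2, -0.0, -0.5]
width: 0.0531
```

Run:
```python
from h import *
for i in range(2):arm.grab_frame('top')
st();plan([.5856,.0840,.165],180)
```

```text
{'t': 14.2, 'q': [0.4747, 0.2667, -0.2504, 0.0018, -1.0483, -0.4739], 'eef_pos': [0.5893, 0.0865, 0.1722], 'ee_rot': [-1.5763, -0.001, 1.5725], 'force': [-0.8595, 0.4645, 0.396], 'width': 0.0534}
total [-2.5, 7.2, 3.8]
jaw -179.9
rot [0.32, 0.1, 0.06]
n 1
rows [[-2.5, 7.2, 3.8]]
rot/row [0.32, 0.1, 0.06]
```

Request:
{"op": "move_arm", "data": {
  "deltas": [
    {"dp": [-3,7.5,4],"rotation": [0.3,0,0]},
    {"dp": [0,0,0],"rotation": [0,0,0]}
  ]
}}

```text
t: 14.37
eef_pos: [0.5859, 0.0842, 0.1656]
ee_rot: [-1.572, -0.001, 1.574]
force: [-0.5, -0.3, 0.0]
width: 0.0532
```

Run:
```python
from h import *
for i in range(2):arm.grab_frame('top')
st();plan([.5856,.0840,.165],180)
```

```text
{'t': 14.4667, 'q': [0.4723, 0.268, -0.2604, 0.0006, -1.0377, -0.4695], 'eef_pos': [0.5874, 0.0845, 0.1673], 'ee_rot': [-1.5752, -0.0016, 1.574], 'force': [0.0232, -0.1422, -0.0076], 'width': 0.053}
total [-0.5, 2.2, 1.8]
jaw -179.82
rot [0.25, 0.18, 0.09]
n 1
rows [[-0.5, 2.2, 1.8]]
rot/row [0.25, 0.18, 0.09]
```

Request:
{"op": "move_arm", "data": {
  "deltas": [
    {"dp": [-0.5,3,2],"rotation": [0.2,0,0]},
    {"dp": [0,0,0],"rotation": [0,0,0]},
    {"dp": [0,0,0],"rotation": [0,0,0]},
    {"dp": [0,0,0],"rotation": [0,0,0]},
    {"dp": [0,0,0],"rotation": [0,0,0]}
  ],
  "jaw": 255
}}

```text
t: 14.88
eef_pos: [0.5864, 0.0843, 0.1664]
ee_rot: [-1.575, -0.003, 1.574]
force: [0.0, -0.2, 0.1]
width: 0.0252
```

Request:
{"op": "move_arm", "data": {
  "deltas": [
    {"dp": [0,0,0],"rotation": [0,0,0]},
    {"dp": [0,0,0],"rotation": [0,0,0]}
  ]
}}

```text
t: 15.05
eef_pos: [0.5863, 0.0843, 0.1665]
ee_rot: [-1.575, -0.003, 1.574]
force: [1.3, -0.4, -1.1]
width: 0.0218
```

Run:
```python
from h import *
st();plan([.5856,.0840,.165],180)
```

```text
{'t': 15.05, 'q': [0.472, 0.2669, -0.2631, -0.0009, -1.0356, -0.4683], 'eef_pos': [0.5863, 0.0843, 0.1665], 'ee_rot': [-1.575, -0.003, 1.574], 'force': [1.2654, -0.4174, -1.0538], 'width': 0.0218}
total [-0.3, 1.5, 0.7]
jaw -179.82
rot [0.24, 0.18, 0.17]
n 1
rows [[-0.3, 1.5, 0.7]]
rot/row [0.24, 0.18, 0.17]
```

Request:
{"op": "move_arm", "data": {
  "deltas": [
    {"dp": [0,-8,0],"rotation": [0.2,0,0.1]},
    {"dp": [0,-22,0],"rotation": [0,0,0]},
    {"dp": [0,-25,0],"rotation": [0,4,0]},
    {"dp": [0,-25,0],"rotation": [0,6.5,0]},
    {"dp": [0,-25,0],"rotation": [0,7,0]}
  ]
}}

```text
t: 15.47
eef_pos: [0.5825, 0.0829, 0.27]
ee_rot: [-1.559, 0.008, 1.261]
force: [-0.5, 0.1, -0.6]
width: 0.0212
```

Run:
```python
from h import *
st();plan([.4387,-.2566,.27],75)
f=grab('scene');a=cv2.resize(f['pixels'][80:370,230:400],(346,600),interpolation=cv2.INTER_CUBIC);cv2.imwrite('pics/s3.png',a[:,:,::-1])
```

```text
{'t': 15.4667, 'q': [0.4716, 0.2007, -0.1057, -0.0027, -1.278, -0.7804], 'eef_pos': [0.5825, 0.0829, 0.27], 'ee_rot': [-1.5592, 0.0077, 1.2612], 'force': [-0.4858, 0.1442, -0.561], 'width': 0.0212}
total [-367.2, 3.2, 33.5]
jaw 162.26
rot [-0.19, 87.26, -0.86]
n 13
rows [[-28.2, 0.2, 2.6], [-28.4, 0.2, -0.7], [-28.1, 0.2, -4.0], [-27.4, 0.1, -7.3], [-26.4, 0.1, -10.5], [-25.0, 0.1, -13.5], [-23.2, 0.1, -16.3], [-21.2, 0.0, -18.9], [-18.8, 0.0, -21.2], [-16.2, 0.0, -23.3], [-13.4, 0.0, -25.0], [-10.3, -0.0, -26.4], [-7.2, -0.0, -27.4]]
rot/row [-0.01, 6.71, -0.07]
```

View pics/s3.png

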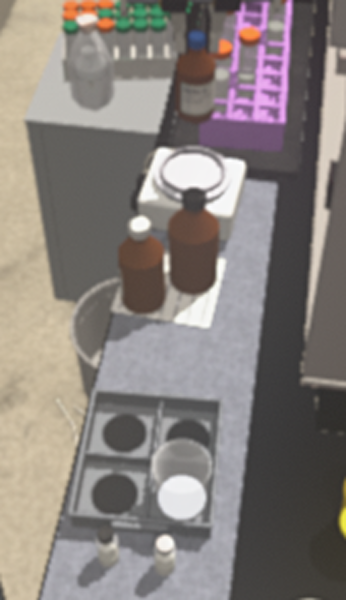

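Small bottle is held high (~(197,80)), ring is empty, everything else undisturbed. Carrying it over to the caddy.

Request:
{"op": "move_arm", "data": {
  "deltas": [
    {"dp": [-24,0,2],"rotation": [-0.2,6.5,-0.4]},
    {"dp": [-28,0,-1],"rotation": [0,6.8,-0.3]},
    {"dp": [-28,0,-4],"rotation": [0,6.8,0]},
    {"dp": [-27.5,0,-7],"rotation": [0,6.8,0]},
    {"dp": [-26.5,0,-10.5],"rotation": [0,6.8,0]}
  ]
}}

```text
t: 15.93
eef_pos: [0.5322, -0.042, 0.2806]
ee_rot: [-1.569, -0.014, 0.653]
force: [-0.1, -0.6, -1.7]
width: 0.0215
```

Run:
```python
from h import *
st();plan([.4387,-.2566,.26],75)
```

```text
{'t': 15.9333, 'q': [0.2839, 0.087, -0.216, -0.0067, -1.2552, -1.1994], 'eef_pos': [0.5322, -0.042, 0.2806], 'ee_rot': [-1.5694, -0.0141, 0.6532], 'force': [-0.1099, -0.6417, -1.7456], 'width': 0.0215}
total [-205.0, 17.5, -113.6]
jaw 127.43
rot [-0.44, 52.43, 0.71]
n 8
rows [[-25.6, 2.2, -14.2], [-23.8, 2.2, -17.0], [-21.7, 2.3, -19.6], [-19.3, 2.3, -22.0], [-16.7, 2.4, -24.0], [-13.8, 2.4, -25.8], [-10.8, 2.5, -27.2], [-7.6, 2.5, -28.3]]
rot/row [-0.06, 6.55, 0.09]
```

Request:
{"op": "move_arm", "data": {
  "deltas": [
    {"dp": [-26,0,-14],"rotation": [-0.2,6.6,0.4]},
    {"dp": [-24,1,-17],"rotation": [-0.1,6.6,0.2]},
    {"dp": [-22,2,-19.5],"rotation": [0,6.6,0]},
    {"dp": [-19.5,2,-22],"rotation": [0,6.6,0]},
    {"dp": [-17,2,-24],"rotation": [0,6.6,0]}
  ]
}}

```text
t: 16.35
eef_pos: [0.467, -0.1814, 0.2761]
ee_rot: [-1.572, -0.007, 0.052]
force: [1.3, -1.2, -1.0]
width: 0.0217
```

Run:
```python
from h import *
st();plan([.4387,-.2566,.22],75)
```

```text
{'t': 16.35, 'q': [0.0231, 0.0331, -0.2876, 0.001, -1.2426, -1.5419], 'eef_pos': [0.467, -0.1814, 0.2761], 'ee_rot': [-1.5719, -0.0074, 0.0523], 'force': [1.2611, -1.2223, -0.9654], 'width': 0.0217}
total [-32.6, 55.9, -73.6]
jaw 93.0
rot [-0.0, 18.0, 0.43]
n 3
rows [[-10.9, 18.6, -24.5], [-8.2, 18.7, -25.5], [-5.5, 18.7, -26.2]]
rot/row [-0.0, 6.0, 0.14]
```

Request:
{"op": "move_arm", "data": {
  "deltas": [
    {"dp": [-11,16,-24],"rotation": [0,6,0.2]},
    {"dp": [-8,18,-24],"rotation": [0,6,0.2]},
    {"dp": [-4,18,-18],"rotation": [0,5,0]},
    {"dp": [-1,4,-6],"rotation": [0,1,0]},
    {"dp": [0,0,0],"rotation": [0,0,0]}
  ]
}}

```text
t: 16.77
eef_pos: [0.4348, -0.2594, 0.2217]
ee_rot: [-1.571, -0.005, -0.285]
force: [0.7, 0.6, -1.0]
width: 0.0218
```

Run:
```python
from h import *
for i in range(2):arm.grab_frame('top')
st();plan([.4387,-.2566,.0995],75)
f=grab('wrist');save(f,'w14')
```

```text
{'t': 16.8667, 'q': [-0.1465, 0.0788, -0.3626, 0.0007, -1.1231, -1.7071], 'eef_pos': [0.4359, -0.2584, 0.2226], 'ee_rot': [-1.5706, -0.0064, -0.2825], 'force': [-0.2285, -0.4004, -0.5859], 'width': 0.0217}
total [1.4, 123.1, 2.5]
jaw 73.81
rot [-0.01, -1.19, 0.36]
n 4
rows [[0.3, 30.8, 0.6], [0.4, 30.8, 0.6], [0.5, 30.8, 0.6], [0.5, 30.8, 0.6]]
rot/row [-0.0, -0.3, 0.09]
```

View pics/w14.png

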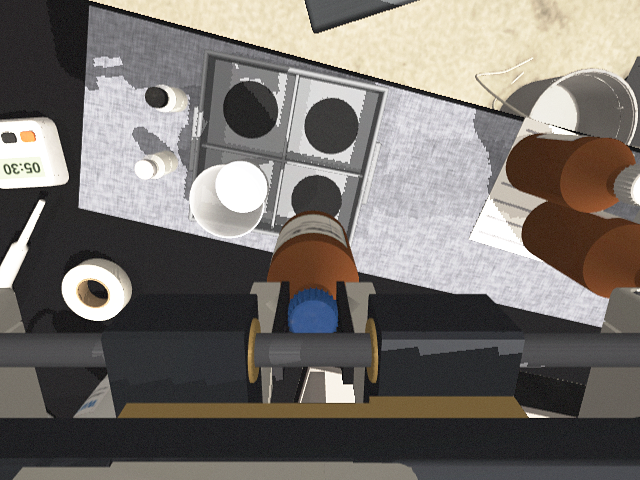

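View: back pad (317,193) right under the held bottle; front pads at (250,108) and (331,126); beaker (230,200); mat bottles right. Descending.

Request:
{"op": "move_arm", "data": {
  "deltas": [
    {"dp": [1.5,28,2.5],"rotation": [0,-1,0.3]},
    {"dp": [0,30,0],"rotation": [0,0,0]},
    {"dp": [0,28,0],"rotation": [0,0,0]},
    {"dp": [0,12,0],"rotation": [0,0,0]},
    {"dp": [0,0,0],"rotation": [0,0,0]}
  ]
}}

```text
t: 17.33
eef_pos: [0.4479, -0.2531, 0.1295]
ee_rot: [-1.571, -0.018, -0.247]
force: [-0.7, 0.0, -0.5]
width: 0.0215
```

Run:
```python
from h import *
arm.grab_frame('top')
st();plan([.4387,-.2566,.0995],75)
```

```text
{'t': 17.3833, 'q': [-0.1309, 0.1727, -0.4848, 0.0026, -0.8949, -1.6886], 'eef_pos': [0.4484, -0.2532, 0.1306], 'ee_rot': [-1.5707, -0.0186, -0.2471], 'force': [0.2575, 0.8081, -1.4728], 'width': 0.0214}
total [-9.2, 30.9, -5.6]
jaw 75.85
rot [-0.02, 0.85, 1.07]
n 1
rows [[-9.2, 30.9, -5.6]]
rot/row [-0.02, 0.85, 1.07]
```

Request:
{"op": "move_arm", "data": {
  "deltas": [
    {"dp": [-9,5,-5],"rotation": [0,0.6,1]},
    {"dp": [-1,4,-1],"rotation": [0,0.3,0.2]}
  ]
}}

```text
t: 17.55
eef_pos: [0.4393, -0.256, 0.1241]
ee_rot: [-1.571, -0.0, -0.259]
force: [0.4, -0.5, -1.9]
width: 0.0217
```

Run:
```python
from h import *
for i in range(2):arm.grab_frame('top')
st();plan([.4387,-.2566,.0995],75)
```

```text
{'t': 17.65, 'q': [-0.1412, 0.1808, -0.4912, 0.0004, -0.8968, -1.6895], 'eef_pos': [0.4401, -0.2564, 0.124], 'ee_rot': [-1.5709, -0.002, -0.2596], 'force': [0.1983, 0.4347, -0.0785], 'width': 0.0212}
total [-1.3, 24.5, -0.6]
jaw 75.13
rot [0.01, 0.13, 0.12]
n 1
rows [[-1.3, 24.5, -0.6]]
rot/row [0.01, 0.13, 0.12]
```

Request:
{"op": "move_arm", "data": {
  "deltas": [
    {"dp": [-2,9,-0.5],"rotation": [0,0,0.1]},
    {"dp": [-1,8,0],"rotation": [0,0,0.1]}
  ]
}}

```text
t: 17.82
eef_pos: [0.439, -0.2567, 0.1088]
ee_rot: [-1.571, -0.004, -0.259]
force: [1.2, -0.2, -2.0]
width: 0.0217
```

Run:
```python
from h import *
for i in range(2):arm.grab_frame('top')
st();plan([.4387,-.2566,.0995],75)
```

```text
{'t': 17.9167, 'q': [-0.142, 0.1982, -0.5138, 0.0004, -0.8576, -1.6884], 'eef_pos': [0.438, -0.2565, 0.1077], 'ee_rot': [-1.571, -0.0012, -0.2593], 'force': [-0.4752, 0.2764, -1.0108], 'width': 0.0214}
total [0.7, 8.2, 0.1]
jaw 75.14
rot [0.01, 0.14, 0.07]
n 1
rows [[0.7, 8.2, 0.1]]
rot/row [0.01, 0.14, 0.07]
```

Request:
{"op": "move_arm", "data": {
  "deltas": [
    {"dp": [0,4,0],"rotation": [0,0,0]},
    {"dp": [0,3,0],"rotation": [0,0,0]},
    {"dp": [0,2,0],"rotation": [0,0,0]}
  ]
}}

```text
t: 18.17
eef_pos: [0.4393, -0.2571, 0.0992]
ee_rot: [-1.572, -0.004, -0.259]
force: [-1.2, 3.6, 25.9]
width: 0.0215
```

Run:
```python
from h import *
arm.grab_frame('top')
st();plan([.4387,-.2566,.0995],75)
```

```text
{'t': 18.2167, 'q': [-0.1421, 0.2096, -0.5228, 0.0021, -0.8342, -1.6884], 'eef_pos': [0.4398, -0.2573, 0.0995], 'ee_rot': [-1.5719, -0.0044, -0.2583], 'force': [-0.1326, 1.6883, 5.9312], 'width': 0.0218}
total [-1.2, 0.0, 0.4]
jaw 75.2
rot [0.06, 0.2, 0.25]
n 1
rows [[-1.2, 0.0, 0.4]]
rot/row [0.06, 0.2, 0.25]
```

Request:
{"op": "move_arm", "data": {
  "deltas": [
    {"dp": [0,0,0],"rotation": [0,0,0]},
    {"dp": [0,0,0],"rotation": [0,0,0]},
    {"dp": [0,0,0],"rotation": [0,0,0]},
    {"dp": [0,0,0],"rotation": [0,0,0]},
    {"dp": [0,0,0],"rotation": [0,0,0]}
  ],
  "jaw": 100
}}

```text
t: 18.63
eef_pos: [0.4407, -0.2575, 0.0999]
ee_rot: [-1.572, -0.006, -0.258]
force: [0.6, 0.2, -0.3]
width: 0.0491
```

Request:
{"op": "move_arm", "data": {
  "deltas": [
    {"dp": [0,-15,0],"rotation": [0,0,0]},
    {"dp": [0,-30,0],"rotation": [0,0,0]},
    {"dp": [0,-35,0],"rotation": [0,0,0]},
    {"dp": [15,-35,10],"rotation": [0,0,0]},
    {"dp": [0,0,0],"rotation": [0,0,0]}
  ]
}}

```text
t: 19.05
eef_pos: [0.4546, -0.2513, 0.2165]
ee_rot: [-1.573, 0.002, -0.259]
force: [1.5, -1.1, 0.7]
width: 0.0535
```

Run:
```python
from h import *
arm.grab_frame('top')
st();plan([.404,-.3255,.16],63)
f=grab('wrist');save(f,'w15');np.savez('f_w15',**f)
```

```text
{'t': 19.1, 'q': [-0.1259, 0.1113, -0.3471, 0.0001, -1.1186, -1.7049], 'eef_pos': [0.4523, -0.2506, 0.2135], 'ee_rot': [-1.5717, 0.0062, -0.26], 'force': [-0.6488, 1.3766, 0.1702], 'width': 0.0533}
total [-27.1, 53.8, -84.7]
jaw 75.11
rot [0.09, 12.11, -0.35]
n 3
rows [[-9.0, 17.9, -28.2], [-7.1, 17.9, -28.8], [-5.1, 17.9, -29.3]]
rot/row [0.03, 4.04, -0.12]
```

View pics/w15.png

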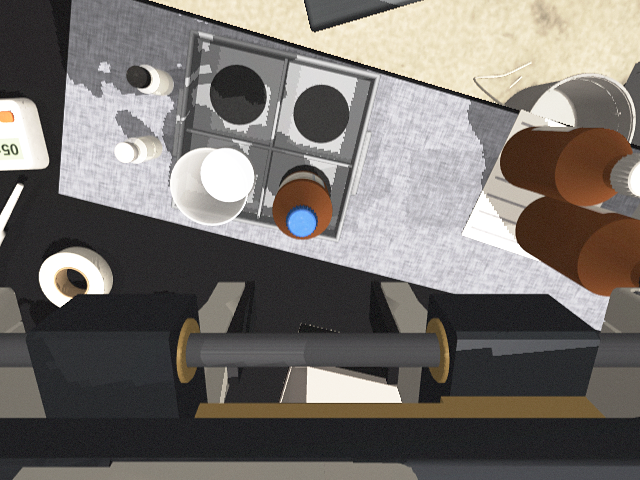

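Small bottle (blue cap (302,221)) stands in the back cell. Beaker rim ~(211,186), base (228,175), vials (125,152)/(138,76). Measuring beaker from this second view, plus vials and front pads.

Run:
```python
from h import *
f=dict(np.load('f_w15.npz'));P=cloud(f)
a=cv2.resize(f['pixels'][110:250,110:290],(771,600),interpolation=cv2.INTER_CUBIC);cv2.imwrite('pics/w15c.png',a[:,:,::-1])
h=cv2.cvtColor(f['pixels'],cv2.COLOR_RGB2HSV);H,S,V=[h[...,i] for i in range(3)]
def fit(m,hh,n,box):
    k=np.zeros_like(m);k[box[0]:box[1],box[2]:box[3]]=True;m=m&k
    c=max(cv2.findContours(m.astype(np.uint8),0,1)[0],key=cv2.contourArea);c=cv2.convexHull(c);p=np.array([ray(f,*q,hh) for q in c[:,0].astype(float)])
    (x,y),r=cv2.minEnclosingCircle((p[:,:2]*1000).astype(np.float32));e=cv2.fitEllipse(c)
    print(n,np.round(e[0],1),ray(f,*e[0],hh).round(4),'mec',round(x,1),round(y,1),round(2*r,1))
fit((V<70),.005,'padR',(60,130,205,270));fit((V<70),.005,'padL',(80,148,290,352))
fit((H>100)&(H<130)&(S>90),.116,'small',(200,240,280,325))
fit((V>225)&(S<30),.006,'beakbase',(145,205,198,258))
# beaker rim by depth
m=(P[...,2]>.066)&(P[...,2]<.082)&(np.hypot(P[...,0]-.404,P[...,1]+.3255)<.045)
q=P[m];print(len(q),np.percentile(P[(P[...,2]>.05)&(np.hypot(P[...,0]-.404,P[...,1]+.3255)<.04)][:,2],[50,90,98]).round(4))
x=q[:,:2];A=np.c_[2*x,np.ones(len(x))];s=np.linalg.lstsq(A,(x**2).sum(1),rcond=None)[0];print('rim',s[:2].round(4),np.sqrt(s[2]+s[0]**2+s[1]**2))
for n,u,v in(('vg',125,152),('vb',138,76)):print(n,ray(f,u,v,.054).round(4),P[v,u].round(4))
```

```text
padR [237.7  94. ] [ 0.3365 -0.2922  0.005 ] mec 337.0 -292.3 51.3
padL [320.9 113.3] [ 0.3723 -0.2227  0.005 ] mec 372.9 -222.7 51.2
small [301.2 220.7] [ 0.439  -0.2567  0.116 ] mec 439.2 -256.9 23.3
beakbase [225.9 173.8] [ 0.4028 -0.3258  0.006 ] mec 404.8 -330.9 67.3
1289 [0.3015 0.3179 0.3215]
rim [ 0.4045 -0.3244] 0.029050187518063746
vg [ 0.3606 -0.3884  0.054 ] [ 0.3605 -0.3887  0.0533]
vb [ 0.309  -0.3553  0.054 ] [ 0.3091 -0.3552  0.0542]
```

View pics/w15c.png

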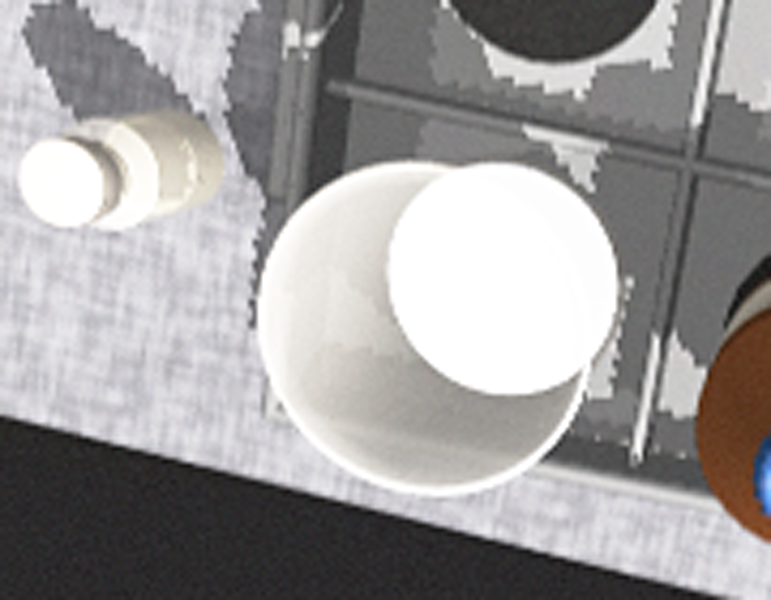

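Run:
```python
from h import *
C=np.array([.385,-.275]);a=np.radians(-27);ex=np.array([np.cos(a),np.sin(a)]);ey=np.array([-np.sin(a),np.cos(a)])
for n in('f_w15','f_w3','f_w10','f_top','f_scene'):
    f=dict(np.load(n+'.npz'));P=cloud(f).reshape(-1,3);P=P[~np.isnan(P[:,0])]
    lx=(P[:,:2]-C)@ex;ly=(P[:,:2]-C)@ey
    m=(lx>.085)&(lx<.4)&(ly>-.2)&(ly<.15)
    for lo in(.03,.1,.2,.3,.5):
        k=m&(P[:,2]>lo)&(P[:,2]<lo+.1)
        if k.sum():print(n,'z',lo,k.sum(),'lx min/5%',lx[k].min().round(3),np.percentile(lx[k],5).round(3),'ly',np.percentile(ly[k],[2,50,98]).round(3))
f=dict(np.load('f_w15.npz'));print('rim centre',ray(f,209.5,186.5,.074).round(4))
f=dict(np.load('f_w3.npz'));print(ray(f,190+115/514*180,0+233/600*210,.074))
```

```text
f_w15 z 0.03 3348 lx min/5% 0.157 0.161 ly [0.057 0.104 0.147]
f_w15 z 0.1 3546 lx min/5% 0.157 0.159 ly [0.057 0.095 0.146]
f_w3 z 0.03 12143 lx min/5% 0.157 0.164 ly [-0.07   0.098  0.148]
f_w3 z 0.1 9933 lx min/5% 0.157 0.159 ly [0.055 0.105 0.148]
f_w3 z 0.2 1002 lx min/5% 0.157 0.158 ly [0.057 0.062 0.07 ]
f_w10 z 0.03 5318 lx min/5% 0.16 0.163 ly [0.071 0.12  0.149]
f_w10 z 0.1 2694 lx min/5% 0.16 0.163 ly [0.091 0.129 0.149]
f_top z 0.03 3977 lx min/5% 0.159 0.17 ly [-0.148  0.086  0.148]
f_top z 0.1 3529 lx min/5% 0.158 0.166 ly [-0.15   0.093  0.148]
f_top z 0.2 473 lx min/5% 0.158 0.159 ly [-0.158  0.052  0.069]
f_top z 0.3 519 lx min/5% 0.158 0.159 ly [0.046 0.055 0.069]
f_top z 0.5 3791 lx min/5% 0.136 0.137 ly [0.051 0.093 0.148]
f_scene z 0.03 4509 lx min/5% 0.157 0.193 ly [-0.164  0.047  0.067]
f_scene z 0.1 4668 lx min/5% 0.157 0.171 ly [-0.161  0.05   0.059]
f_scene z 0.2 4777 lx min/5% 0.157 0.168 ly [-0.142  0.052  0.059]
f_scene z 0.3 6225 lx min/5% 0.157 0.168 ly [0.046 0.052 0.059]
f_scene z 0.5 13532 lx min/5% 0.136 0.148 ly [0.046 0.053 0.066]
rim centre [ 0.4037 -0.3241  0.074 ]
[ 0.40464065 -0.32595096  0.074     ]
```

The cabinet starts ≥157 mm behind the caddy centre at gripper heights, so there's room. Jaw axis at 120° keeps both fingers clear of the small bottle and the vial.

Run:
```python
from h import *
plan([.404,-.325,.15],120)
```

```text
total [-25.3, 61.5, -84.3]
jaw 75.08
rot [-0.19, -44.92, -0.54]
n 7
rows [[-3.6, 8.8, -12.0], [-4.9, 8.8, -11.6], [-6.2, 8.8, -10.9], [-7.4, 8.8, -10.2], [-8.5, 8.8, -9.3], [-9.5, 8.8, -8.3], [-10.4, 8.8, -7.1]]
rot/row [-0.03, -6.42, -0.08]
```

Request:
{"op": "move_arm", "data": {
  "deltas": [
    {"dp": [-4,0,-12],"rotation": [-0.1,-6.5,-0.3]},
    {"dp": [-5,4,-12],"rotation": [-0.1,-6.5,-0.2]},
    {"dp": [-6,8,-11],"rotation": [0,-6.5,0]},
    {"dp": [-7.5,10,-10],"rotation": [0,-6.5,0]},
    {"dp": [-8.5,10,-9],"rotation": [0,-6.5,0]}
  ],
  "jaw": 15,
  "squeeze": 12
}}

```text
t: 19.57
eef_pos: [0.4156, -0.3035, 0.1752]
ee_rot: [-1.571, 0.003, 0.329]
force: [0.2, -0.1, -1.0]
width: 0.0799
```

Run:
```python
from h import *
st();plan([.404,-.325,.14],120)
```

```text
{'t': 19.5667, 'q': [-0.2474, 0.1375, -0.4113, 0.0022, -1.0245, -0.9951], 'eef_pos': [0.4156, -0.3035, 0.1752], 'ee_rot': [-1.571, 0.0032, 0.3295], 'force': [0.2475, -0.0569, -1.0248], 'width': 0.0799}
total [-17.8, 35.3, -16.6]
jaw 108.88
rot [-0.01, -11.12, -0.18]
n 2
rows [[-8.9, 17.6, -8.3], [-9.7, 17.6, -7.4]]
rot/row [-0.0, -5.56, -0.09]
```

Request:
{"op": "move_arm", "data": {
  "deltas": [
    {"dp": [-9,14,-8.5],"rotation": [0,-5.5,-0.2]},
    {"dp": [-8,12,-6.5],"rotation": [0,-4.5,0]},
    {"dp": [-2,3,-1],"rotation": [0,-1.2,0]},
    {"dp": [0,0,0],"rotation": [0,0,0]}
  ]
}}

```text
t: 19.9
eef_pos: [0.3969, -0.3263, 0.1376]
ee_rot: [-1.561, 0.006, 0.54]
force: [0.5, -0.6, 0.2]
width: 0.0819
```

Run:
```python
from h import *
for i in range(2):arm.grab_frame('top')
st();plan([.404,-.325,.05],120)
f=grab('wrist');save(f,'w16');np.savez('f_w16',**f)
```

```text
{'t': 20.0, 'q': [-0.3057, 0.1793, -0.4527, -0.0019, -0.9486, -0.726], 'eef_pos': [0.3977, -0.326, 0.1386], 'ee_rot': [-1.5624, 0.0053, 0.538], 'force': [-0.3378, -0.4767, -0.2094], 'width': 0.0826}
total [6.4, 88.5, -3.1]
jaw 120.82
rot [-0.48, 0.82, -0.31]
n 3
rows [[2.1, 29.5, -1.0], [2.1, 29.5, -0.9], [2.0, 29.5, -0.8]]
rot/row [-0.16, 0.27, -0.1]
```

View pics/w16.png

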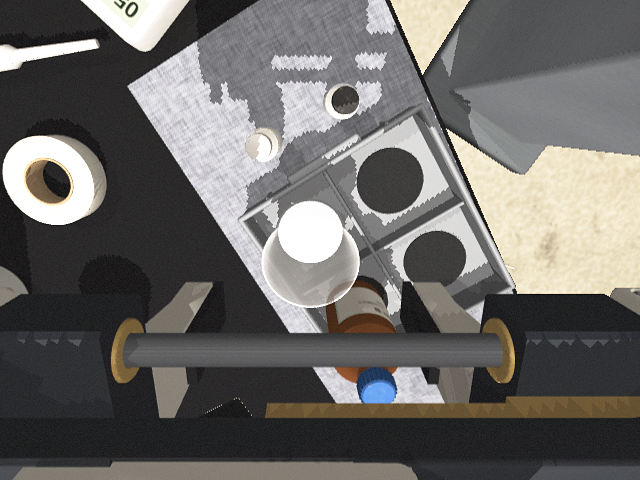

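Beaker rim (311,261) is centred between the fingers; small bottle's cap (378,387) is ~40 mm clear along the tool x axis.

Request:
{"op": "move_arm", "data": {
  "deltas": [
    {"dp": [5,22,-3],"rotation": [-0.4,0.8,-0.3]},
    {"dp": [0,22,0],"rotation": [0,0,0]},
    {"dp": [0,10,0],"rotation": [0,0,0]}
  ]
}}

```text
t: 20.3
eef_pos: [0.4085, -0.3267, 0.0881]
ee_rot: [-1.579, -0.007, 0.522]
force: [-1.0, 0.3, -0.6]
width: 0.0824
```

Run:
```python
from h import *
for i in range(2):arm.grab_frame('top')
st();plan([.404,-.325,.05],120)
```

```text
{'t': 20.4, 'q': [-0.2988, 0.242, -0.5104, 0.0008, -0.8097, -0.7497], 'eef_pos': [0.408, -0.3266, 0.0882], 'ee_rot': [-1.5776, -0.0055, 0.5228], 'force': [0.2688, 0.7433, 0.2421], 'width': 0.0827}
total [-2.8, 38.1, 3.6]
jaw 119.95
rot [0.39, -0.04, 0.31]
n 1
rows [[-2.8, 38.1, 3.6]]
rot/row [0.39, -0.04, 0.31]
```

Request:
{"op": "move_arm", "data": {
  "deltas": [
    {"dp": [-3,12,3.5],"rotation": [0.4,0,0.3]},
    {"dp": [0,12,0.5],"rotation": [0,0,0]},
    {"dp": [0,10,0.5],"rotation": [0,0,0]}
  ]
}}

```text
t: 20.65
eef_pos: [0.4065, -0.3248, 0.0569]
ee_rot: [-1.576, -0.004, 0.524]
force: [-0.1, 0.2, -0.6]
width: 0.0826
```

Run:
```python
from h import *
for i in range(2):arm.grab_frame('top')
st();plan([.404,-.325,.05],120)
f=grab('wrist');save(f,'w17')
```

```text
{'t': 20.75, 'q': [-0.2963, 0.284, -0.5478, 0.0004, -0.7357, -0.7514], 'eef_pos': [0.4051, -0.3243, 0.0556], 'ee_rot': [-1.5734, -0.002, 0.5234], 'force': [-0.5724, 0.8001, 1.4233], 'width': 0.0827}
total [-1.3, 5.6, -0.1]
jaw 119.99
rot [0.15, -0.01, 0.12]
n 1
rows [[-1.3, 5.6, -0.1]]
rot/row [0.15, -0.01, 0.12]
```

View pics/w17.png

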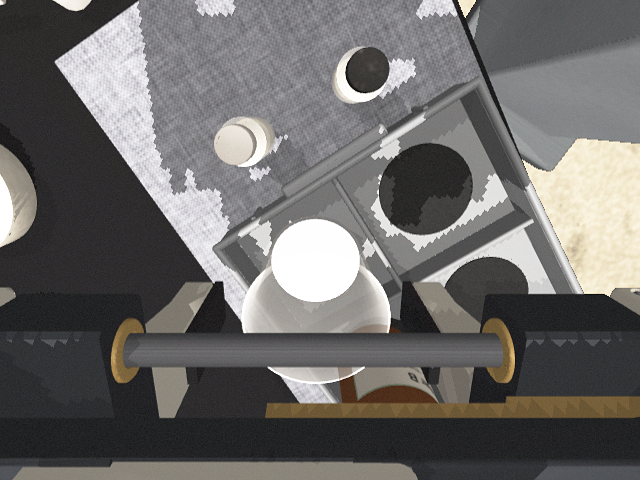

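Beaker rim (316,318) centred between fingers; vials clear. Final lowering and grasp.

Request:
{"op": "move_arm", "data": {
  "deltas": [
    {"dp": [-1,6,0.5],"rotation": [0,0,0]},
    {"dp": [0,0,0],"rotation": [0,0,0]},
    {"dp": [0,0,0],"rotation": [0,0,0]},
    {"dp": [0,0,0],"rotation": [0,0,0]},
    {"dp": [0,0,0],"rotation": [0,0,0]}
  ],
  "jaw": 255,
  "squeeze": 12
}}

```text
t: 21.22
eef_pos: [0.4057, -0.3252, 0.052]
ee_rot: [-1.577, -0.004, 0.524]
force: [-0.2, -0.3, -1.0]
width: 0.0606
```

Request:
{"op": "move_arm", "data": {
  "deltas": [
    {"dp": [0,0,0],"rotation": [0,0,0]},
    {"dp": [0,0,0],"rotation": [0,0,0]}
  ]
}}

```text
t: 21.38
eef_pos: [0.4058, -0.3253, 0.0524]
ee_rot: [-1.577, -0.005, 0.524]
force: [-0.2, 0.1, -0.7]
width: 0.0608
```

Run:
```python
from h import *
st();plan([.404,-.325,.05],120)
```

```text
{'t': 21.3833, 'q': [-0.2974, 0.2881, -0.5525, 0.0014, -0.7224, -0.7507], 'eef_pos': [0.4058, -0.3253, 0.0524], 'ee_rot': [-1.5772, -0.0047, 0.5238], 'force': [-0.2067, 0.1291, -0.6714], 'width': 0.0608}
total [-1.4, 2.4, 1.2]
jaw 120.01
rot [0.37, 0.01, 0.27]
n 1
rows [[-1.4, 2.4, 1.2]]
rot/row [0.37, 0.01, 0.27]
```

Request:
{"op": "move_arm", "data": {
  "deltas": [
    {"dp": [0,-6,0],"rotation": [0.2,0,0.2]},
    {"dp": [0,-22,0],"rotation": [0,0,0]},
    {"dp": [0,-34,0],"rotation": [0,0,0]},
    {"dp": [0,-34,0],"rotation": [0,0,0]},
    {"dp": [0,-34,0],"rotation": [0,0,0]}
  ]
}}

```text
t: 21.8
eef_pos: [0.4004, -0.3231, 0.1809]
ee_rot: [-1.56, 0.01, 0.522]
force: [0.6, -0.5, -0.6]
width: 0.0608
```

Request:
{"op": "move_arm", "data": {
  "deltas": [
    {"dp": [0,-34,0],"rotation": [0,0,0]},
    {"dp": [0,-25,0],"rotation": [0,0,0]}
  ]
}}

```text
t: 21.97
eef_pos: [0.4009, -0.3235, 0.2457]
ee_rot: [-1.562, 0.009, 0.523]
force: [1.1, -0.2, -0.6]
width: 0.061
```

Run:
```python
from h import *
st();plan([.583,.087,.235],160)
f=grab('scene');a=cv2.resize(f['pixels'][80:370,230:400],(346,600),interpolation=cv2.INTER_CUBIC);cv2.imwrite('pics/s4.png',a[:,:,::-1])
```

```text
{'t': 21.9667, 'q': [-0.2972, 0.0889, -0.2967, 0.0003, -1.1982, -0.7512], 'eef_pos': [0.4009, -0.3235, 0.2457], 'ee_rot': [-1.5615, 0.009, 0.5226], 'force': [1.0898, -0.165, -0.5749], 'width': 0.061}
total [362.7, 9.9, 264.8]
jaw 119.94
rot [-0.69, -40.06, -0.31]
n 9
rows [[40.3, 1.1, 29.4], [42.5, 1.1, 26.2], [44.4, 1.1, 22.8], [46.0, 1.1, 19.3], [47.4, 1.1, 15.7], [48.4, 1.1, 12.0], [49.2, 1.1, 8.2], [49.7, 1.1, 4.3], [49.9, 1.2, 0.5]]
rot/row [-0.08, -4.45, -0.03]
```

View pics/s4.png

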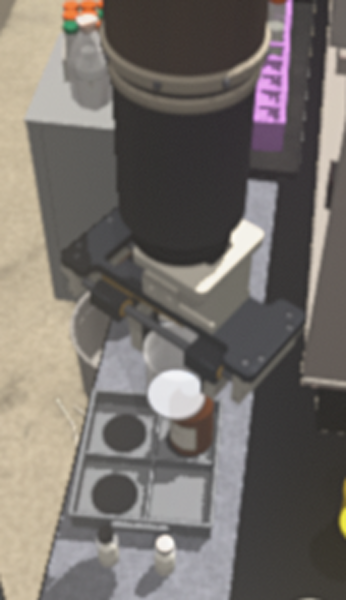

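Beaker held (175,385) above the caddy, small bottle upright in its cell (190,430), vials untouched. Carrying to the stirrer.

Request:
{"op": "move_arm", "data": {
  "deltas": [
    {"dp": [20,0,14],"rotation": [-0.3,-2.4,-0.2]},
    {"dp": [30,0,20],"rotation": [-0.3,-3.6,0]},
    {"dp": [32,0,18],"rotation": [0,-3.6,0]},
    {"dp": [33,0,16],"rotation": [0,-3.6,0]},
    {"dp": [34,0,14],"rotation": [0,-3.6,0]}
  ]
}}

```text
t: 22.43
eef_pos: [0.4745, -0.1699, 0.257]
ee_rot: [-1.587, -0.0, 0.817]
force: [0.5, 0.0, -0.9]
width: 0.0609
```

Run:
```python
from h import *
st();plan([.583,.087,.235],160,7)
```

```text
{'t': 22.4333, 'q': [0.0558, 0.0444, -0.3242, 0.0122, -1.1909, -0.8145], 'eef_pos': [0.4745, -0.1699, 0.257], 'ee_rot': [-1.5868, -0.0003, 0.8165], 'force': [0.5489, 0.0455, -0.9234], 'width': 0.0609}
total [261.5, 20.5, 97.1]
jaw 136.78
rot [0.91, -23.21, -0.17]
n 7
rows [[37.4, 2.9, 13.9], [38.1, 3.0, 11.7], [38.7, 3.0, 9.5], [39.2, 3.0, 7.2], [39.5, 3.1, 4.9], [39.8, 3.1, 2.6], [39.8, 3.1, 0.3]]
rot/row [0.13, -3.32, -0.02]
```

Request:
{"op": "move_arm", "data": {
  "deltas": [
    {"dp": [37,2,14],"rotation": [0.5,-3.3,-0.1]},
    {"dp": [38,2,12],"rotation": [0.3,-3.3,0]},
    {"dp": [39,2,9.5],"rotation": [0,-3.3,0]},
    {"dp": [39,2,7],"rotation": [0,-3.3,0]},
    {"dp": [39,2,5],"rotation": [0,-3.3,0]}
  ]
}}

```text
t: 22.85
eef_pos: [0.5512, 0.0225, 0.2499]
ee_rot: [-1.576, -0.003, 1.119]
force: [1.7, -0.7, -0.9]
width: 0.0608
```

Run:
```python
from h import *
st();plan([.583,.087,.21],160)
```

```text
{'t': 22.85, 'q': [0.3972, 0.1373, -0.2314, 0.0019, -1.1966, -0.8496], 'eef_pos': [0.5512, 0.0225, 0.2499], 'ee_rot': [-1.5757, -0.0029, 1.1192], 'force': [1.6526, -0.7139, -0.9299], 'width': 0.0608}
total [71.8, 40.1, -0.3]
jaw 154.12
rot [0.29, -5.88, 0.15]
n 2
rows [[35.9, 20.1, -0.1], [35.9, 20.0, -2.0]]
rot/row [0.14, -2.94, 0.08]
```

Request:
{"op": "move_arm", "data": {
  "deltas": [
    {"dp": [30,8,0],"rotation": [0.3,-2.5,0.1]},
    {"dp": [25,12,-1],"rotation": [0,-2.5,0]},
    {"dp": [12,12,-1],"rotation": [0,-1,0]},
    {"dp": [2,8,0],"rotation": [0,0,0]}
  ]
}}

```text
t: 23.18
eef_pos: [0.5844, 0.0955, 0.2105]
ee_rot: [-1.573, -0.003, 1.24]
force: [1.1, 0.3, -1.2]
width: 0.0605
```

Run:
```python
from h import *
for i in range(2):arm.grab_frame('top')
st();plan([.583,.087,.1205],160)
f=grab('wrist');save(f,'w18');np.savez('f_w18',**f)
```

```text
{'t': 23.2833, 'q': [0.4895, 0.2314, -0.2059, -0.0007, -1.1319, -0.8231], 'eef_pos': [0.583, 0.0935, 0.2099], 'ee_rot': [-1.5714, -0.0017, 1.2368], 'force': [-0.5676, -0.591, -1.1245], 'width': 0.0605}
total [-6.3, 89.4, -2.1]
jaw 160.87
rot [0.04, 0.87, 0.1]
n 3
rows [[-2.1, 29.8, -0.7], [-2.1, 29.8, -0.7], [-2.1, 29.8, -0.7]]
rot/row [0.01, 0.29, 0.03]
```

View pics/w18.png

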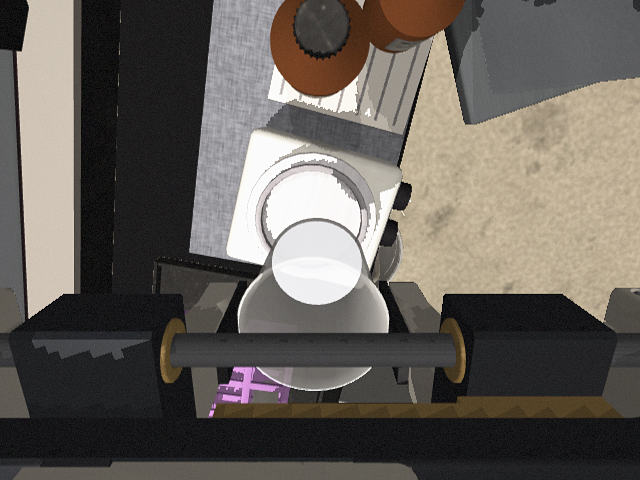

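Beaker held upright over the empty ring (ring ~(312,213)). Check ring centre from here.

Run:
```python
from h import *
f=dict(np.load('f_w18.npz'))
a=cv2.resize(f['pixels'][140:260,230:400],(800,565),interpolation=cv2.INTER_CUBIC);cv2.imwrite('pics/w18c.png',a[:,:,::-1])
print(ray(f,312,213,.08))
```

```text
[0.58092435 0.0838538  0.08      ]
```

View pics/w18c.png

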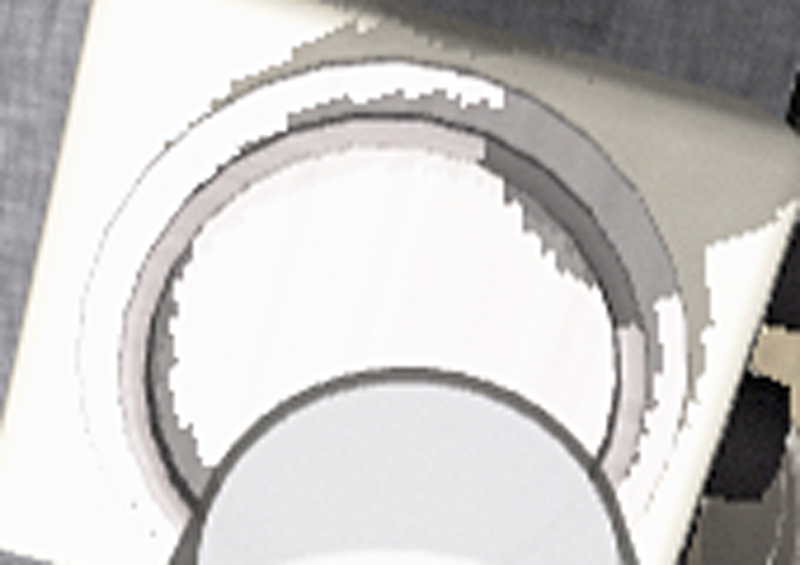

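Request:
{"op": "move_arm", "data": {
  "deltas": [
    {"dp": [-6,20,-1.5],"rotation": [0,0.6,0.1]},
    {"dp": [0,22,0],"rotation": [0,0,0]},
    {"dp": [0,18,0],"rotation": [0,0,0]},
    {"dp": [0,6,0],"rotation": [0,0,0]}
  ]
}}

```text
t: 23.67
eef_pos: [0.5843, 0.0818, 0.1498]
ee_rot: [-1.58, -0.006, 1.218]
force: [-0.8, 0.3, -0.6]
width: 0.0607
```

Run:
```python
from h import *
for i in range(2):arm.grab_frame('top')
st();plan([.582,.087,.1205],160)
```

```text
{'t': 23.7667, 'q': [0.4726, 0.2739, -0.2944, 0.0042, -0.9908, -0.8266], 'eef_pos': [0.585, 0.0822, 0.1512], 'ee_rot': [-1.5814, -0.0062, 1.2191], 'force': [-0.4855, -0.0874, 0.1558], 'width': 0.0601}
total [3.3, 30.6, 4.8]
jaw 159.84
rot [0.61, -0.15, 0.36]
n 1
rows [[3.3, 30.6, 4.8]]
rot/row [0.61, -0.15, 0.36]
```

Request:
{"op": "move_arm", "data": {
  "deltas": [
    {"dp": [3.5,9,5],"rotation": [0.6,0,0.4]},
    {"dp": [0,9,0.5],"rotation": [0,0,0]}
  ]
}}

```text
t: 23.93
eef_pos: [0.5832, 0.0871, 0.1368]
ee_rot: [-1.575, -0.003, 1.217]
force: [1.4, -0.1, -0.6]
width: 0.0606
```

Run:
```python
from h import *
for i in range(2):arm.grab_frame('top')
st();plan([.582,.087,.1205],160)
```

```text
{'t': 24.0333, 'q': [0.4805, 0.2911, -0.3093, 0.0017, -0.9673, -0.8344], 'eef_pos': [0.5824, 0.0867, 0.1354], 'ee_rot': [-1.5739, -0.0013, 1.2179], 'force': [-0.5211, -0.2367, -0.6238], 'width': 0.0606}
total [0.1, 14.9, 0.5]
jaw 159.78
rot [0.18, -0.22, 0.07]
n 1
rows [[0.1, 14.9, 0.5]]
rot/row [0.18, -0.22, 0.07]
```

Request:
{"op": "move_arm", "data": {
  "deltas": [
    {"dp": [0,6,0.5],"rotation": [0.1,0,0.1]},
    {"dp": [0,5,0],"rotation": [0,0,0]},
    {"dp": [0,3,0],"rotation": [0,0,0]}
  ]
}}

```text
t: 24.28
eef_pos: [0.5829, 0.0875, 0.1219]
ee_rot: [-1.574, -0.001, 1.219]
force: [0.5, -0.0, -0.5]
width: 0.0609
```

Run:
```python
from h import *
arm.grab_frame('top')
st();plan([.582,.087,.1205],160)
```

```text
{'t': 24.3333, 'q': [0.4816, 0.3063, -0.3246, 0.002, -0.938, -0.835], 'eef_pos': [0.5825, 0.0873, 0.1212], 'ee_rot': [-1.5732, -0.0003, 1.2185], 'force': [-0.7642, -0.227, -1.7537], 'width': 0.0601}
total [-0.5, 0.7, 0.3]
jaw 159.82
rot [0.14, -0.18, 0.02]
n 1
rows [[-0.5, 0.7, 0.3]]
rot/row [0.14, -0.18, 0.02]
```

Request:
{"op": "move_arm", "data": {
  "deltas": [
    {"dp": [0,2,0],"rotation": [0.1,0,0]}
  ]
}}

```text
t: 24.42
eef_pos: [0.5825, 0.0874, 0.1193]
ee_rot: [-1.572, -0.0, 1.219]
force: [-8.1, 1.3, 19.2]
width: 0.0605
```

Run:
```python
from h import *
arm.grab_frame('top')
st()
```

```text
{'t': 24.4667, 'q': [0.4809, 0.3092, -0.3246, 0.0003, -0.937, -0.8329], 'eef_pos': [0.5822, 0.0874, 0.1193], 'ee_rot': [-1.5709, 0.0002, 1.2189], 'force': [-2.05, -0.0023, 3.9521], 'width': 0.0604}
```

Request:
{"op": "move_arm", "data": {
  "deltas": [
    {"dp": [0,0,0],"rotation": [0,0,0]},
    {"dp": [0,0,0],"rotation": [0,0,0]},
    {"dp": [0,0,0],"rotation": [0,0,0]},
    {"dp": [0,0,0],"rotation": [0,0,0]}
  ],
  "jaw": 15
}}

```text
t: 24.8
eef_pos: [0.5828, 0.0876, 0.1197]
ee_rot: [-1.572, -0.0, 1.219]
force: [-0.4, -0.2, 1.7]
width: 0.0799
```

Request:
{"op": "move_arm", "data": {
  "deltas": [
    {"dp": [0,-10,0],"rotation": [0,0,0]},
    {"dp": [0,-30,0],"rotation": [0,0,0]},
    {"dp": [0,-35,0],"rotation": [0,0,0]},
    {"dp": [15,-35,0],"rotation": [0,0,0]},
    {"dp": [15,-10,0],"rotation": [0,0,0]}
  ]
}}

```text
t: 25.22
eef_pos: [0.5903, 0.1129, 0.243]
ee_rot: [-1.565, 0.006, 1.217]
force: [1.6, 0.1, 0.8]
width: 0.0826
```

Run:
```python
from h import *
arm.grab_frame('top')
f=grab('wrist');save(f,'w19');np.savez('f_w19',**f)
st();plan([.463,-.0365,.25],125)
```

```text
{'t': 25.3167, 'q': [0.5155, 0.2352, -0.1288, -0.0013, -1.2156, -0.8678], 'eef_pos': [0.5902, 0.1145, 0.2405], 'ee_rot': [-1.5641, 0.006, 1.218], 'force': [0.5014, 0.2299, -1.3409], 'width': 0.0824}
total [-185.7, -7.9, 67.3]
jaw 159.78
rot [-0.27, 34.79, -0.45]
n 5
rows [[-37.1, -1.6, 13.5], [-38.5, -1.7, 8.9], [-39.3, -1.7, 4.1], [-39.5, -1.8, -0.7], [-39.1, -1.8, -5.4]]
rot/row [-0.05, 6.96, -0.09]
```

View pics/w19.png

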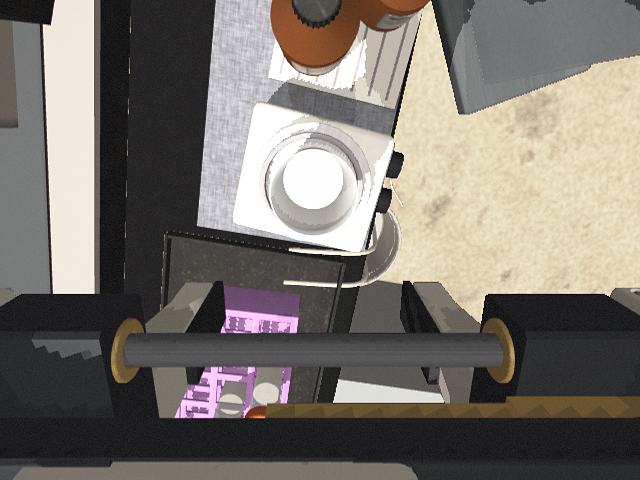

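Beaker (313,180) stands upright inside the ring. Now back to the medium bottle on the mat.

Request:
{"op": "move_arm", "data": {
  "deltas": [
    {"dp": [-20,-2,8],"rotation": [-0.2,5,-0.3]},
    {"dp": [-27,-2,6],"rotation": [-0.1,7,-0.2]},
    {"dp": [-28,-1,3],"rotation": [0,7,0]},
    {"dp": [-28,0,-1],"rotation": [0,7,0]},
    {"dp": [-24,0,-4],"rotation": [0,7,0]}
  ],
  "jaw": 100,
  "squeeze": 35
}}

```text
t: 25.73
eef_pos: [0.5075, 0.0125, 0.2444]
ee_rot: [-1.568, 0.001, 0.631]
force: [0.3, -0.4, 0.4]
width: 0.0556
```

Run:
```python
from h import *
arm.grab_frame('top')
f=grab('wrist');save(f,'w20');np.savez('f_w20',**f)
st();plan([.463,-.0365,.18],125)
```

```text
{'t': 25.8333, 'q': [0.4086, 0.0678, -0.3206, -0.003, -1.1832, -1.3476], 'eef_pos': [0.5064, 0.0114, 0.2449], 'ee_rot': [-1.5679, 0.0002, 0.6306], 'force': [0.5805, -0.1944, 0.1699], 'width': 0.0541}
total [-63.3, 64.9, -13.3]
jaw 126.13
rot [-0.17, 1.13, -0.01]
n 2
rows [[-31.7, 32.4, -6.6], [-31.6, 32.4, -6.9]]
rot/row [-0.08, 0.57, -0.01]
```

View pics/w20.png

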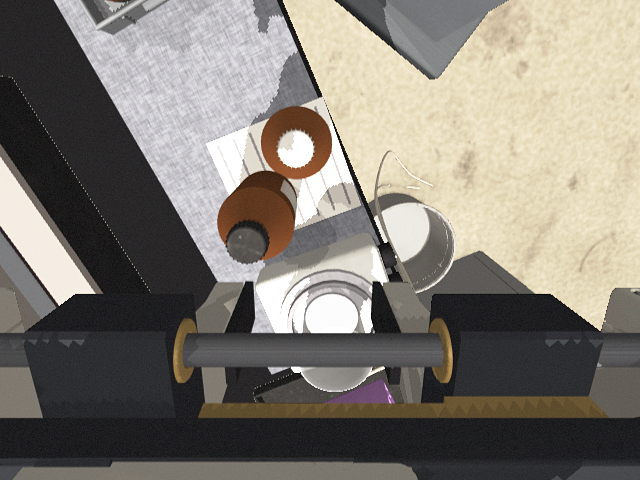

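```bash
cat >> h.py <<'E'
def capfit(f,m,hh,box,n=''):
    k=np.zeros(m.shape,bool);k[box[0]:box[1],box[2]:box[3]]=True;m=m&k
    c=max(cv2.findContours(m.astype(np.uint8),0,1)[0],key=cv2.contourArea);c=cv2.convexHull(c);p=np.array([ray(f,*q,hh) for q in c[:,0].astype(float)])
    (x,y),r=cv2.minEnclosingCircle((p[:,:2]*1000).astype(np.float32));e=cv2.fitEllipse(c)
    print(n,np.round(e[0],1),ray(f,*e[0],hh).round(4),'mec',round(x,1),round(y,1),round(2*r,1))
E
python3 - <<'E'
from h import *
f=dict(np.load('f_w20.npz'));h=cv2.cvtColor(f['pixels'],cv2.COLOR_RGB2HSV)
capfit(f,(h[...,1]<90)&(h[...,2]>100),.1345,(126,172,272,320),'med')
capfit(f,(h[...,1]<90)&(h[...,2]<130),.1495,(218,266,222,272),'large')
E
```

```text
med [295.2 147.8] [ 0.4624 -0.0363  0.1345] mec 462.4 -36.0 27.5
large [247.  241.7] [ 0.5344 -0.027   0.1495] mec 534.6 -26.7 33.6
```

Request:
{"op": "move_arm", "data": {
  "deltas": [
    {"dp": [-25,16,-5],"rotation": [0,1,0]},
    {"dp": [-25,18,-5],"rotation": [0,0,0]},
    {"dp": [-12,16,-2],"rotation": [0,0,0]},
    {"dp": [0,10,0],"rotation": [0,0,0]}
  ]
}}

```text
t: 26.17
eef_pos: [0.4617, -0.0366, 0.1853]
ee_rot: [-1.57, -0.005, 0.615]
force: [0.5, -0.1, -1.1]
width: 0.0535
```

Run:
```python
from h import *
for i in range(2):arm.grab_frame('top')
st();plan([.4625,-.036,.1165],125)
```

```text
{'t': 26.2667, 'q': [0.3469, 0.0384, -0.4964, -0.0026, -1.033, -1.3012], 'eef_pos': [0.4626, -0.0358, 0.1852], 'ee_rot': [-1.5694, -0.0034, 0.6152], 'force': [0.4524, -1.1402, 0.2251], 'width': 0.0534}
total [-0.4, 68.7, -0.2]
jaw 125.25
rot [-0.08, 0.25, 0.19]
n 2
rows [[-0.2, 34.3, -0.1], [-0.1, 34.3, -0.1]]
rot/row [-0.04, 0.12, 0.1]
```

Request:
{"op": "move_arm", "data": {
  "deltas": [
    {"dp": [-1,20,-1],"rotation": [0,0.2,0.2]},
    {"dp": [-1,20,-0.5],"rotation": [0,0,0.1]},
    {"dp": [-1,15,0],"rotation": [0,0,0]},
    {"dp": [0,3,0],"rotation": [0,0,0]}
  ]
}}

```text
t: 26.6
eef_pos: [0.4653, -0.0375, 0.1294]
ee_rot: [-1.573, -0.004, 0.616]
force: [-0.9, -0.1, -1.3]
width: 0.0533
```

Run:
```python
from h import *
for i in range(2):arm.grab_frame('top')
st();plan([.4625,-.036,.1165],125)
f=grab('wrist');save(f,'w21')
```

```text
{'t': 26.7, 'q': [0.3439, 0.1019, -0.57, 0.0021, -0.8933, -1.3], 'eef_pos': [0.4663, -0.0374, 0.131], 'ee_rot': [-1.5739, -0.005, 0.616], 'force': [0.1625, 0.4751, 0.8798], 'width': 0.0535}
total [-2.4, 14.5, 3.4]
jaw 125.29
rot [0.18, 0.29, 0.29]
n 1
rows [[-2.4, 14.5, 3.4]]
rot/row [0.18, 0.29, 0.29]
```

View pics/w21.png

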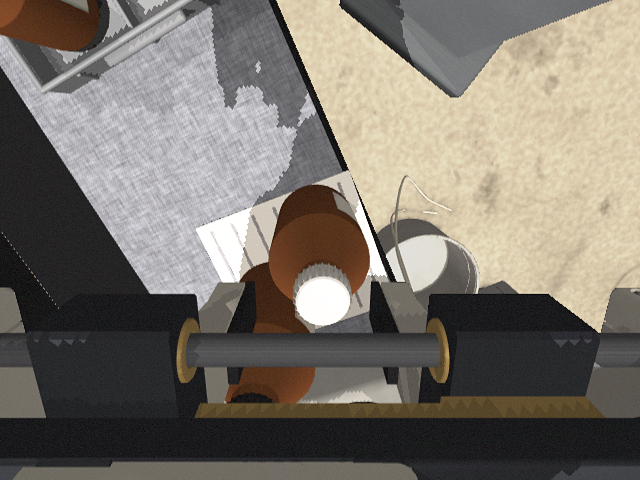

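White cap (323,300), needs the +3.4 mm shift computed; large bottle lies 66 mm away along tool x, clear of the fingers.

Request:
{"op": "move_arm", "data": {
  "deltas": [
    {"dp": [-2.5,8,4],"rotation": [0.1,0.2,0.3]},
    {"dp": [-0.5,6,0.5],"rotation": [0,0,0]}
  ]
}}

```text
t: 26.92
eef_pos: [0.464, -0.0344, 0.1198]
ee_rot: [-1.574, -0.005, 0.613]
force: [0.1, 0.1, -0.3]
width: 0.0531
```

Run:
```python
from h import *
for i in range(2):arm.grab_frame('top')
st();plan([.4625,-.036,.1165],125)
```

```text
{'t': 27.0167, 'q': [0.3525, 0.112, -0.591, 0.0028, -0.8628, -1.3116], 'eef_pos': [0.4636, -0.0347, 0.1193], 'ee_rot': [-1.5742, -0.0042, 0.6135], 'force': [-0.1418, -1.2594, 0.2955], 'width': 0.0533}
total [-1.7, 2.8, -0.4]
jaw 125.15
rot [0.19, 0.15, 0.24]
n 1
rows [[-1.7, 2.8, -0.4]]
rot/row [0.19, 0.15, 0.24]
```

Request:
{"op": "move_arm", "data": {
  "deltas": [
    {"dp": [-2,3.5,-0.4],"rotation": [0.2,0.1,0.2]},
    {"dp": [0,0,0],"rotation": [0,0,0]},
    {"dp": [0,0,0],"rotation": [0,0,0]},
    {"dp": [0,0,0],"rotation": [0,0,0]},
    {"dp": [0,0,0],"rotation": [0,0,0]}
  ],
  "jaw": 255
}}

```text
t: 27.43
eef_pos: [0.4625, -0.0362, 0.1162]
ee_rot: [-1.571, -0.001, 0.612]
force: [-0.1, -0.5, -1.1]
width: 0.0264
```

Request:
{"op": "move_arm", "data": {
  "deltas": [
    {"dp": [0,0,0],"rotation": [0,0,0]},
    {"dp": [0,0,0],"rotation": [0,0,0]},
    {"dp": [0,0,0],"rotation": [0,0,0]}
  ]
}}

```text
t: 27.68
eef_pos: [0.4624, -0.0362, 0.1162]
ee_rot: [-1.571, -0.001, 0.612]
force: [0.1, 0.0, -0.6]
width: 0.0265
```

Run:
```python
from h import *
st();plan([.4625,-.036,.1165],125)
```

```text
{'t': 27.6833, 'q': [0.3476, 0.1169, -0.5923, -0.0007, -0.8603, -1.3062], 'eef_pos': [0.4624, -0.0362, 0.1162], 'ee_rot': [-1.5706, -0.0014, 0.6117], 'force': [0.1367, 0.0012, -0.5748], 'width': 0.0265}
total [0.2, -0.3, 0.1]
jaw 125.05
rot [-0.01, 0.05, 0.08]
n 1
rows [[0.2, -0.3, 0.1]]
rot/row [-0.01, 0.05, 0.08]
```

Request:
{"op": "move_arm", "data": {
  "deltas": [
    {"dp": [0,-8,0],"rotation": [0,0,0]},
    {"dp": [0,-20,0],"rotation": [0,0,0]},
    {"dp": [0,-22,0],"rotation": [0,0,0]},
    {"dp": [-5,-18,0],"rotation": [0,0,0]}
  ]
}}

```text
t: 28.02
eef_pos: [0.4549, -0.0398, 0.1832]
ee_rot: [-1.567, 0.009, 0.611]
force: [0.4, 0.5, -1.6]
width: 0.0265
```

Run:
```python
from h import *
st();plan([.3342,-.2917,.19],152)
```

```text
{'t': 28.0167, 'q': [0.3445, 0.0349, -0.5054, -0.0021, -1.0401, -1.3032], 'eef_pos': [0.4549, -0.0398, 0.1832], 'ee_rot': [-1.5665, 0.0088, 0.611], 'force': [0.3558, 0.5063, -1.6297], 'width': 0.0265}
total [-243.4, -5.3, -137.0]
jaw 125.01
rot [-0.36, -26.99, -0.44]
n 6
rows [[-40.6, -0.9, -22.8], [-42.2, -0.9, -19.6], [-43.6, -0.9, -16.2], [-44.8, -1.0, -12.7], [-45.6, -1.0, -9.2], [-46.2, -1.1, -5.6]]
rot/row [-0.06, -4.5, -0.07]
```

Request:
{"op": "move_arm", "data": {
  "deltas": [
    {"dp": [-28,-2,-16],"rotation": [-0.2,-3,-0.2]},
    {"dp": [-32,-2,-16],"rotation": [-0.1,-3.6,-0.2]},
    {"dp": [-34,-2,-14],"rotation": [0,-3.6,0]},
    {"dp": [-34,0,-12],"rotation": [0,-3.6,0]},
    {"dp": [-35,0,-10],"rotation": [0,-3.6,0]}
  ]
}}

```text
t: 28.43
eef_pos: [0.3818, -0.2006, 0.1973]
ee_rot: [-1.58, -0.007, 0.936]
force: [0.5, -1.8, -2.5]
width: 0.0264
```

Run:
```python
from h import *
st();plan([.3342,-.2917,.19],152)
```

```text
{'t': 28.4333, 'q': [-0.0231, -0.039, -0.5448, -0.0001, -1.0538, -0.6115], 'eef_pos': [0.3818, -0.2006, 0.1973], 'ee_rot': [-1.5799, -0.0065, 0.9361], 'force': [0.523, -1.7888, -2.5468], 'width': 0.0264}
total [-101.6, 6.8, -15.6]
jaw 143.63
rot [0.55, -8.37, 0.33]
n 3
rows [[-33.9, 2.3, -5.2], [-34.1, 2.3, -3.6], [-34.2, 2.4, -1.9]]
rot/row [0.18, -2.79, 0.11]
```

Request:
{"op": "move_arm", "data": {
  "deltas": [
    {"dp": [-34,1,-5],"rotation": [0.3,-2.8,0.2]},
    {"dp": [-32,1,-3.5],"rotation": [0.2,-2.8,0.1]},
    {"dp": [-24,1,-2],"rotation": [0,-2,0]},
    {"dp": [-6,0,0],"rotation": [0,-0.5,0]},
    {"dp": [0,0,0],"rotation": [0,0,0]}
  ]
}}

```text
t: 28.85
eef_pos: [0.3305, -0.2945, 0.1969]
ee_rot: [-1.572, -0.001, 1.085]
force: [-0.2, -0.4, -1.9]
width: 0.0264
```

Run:
```python
from h import *
for i in range(2):arm.grab_frame('top')
st();plan([.3342,-.2917,.1192],152)
f=grab('wrist');save(f,'w22')
```

```text
{'t': 28.95, 'q': [-0.2771, -0.0115, -0.5191, -0.0007, -1.061, -0.2086], 'eef_pos': [0.3314, -0.2934, 0.1969], 'ee_rot': [-1.5728, -0.001, 1.0848], 'force': [-0.7981, 0.0577, -1.662], 'width': 0.0267}
total [2.8, 77.7, -1.5]
jaw 152.15
rot [0.11, 0.15, 0.06]
n 2
rows [[1.4, 38.8, -0.8], [1.4, 38.8, -0.8]]
rot/row [0.06, 0.08, 0.03]
```

View pics/w22.png

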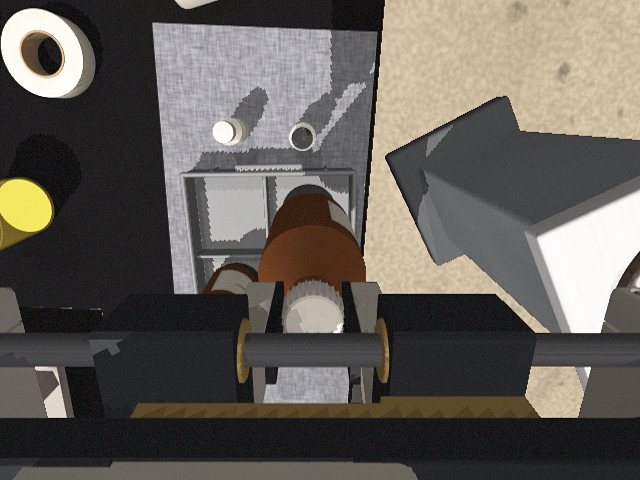

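Medium bottle hangs over the right front cell, pad edge visible at (310,190). Descending in steps.

Request:
{"op": "move_arm", "data": {
  "deltas": [
    {"dp": [3,16,-1],"rotation": [0.1,0.1,0]},
    {"dp": [0,18,-0.5],"rotation": [0,0,0]},
    {"dp": [-1,12,0],"rotation": [0,0,0]}
  ]
}}

```text
t: 29.25
eef_pos: [0.3381, -0.2907, 0.1531]
ee_rot: [-1.579, -0.002, 1.086]
force: [-0.2, 0.4, -3.2]
width: 0.0264
```

Run:
```python
from h import *
for i in range(2):arm.grab_frame('top')
st();plan([.3342,-.2917,.1192],152)
```

```text
{'t': 29.35, 'q': [-0.2662, 0.0372, -0.583, -0.0008, -0.9456, -0.2178], 'eef_pos': [0.3369, -0.2904, 0.1524], 'ee_rot': [-1.5755, -0.0017, 1.0863], 'force': [-0.1289, -0.2585, -2.5534], 'width': 0.0264}
total [-2.4, 33.2, 1.9]
jaw 152.24
rot [0.27, 0.24, 0.1]
n 1
rows [[-2.4, 33.2, 1.9]]
rot/row [0.27, 0.24, 0.1]
```

Request:
{"op": "move_arm", "data": {
  "deltas": [
    {"dp": [-2.5,10,2],"rotation": [0.2,0.2,0.1]},
    {"dp": [-0.5,10,1],"rotation": [0,0,0]}
  ]
}}

```text
t: 29.52
eef_pos: [0.3353, -0.2914, 0.134]
ee_rot: [-1.576, 0.0, 1.085]
force: [-0.2, 0.1, -2.3]
width: 0.0262
```

Run:
```python
from h import *
for i in range(2):arm.grab_frame('top')
st();plan([.3342,-.2917,.1192],152)
```

```text
{'t': 29.6167, 'q': [-0.2682, 0.0589, -0.6123, 0.0012, -0.897, -0.2183], 'eef_pos': [0.3344, -0.2912, 0.1332], 'ee_rot': [-1.5736, 0.0003, 1.0851], 'force': [-0.7022, 0.5866, -2.5223], 'width': 0.0266}
total [-0.6, 14.0, -0.0]
jaw 152.17
rot [0.16, 0.17, -0.02]
n 1
rows [[-0.6, 14.0, -0.0]]
rot/row [0.16, 0.17, -0.02]
```

Request:
{"op": "move_arm", "data": {
  "deltas": [
    {"dp": [-0.5,6,0.3],"rotation": [0.1,0.1,0]},
    {"dp": [-0.3,5,0.3],"rotation": [0,0,0]}
  ]
}}

```text
t: 29.78
eef_pos: [0.3349, -0.2918, 0.1233]
ee_rot: [-1.574, 0.0, 1.084]
force: [-0.6, -0.0, -3.1]
width: 0.0266
```

Run:
```python
from h import *
for i in range(2):arm.grab_frame('top')
st();plan([.3342,-.2917,.1192],152)
```

```text
{'t': 29.8833, 'q': [-0.2695, 0.073, -0.6254, 0.0014, -0.87, -0.2181], 'eef_pos': [0.3344, -0.2918, 0.1229], 'ee_rot': [-1.5733, 0.0005, 1.0841], 'force': [0.1173, -0.0882, -2.4925], 'width': 0.0269}
total [-0.0, 3.7, 0.2]
jaw 152.11
rot [0.14, 0.11, -0.03]
n 1
rows [[-0.0, 3.7, 0.2]]
rot/row [0.14, 0.11, -0.03]
```

Request:
{"op": "move_arm", "data": {
  "deltas": [
    {"dp": [0,2.5,0.2],"rotation": [0.1,0,0]},
    {"dp": [0,2,0],"rotation": [0,0,0]}
  ]
}}

```text
t: 30.05
eef_pos: [0.3347, -0.2919, 0.1187]
ee_rot: [-1.573, 0.001, 1.084]
force: [0.7, -0.9, -2.8]
width: 0.0264
```

Run:
```python
from h import *
arm.grab_frame('top')
st();plan([.3342,-.2917,.1192],152)
```

```text
{'t': 30.1, 'q': [-0.2699, 0.0796, -0.6296, 0.0015, -0.8598, -0.2176], 'eef_pos': [0.3348, -0.2921, 0.1188], 'ee_rot': [-1.5729, 0.0007, 1.0843], 'force': [0.8811, 0.4336, -2.4412], 'width': 0.0262}
total [0.1, -0.4, 0.7]
jaw 152.12
rot [0.12, 0.12, -0.04]
n 1
rows [[0.1, -0.4, 0.7]]
rot/row [0.12, 0.12, -0.04]
```

Not touching yet (still carrying ~2.5 N); a bit lower.

Request:
{"op": "move_arm", "data": {
  "deltas": [
    {"dp": [0,1.5,0.5],"rotation": [0.1,0,0]}
  ]
}}

```text
t: 30.18
eef_pos: [0.3354, -0.2926, 0.1185]
ee_rot: [-1.573, 0.001, 1.085]
force: [-3.5, 0.8, 20.6]
width: 0.0261
```

Run:
```python
from h import *
arm.grab_frame('top')
st()
```

```text
{'t': 30.2333, 'q': [-0.2702, 0.0809, -0.629, 0.0029, -0.8586, -0.2172], 'eef_pos': [0.3355, -0.2928, 0.1187], 'ee_rot': [-1.5735, 0.0016, 1.0853], 'force': [-2.0621, 0.9941, 9.9305], 'width': 0.0262}
```

Request:
{"op": "move_arm", "data": {
  "deltas": [
    {"dp": [0,0,0.5],"rotation": [0,0,0]},
    {"dp": [0,0,0],"rotation": [0,0,0]},
    {"dp": [0,0,0],"rotation": [0,0,0]},
    {"dp": [0,0,0],"rotation": [0,0,0]},
    {"dp": [0,0,0],"rotation": [0,0,0]}
  ],
  "jaw": 90
}}

```text
t: 30.65
eef_pos: [0.3364, -0.2933, 0.1202]
ee_rot: [-1.577, 0.002, 1.086]
force: [0.9, -0.3, -0.6]
width: 0.0533
```

Request:
{"op": "move_arm", "data": {
  "deltas": [
    {"dp": [0,-12,0],"rotation": [0,0,0]},
    {"dp": [0,-30,0],"rotation": [0,0,0]},
    {"dp": [10,-30,0],"rotation": [0,-2,0]},
    {"dp": [25,-25,-5],"rotation": [0,-4,0]},
    {"dp": [25,-10,-5],"rotation": [0,-4,0]}
  ]
}}

```text
t: 31.07
eef_pos: [0.3662, -0.2422, 0.2274]
ee_rot: [-1.566, 0.002, 1.258]
force: [1.5, -1.0, -0.2]
width: 0.0569
```

Run:
```python
from h import *
arm.grab_frame('top')
f=grab('wrist');save(f,'w23');np.savez('f_w23',**f)
st();plan([.5365,-.027,.23],179)
h=cv2.cvtColor(f['pixels'],cv2.COLOR_RGB2HSV)
```

```text
{'t': 31.1667, 'q': [-0.1273, -0.0399, -0.4751, 0.0009, -1.1392, -0.1826], 'eef_pos': [0.3675, -0.2407, 0.2266], 'ee_rot': [-1.5675, 0.0014, 1.2612], 'force': [-1.1282, -0.9933, -0.4138], 'width': 0.0569}
total [255.0, -4.1, -95.8]
jaw 162.26
rot [-0.2, -16.74, -0.05]
n 7
rows [[36.4, -0.6, -13.7], [35.8, -0.6, -15.2], [35.2, -0.6, -16.7], [34.4, -0.5, -18.1], [33.7, -0.5, -19.6], [32.8, -0.5, -20.9], [31.9, -0.5, -22.3]]
rot/row [-0.03, -2.39, -0.01]
```

View pics/w23.png

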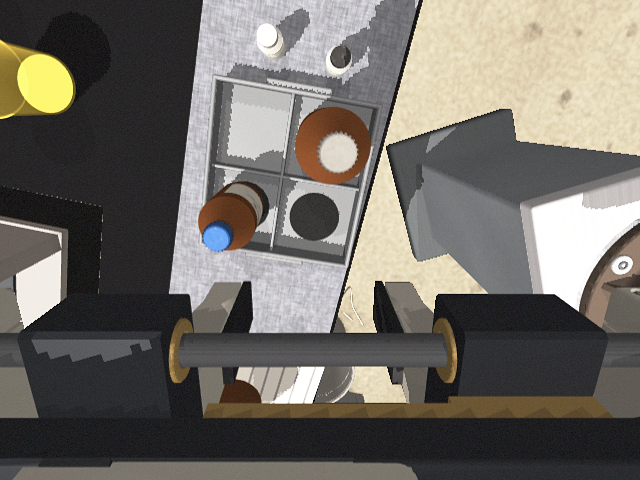

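Run:
```python
from h import *
f=dict(np.load('f_w23.npz'));h=cv2.cvtColor(f['pixels'],cv2.COLOR_RGB2HSV)
capfit(f,(h[...,1]<90)&(h[...,2]>80),.137,(130,175,316,362),'med')
capfit(f,(h[...,0]>100)&(h[...,0]<130)&(h[...,1]>90),.116,(215,255,195,240),'small')
capfit(f,(h[...,2]<70),.005,(185,245,285,342),'padL')
```

```text
med [337.1 152. ] [ 0.3357 -0.2938  0.137 ] mec 335.6 -293.5 27.6
small [217.5 235.7] [ 0.4385 -0.2591  0.116 ] mec 438.7 -259.2 24.5
padL [313.8 216.3] [ 0.3728 -0.2234  0.005 ] mec 372.9 -222.8 51.4
```

Request:
{"op": "move_arm", "data": {
  "deltas": [
    {"dp": [25,-1,-9],"rotation": [-0.2,-1.8,0]},
    {"dp": [36,0,-15],"rotation": [0,-2.5,0]},
    {"dp": [36,0,-16.5],"rotation": [0,-2.5,0]},
    {"dp": [36,0,-18],"rotation": [0,-2.5,0]},
    {"dp": [36,0,-19.5],"rotation": [0,-2.5,0]}
  ]
}}

```text
t: 31.58
eef_pos: [0.4804, -0.0918, 0.227]
ee_rot: [-1.571, 0.001, 1.464]
force: [1.1, -1.2, 0.4]
width: 0.0566
```

Run:
```python
from h import *
st();plan([.5365,-.027+.05,.23],179)
```

```text
{'t': 31.5833, 'q': [0.215, 0.0483, -0.3856, 0.0011, -1.137, -0.3217], 'eef_pos': [0.4804, -0.0918, 0.227], 'ee_rot': [-1.571, 0.001, 1.4645], 'force': [1.1158, -1.204, 0.379], 'width': 0.0566}
total [120.1, -3.1, -43.6]
jaw 173.91
rot [0.01, -5.09, -0.06]
n 3
rows [[40.0, -1.0, -14.5], [39.6, -1.0, -15.7], [39.1, -1.0, -16.9]]
rot/row [0.0, -1.7, -0.02]
```

Request:
{"op": "move_arm", "data": {
  "deltas": [
    {"dp": [36,-1,-14],"rotation": [0,-1.7,0]},
    {"dp": [36,-1,-15],"rotation": [0,-1.7,0]},
    {"dp": [30,-1,-13],"rotation": [0,-1.7,0]},
    {"dp": [8,0,-2],"rotation": [0,0,0]},
    {"dp": [0,0,0],"rotation": [0,0,0]}
  ]
}}

```text
t: 32.0
eef_pos: [0.5364, 0.0245, 0.2255]
ee_rot: [-1.566, 0.003, 1.562]
force: [-0.1, -0.5, -0.2]
width: 0.0568
```

Run:
```python
from h import *
for i in range(3):arm.grab_frame('top')
f=grab('wrist');save(f,'w24');np.savez('f_w24',**f)
st();plan([.5365,-.027,.20],179)
```

```text
{'t': 32.2, 'q': [0.4072, 0.1324, -0.292, 0.0007, -1.1508, -0.4189], 'eef_pos': [0.5354, 0.0218, 0.2263], 'ee_rot': [-1.5669, 0.0024, 1.5594], 'force': [-0.2843, -0.7257, 0.5604], 'width': 0.0565}
total [-48.7, 26.4, -1.8]
jaw 179.34
rot [-0.22, 0.34, -0.14]
n 2
rows [[-24.3, 13.2, -0.9], [-24.4, 13.2, -0.9]]
rot/row [-0.11, 0.17, -0.07]
```

View pics/w24.png

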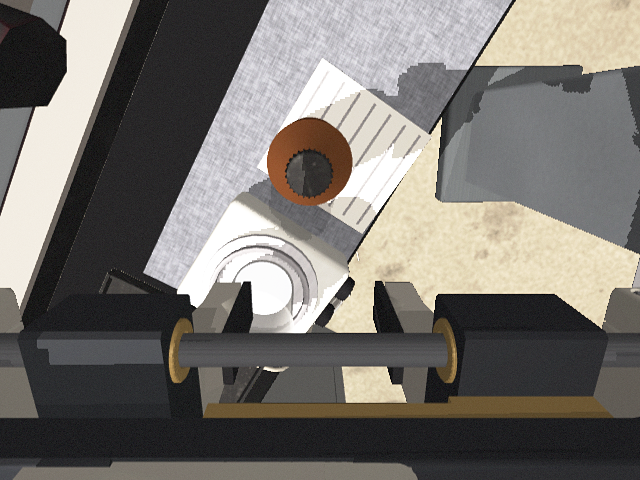

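Large bottle alone on the mat, cap (309,174).

Run:
```python
from h import *
f=dict(np.load('f_w24.npz'));h=cv2.cvtColor(f['pixels'],cv2.COLOR_RGB2HSV)
capfit(f,(h[...,1]<90)&(h[...,2]<150),.1495,(147,200,283,336),'large')
```

```text
large [308.7 172.5] [ 0.5373 -0.0281  0.1495] mec 537.4 -27.6 30.1
```

Request:
{"op": "move_arm", "data": {
  "deltas": [
    {"dp": [-20,8,-1],"rotation": [-0.2,0.3,-0.1]},
    {"dp": [-20,10,-1],"rotation": [0,0,0]},
    {"dp": [-9,8,0],"rotation": [0,0,0]},
    {"dp": [0,4,0],"rotation": [0,0,0]}
  ]
}}

```text
t: 32.53
eef_pos: [0.5355, -0.0329, 0.1974]
ee_rot: [-1.575, -0.001, 1.549]
force: [0.3, -0.3, -0.3]
width: 0.0565
```

Run:
```python
from h import *
for i in range(2):arm.grab_frame('top')
st();plan([.5365,-.027,.1275],179)
```

```text
{'t': 32.6333, 'q': [0.3068, 0.1512, -0.3386, 0.0007, -1.0775, -0.3282], 'eef_pos': [0.5357, -0.0317, 0.1975], 'ee_rot': [-1.5743, -0.0005, 1.5497], 'force': [0.6597, 0.3949, -0.2287], 'width': 0.0569}
total [4.7, 70.0, -0.5]
jaw 178.79
rot [0.2, -0.21, 0.03]
n 2
rows [[2.4, 35.0, -0.2], [2.4, 35.0, -0.3]]
rot/row [0.1, -0.1, 0.01]
```

Request:
{"op": "move_arm", "data": {
  "deltas": [
    {"dp": [4,20,-1],"rotation": [0.2,-0.2,0]},
    {"dp": [0,20,0],"rotation": [0,0,0]},
    {"dp": [0,15,0],"rotation": [0,0,0]}
  ]
}}

```text
t: 32.88
eef_pos: [0.5402, -0.0273, 0.1465]
ee_rot: [-1.581, -0.002, 1.552]
force: [0.1, 1.1, -0.1]
width: 0.0569
```

Run:
```python
from h import *
for i in range(2):arm.grab_frame('top')
st();plan([.5371,-.0276,.1275],179)
```

```text
{'t': 32.9833, 'q': [0.3128, 0.2033, -0.4053, 0.0006, -0.9564, -0.3322], 'eef_pos': [0.5387, -0.0275, 0.145], 'ee_rot': [-1.5765, -0.0015, 1.5517], 'force': [0.2916, 0.6783, -0.3467], 'width': 0.0568}
total [-0.1, 17.5, 1.7]
jaw 178.91
rot [0.32, -0.09, 0.08]
n 1
rows [[-0.1, 17.5, 1.7]]
rot/row [0.32, -0.09, 0.08]
```

Request:
{"op": "move_arm", "data": {
  "deltas": [
    {"dp": [0,9,2],"rotation": [0.3,0,0.1]},
    {"dp": [0,8,0.5],"rotation": [0,0,0]},
    {"dp": [0,2,0.5],"rotation": [0,0,0]}
  ]
}}

```text
t: 33.23
eef_pos: [0.5373, -0.0266, 0.1276]
ee_rot: [-1.575, 0.0, 1.553]
force: [0.5, -0.4, 0.5]
width: 0.0566
```

Run:
```python
from h import *
for i in range(2):arm.grab_frame('top')
st();plan([.5371,-.0276,.1275],179)
```

```text
{'t': 33.3333, 'q': [0.3159, 0.2203, -0.4283, 0.0018, -0.9187, -0.335], 'eef_pos': [0.5374, -0.0267, 0.1281], 'ee_rot': [-1.5746, 0.0002, 1.5529], 'force': [-0.0952, -0.0482, -0.7008], 'width': 0.0564}
total [-0.9, 0.6, 0.3]
jaw 178.97
rot [0.22, -0.03, -0.01]
n 1
rows [[-0.9, 0.6, 0.3]]
rot/row [0.22, -0.03, -0.01]
```

Request:
{"op": "move_arm", "data": {
  "deltas": [
    {"dp": [-1,1,0.3],"rotation": [0.1,0,0]},
    {"dp": [0,0,0],"rotation": [0,0,0]},
    {"dp": [0,0,0],"rotation": [0,0,0]},
    {"dp": [0,0,0],"rotation": [0,0,0]},
    {"dp": [0,0,0],"rotation": [0,0,0]}
  ],
  "jaw": 255
}}

```text
t: 33.75
eef_pos: [0.5382, -0.0276, 0.1289]
ee_rot: [-1.576, -0.0, 1.553]
force: [-0.5, 0.0, -2.1]
width: 0.0296
```

Request:
{"op": "move_arm", "data": {
  "deltas": [
    {"dp": [0,0,0],"rotation": [0,0,0]},
    {"dp": [0,0,0],"rotation": [0,0,0]},
    {"dp": [0,0,0],"rotation": [0,0,0]}
  ]
}}

```text
t: 34.0
eef_pos: [0.5379, -0.0276, 0.1289]
ee_rot: [-1.575, -0.001, 1.553]
force: [-1.4, 0.3, -0.7]
width: 0.0297
```

Run:
```python
from h import *
st();plan([.5371,-.0276,.1275],179)
```

```text
{'t': 34.0, 'q': [0.3135, 0.2198, -0.4264, 0.0012, -0.92, -0.3322], 'eef_pos': [0.5379, -0.0276, 0.1289], 'ee_rot': [-1.5754, -0.0006, 1.5528], 'force': [-1.4303, 0.3489, -0.7265], 'width': 0.0297}
total [0.0, 1.4, 0.8]
jaw 178.97
rot [0.27, -0.03, 0.03]
n 1
rows [[0.0, 1.4, 0.8]]
rot/row [0.27, -0.03, 0.03]
```

Request:
{"op": "move_arm", "data": {
  "deltas": [
    {"dp": [0,-8,0],"rotation": [0.1,0,0]},
    {"dp": [0,-20,0],"rotation": [0,0,0]},
    {"dp": [0,-22,0],"rotation": [0,0,0]},
    {"dp": [-5,-18,0],"rotation": [0,0,0]}
  ]
}}

```text
t: 34.33
eef_pos: [0.5337, -0.0329, 0.1949]
ee_rot: [-1.562, 0.001, 1.552]
force: [1.0, 0.4, -2.0]
width: 0.0297
```

Run:
```python
from h import *
st();plan([.3736,-.2225,.20],152,8)
```

```text
{'t': 34.3333, 'q': [0.3041, 0.1581, -0.3356, -0.0018, -1.0862, -0.322], 'eef_pos': [0.5337, -0.0329, 0.1949], 'ee_rot': [-1.5616, 0.0014, 1.552], 'force': [1.019, 0.4036, -1.9759], 'width': 0.0297}
total [-192.6, -3.4, 156.5]
jaw 178.92
rot [-0.5, 26.92, -0.2]
n 8
rows [[-24.1, -0.4, 19.6], [-25.2, -0.5, 18.1], [-26.2, -0.5, 16.6], [-27.1, -0.5, 15.0], [-28.0, -0.5, 13.4], [-28.7, -0.6, 11.8], [-29.3, -0.6, 10.1], [-29.9, -0.6, 8.3]]
rot/row [-0.06, 3.37, -0.03]
```

Request:
{"op": "move_arm", "data": {
  "deltas": [
    {"dp": [-22,-1,18],"rotation": [-0.3,3,-0.1]},
    {"dp": [-26,-1,19],"rotation": [-0.2,3.4,-0.1]},
    {"dp": [-27,-1,17],"rotation": [0,3.4,0]},
    {"dp": [-28,0,15.5],"rotation": [0,3.4,0]},
    {"dp": [-29,0,13.5],"rotation": [0,3.4,0]}
  ]
}}

```text
t: 34.75
eef_pos: [0.4359, -0.1531, 0.2042]
ee_rot: [-1.579, -0.005, 1.259]
force: [1.0, 0.6, -2.9]
width: 0.0295
```

Run:
```python
from h import *
st();plan([.3736,-.2225,.20],152)
```

```text
{'t': 34.75, 'q': [0.0886, 0.0134, -0.4757, -0.0022, -1.0724, -0.3991], 'eef_pos': [0.4359, -0.1531, 0.2042], 'ee_rot': [-1.5786, -0.0054, 1.2593], 'force': [1.0036, 0.5546, -2.8939], 'width': 0.0295}
total [-85.1, 3.4, 38.0]
jaw 162.15
rot [0.42, 10.15, 0.35]
n 3
rows [[-28.4, 1.1, 12.7], [-29.1, 1.2, 11.0], [-29.7, 1.3, 9.2]]
rot/row [0.14, 3.38, 0.12]
```

Request:
{"op": "move_arm", "data": {
  "deltas": [
    {"dp": [-28,1,12.5],"rotation": [0.2,3.4,0.2]},
    {"dp": [-27,1,10],"rotation": [0.1,3.2,0.1]},
    {"dp": [-18,0,7],"rotation": [0,2.2,0]},
    {"dp": [-4,0,1],"rotation": [0,0.5,0]},
    {"dp": [0,0,0],"rotation": [0,0,0]}
  ]
}}

```text
t: 35.17
eef_pos: [0.371, -0.2192, 0.2041]
ee_rot: [-1.573, -0.001, 1.081]
force: [0.7, -0.3, -1.9]
width: 0.0299
```

Run:
```python
from h import *
for i in range(2):arm.grab_frame('top')
st();plan([.3736,-.2225,.132],152)
f=grab('wrist');save(f,'w25')
```

```text
{'t': 35.2667, 'q': [-0.0707, -0.0391, -0.5282, -0.0003, -1.0793, -0.4172], 'eef_pos': [0.3721, -0.2185, 0.204], 'ee_rot': [-1.5729, -0.0013, 1.0828], 'force': [0.2732, 0.925, -2.0931], 'width': 0.0299}
total [-2.9, 72.0, -3.0]
jaw 152.04
rot [0.12, 0.04, 0.07]
n 2
rows [[-1.5, 36.0, -1.5], [-1.4, 36.0, -1.6]]
rot/row [0.06, 0.02, 0.04]
```

View pics/w25.png

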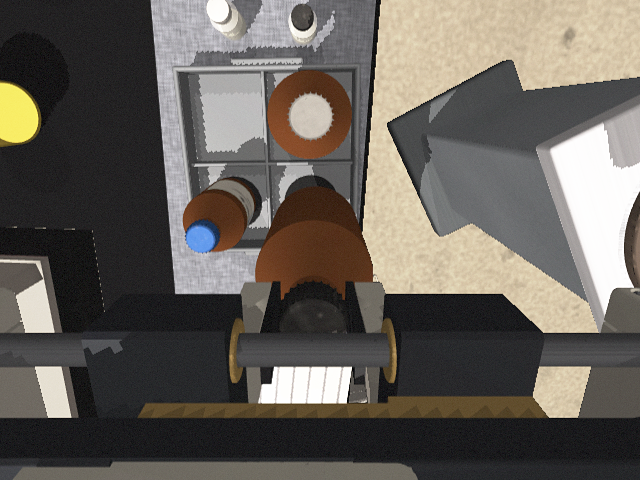

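Large bottle hangs over the left front cell (pad edge at (308,185)); medium cap (311,116) upright in its cell. Descending.

Request:
{"op": "move_arm", "data": {
  "deltas": [
    {"dp": [-2.5,16,-3],"rotation": [0.1,0,0.1]},
    {"dp": [0,18,-1.5],"rotation": [0,0,0]},
    {"dp": [0,10,-0.5],"rotation": [0,0,0]}
  ]
}}

```text
t: 35.57
eef_pos: [0.3806, -0.2217, 0.1616]
ee_rot: [-1.578, -0.002, 1.089]
force: [-0.5, 0.5, -3.4]
width: 0.0298
```

Run:
```python
from h import *
for i in range(2):arm.grab_frame('top')
st();plan([.3736,-.2225,.132],152)
```

```text
{'t': 35.6667, 'q': [-0.0755, 0.0176, -0.581, 0.0015, -0.9678, -0.4071], 'eef_pos': [0.3798, -0.2216, 0.1613], 'ee_rot': [-1.5753, -0.0006, 1.0891], 'force': [0.137, -0.1518, -1.914], 'width': 0.0299}
total [-3.7, 29.3, 5.2]
jaw 152.4
rot [0.26, 0.4, 0.03]
n 1
rows [[-3.7, 29.3, 5.2]]
rot/row [0.26, 0.4, 0.03]
```

Request:
{"op": "move_arm", "data": {
  "deltas": [
    {"dp": [-4,5,5.5],"rotation": [0.2,0.4,0]},
    {"dp": [-1,8,1],"rotation": [0,0,0]}
  ]
}}

```text
t: 35.83
eef_pos: [0.3736, -0.2225, 0.1494]
ee_rot: [-1.574, -0.001, 1.085]
force: [-1.2, 0.4, -2.4]
width: 0.0297
```

Run:
```python
from h import *
for i in range(2):arm.grab_frame('top')
st();plan([.3736,-.2225,.132],152)
```

```text
{'t': 35.9333, 'q': [-0.0801, 0.0249, -0.607, 0.0004, -0.9372, -0.4065], 'eef_pos': [0.3731, -0.2225, 0.1484], 'ee_rot': [-1.5725, -0.0004, 1.0844], 'force': [0.5391, -0.3654, -2.2735], 'width': 0.0299}
total [0.2, 16.4, -0.4]
jaw 152.13
rot [0.1, 0.13, 0.02]
n 1
rows [[0.2, 16.4, -0.4]]
rot/row [0.1, 0.13, 0.02]
```

Request:
{"op": "move_arm", "data": {
  "deltas": [
    {"dp": [0,6,0],"rotation": [0.1,0.1,0]},
    {"dp": [0,6,0.5],"rotation": [0,0,0]}
  ]
}}

```text
t: 36.1
eef_pos: [0.374, -0.2225, 0.1372]
ee_rot: [-1.574, -0.001, 1.083]
force: [0.5, 0.3, -2.9]
width: 0.0299
```

Run:
```python
from h import *
for i in range(2):arm.grab_frame('top')
st();plan([.3736,-.2225,.132],152)
```

```text
{'t': 36.2, 'q': [-0.08, 0.0397, -0.6233, -0.0001, -0.9067, -0.4076], 'eef_pos': [0.3731, -0.2223, 0.1365], 'ee_rot': [-1.5718, -0.0005, 1.0831], 'force': [-0.2436, 0.5288, -1.5399], 'width': 0.0296}
total [0.1, 4.5, -0.5]
jaw 152.06
rot [0.06, 0.06, 0.03]
n 1
rows [[0.1, 4.5, -0.5]]
rot/row [0.06, 0.06, 0.03]
```

Request:
{"op": "move_arm", "data": {
  "deltas": [
    {"dp": [0,3,-0.5],"rotation": [0,0,0]},
    {"dp": [0,2.5,0],"rotation": [0,0,0]}
  ]
}}

```text
t: 36.37
eef_pos: [0.374, -0.2228, 0.1313]
ee_rot: [-1.573, -0.001, 1.083]
force: [-6.4, 3.2, 22.2]
width: 0.0293
```

Run:
```python
from h import *
arm.grab_frame('top')
st();plan([.3736,-.2225,.132],152)
```

```text
{'t': 36.4167, 'q': [-0.0807, 0.0475, -0.6291, 0.001, -0.8915, -0.407], 'eef_pos': [0.3744, -0.223, 0.1315], 'ee_rot': [-1.5735, -0.0003, 1.0838], 'force': [0.9913, 0.6096, -2.423], 'width': 0.0297}
total [0.1, -0.5, 0.9]
jaw 152.1
rot [0.16, 0.1, 0.02]
n 1
rows [[0.1, -0.5, 0.9]]
rot/row [0.16, 0.1, 0.02]
```

Request:
{"op": "move_arm", "data": {
  "deltas": [
    {"dp": [0,1,0.7],"rotation": [0.1,0,0]}
  ]
}}

```text
t: 36.5
eef_pos: [0.3746, -0.223, 0.1313]
ee_rot: [-1.573, -0.0, 1.084]
force: [-1.7, 1.2, 13.0]
width: 0.0294
```

Request:
{"op": "move_arm", "data": {
  "deltas": [
    {"dp": [0,0,0],"rotation": [0,0,0]},
    {"dp": [0,0,0],"rotation": [0,0,0]},
    {"dp": [0,0,0],"rotation": [0,0,0]},
    {"dp": [0,0,0],"rotation": [0,0,0]},
    {"dp": [0,0,0],"rotation": [0,0,0]}
  ],
  "jaw": 90
}}

```text
t: 36.92
eef_pos: [0.376, -0.2235, 0.1323]
ee_rot: [-1.577, -0.001, 1.085]
force: [-0.1, 0.6, -0.9]
width: 0.0548
```

Request:
{"op": "move_arm", "data": {
  "deltas": [
    {"dp": [0,-10,0],"rotation": [0,0,0]},
    {"dp": [0,-30,0],"rotation": [0,0,0]},
    {"dp": [0,-35,0],"rotation": [0,0,0]},
    {"dp": [10,-35,0],"rotation": [0,0,0]},
    {"dp": [10,-30,0],"rotation": [0,0,0]}
  ]
}}

```text
t: 37.33
eef_pos: [0.3795, -0.2051, 0.2704]
ee_rot: [-1.561, 0.004, 1.082]
force: [1.4, 0.5, 0.3]
width: 0.0567
```

Run:
```python
from h import *
for i in range(3):arm.grab_frame('top')
st()
f=grab('wrist');save(f,'w26');np.savez('f_w26',**f)
```

```text
{'t': 37.4833, 'q': [-0.0346, -0.0807, -0.409, -0.0007, -1.248, -0.4525], 'eef_pos': [0.3813, -0.2049, 0.2708], 'ee_rot': [-1.5655, 0.0018, 1.0834], 'force': [-0.7367, -0.2837, -0.082], 'width': 0.0568}
```

View pics/w26.png

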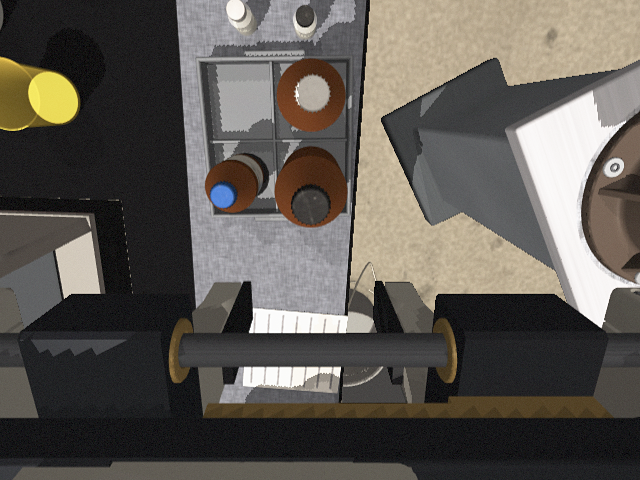

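All three bottles upright in the caddy. Retreating so the top camera can compare with the first picture.

Request:
{"op": "move_arm", "data": {
  "deltas": [
    {"dp": [25,-20,-4],"rotation": [0,-3,0]},
    {"dp": [38,-10,-4],"rotation": [0,-4.8,0]},
    {"dp": [40,0,-4],"rotation": [0,-4.8,0]},
    {"dp": [40,0,-4],"rotation": [0,-4.8,0]},
    {"dp": [40,0,-4],"rotation": [0,-4.8,0]}
  ]
}}

```text
t: 37.95
eef_pos: [0.4556, -0.0389, 0.294]
ee_rot: [-1.553, 0.0, 1.472]
force: [1.6, -0.2, 0.6]
width: 0.0571
```

Request:
{"op": "move_arm", "data": {
  "deltas": [
    {"dp": [40,0,-4],"rotation": [0,-4.8,0]},
    {"dp": [40,0,-4],"rotation": [0,-4.8,0]},
    {"dp": [40,0,-4],"rotation": [0,-4.8,0]},
    {"dp": [40,0,-4],"rotation": [0,-4.8,0]},
    {"dp": [40,0,-4],"rotation": [0,-4.8,0]}
  ]
}}

```text
t: 38.37
eef_pos: [0.4585, 0.1678, 0.2863]
ee_rot: [-1.542, -0.005, 1.909]
force: [0.4, 0.2, 0.6]
width: 0.0567
```

Request:
{"op": "move_arm", "data": {
  "deltas": [
    {"dp": [40,0,-4],"rotation": [0,-4.8,0]},
    {"dp": [40,0,-4],"rotation": [0,-4.8,0]},
    {"dp": [40,0,-4],"rotation": [0,-4.8,0]},
    {"dp": [40,0,-4],"rotation": [0,-4.8,0]},
    {"dp": [30,0,-4],"rotation": [0,-4.8,0]}
  ]
}}

```text
t: 38.78
eef_pos: [0.3793, 0.3491, 0.2784]
ee_rot: [-1.533, -0.015, 2.349]
force: [0.8, 0.8, -0.3]
width: 0.0567
```

Run:
```python
from h import *
for i in range(2):arm.grab_frame('scene')
st()
f=grab('top');np.savez('f_top2',**f);save(f,'top2')
f=grab('scene');np.savez('f_scene2',**f);save(f,'scene2')
```

```text
{'t': 38.8833, 'q': [1.1057, 0.0886, -0.2118, -0.0281, -1.3017, -0.3174], 'eef_pos': [0.3787, 0.35, 0.278], 'ee_rot': [-1.5324, -0.0157, 2.3509], 'force': [-0.3715, -0.7936, 0.7995], 'width': 0.0568}
```

View pics/top2.png

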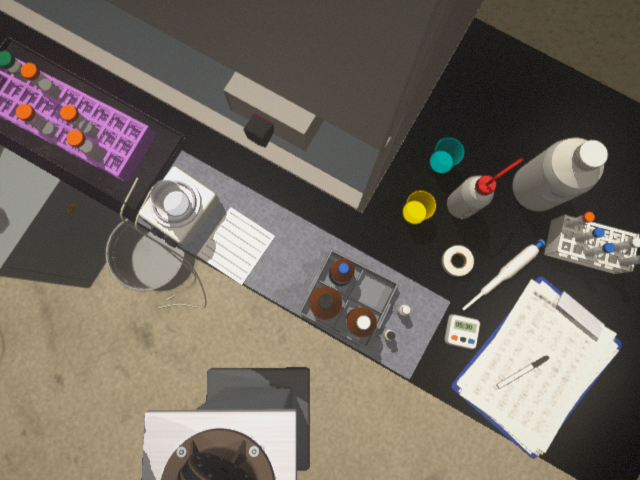

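View pics/scene2.png

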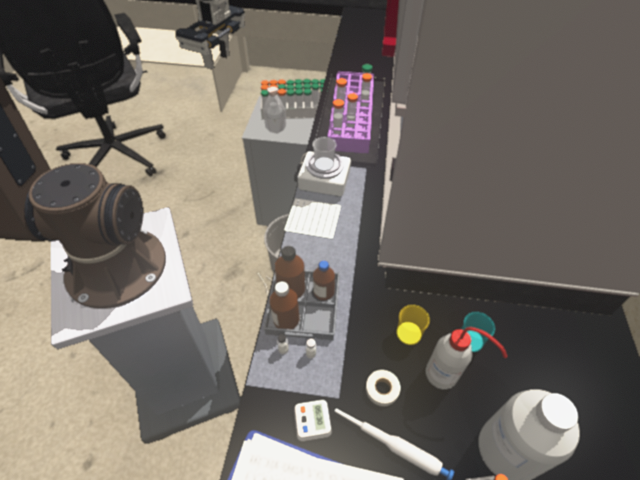

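Top and scene views: beaker in the ring (175,203), blue-capped bottle in the back cell (344,269), large (325,302) and medium (363,323) in their front cells, mat empty. Comparing numerically with the first frames.

Run:
```python
from h import *
for a,b in(('f_top','f_top2'),('f_scene','f_scene2')):
    F=[dict(np.load(x+'.npz')) for x in(a,b)]
    spec={'f_top':[('large',lambda H,S,V:(S<60)&(V<110),(326,302),12,.152),('med',lambda H,S,V:(S<60)&(V>150),(363,323),11,.137),('vg',lambda H,S,V:(V>165),(405,310),8,.054),('vb',lambda H,S,V:(V<75),(391,335),6,.054)],
     'f_scene':[('large',lambda H,S,V:(S<70)&(V<100),(289,254),12,.152),('med',lambda H,S,V:(S<60)&(V>140),(281,288),11,.137),('vg',lambda H,S,V:V>165,(311,344),8,.054)]}[a]
    for n,fn,c,r,h in spec:
        o=[]
        for f in F:
            hs=cv2.cvtColor(f['pixels'],cv2.COLOR_RGB2HSV);m=fn(*[hs[...,i] for i in range(3)])
            k=np.zeros((480,640),np.uint8);cv2.circle(k,c,r,1,-1);m=(m&(k>0)).astype(np.uint8)
            nn,l,s,cc=cv2.connectedComponentsWithStats(m);i=1+np.argmax(s[1:,4]);o.append((cc[i],s[i,4],ray(f,*cc[i],h)))
        print(a,n,o[0][1],o[1][1],'dpx',(o[1][0]-o[0][0]).round(2),'dmm',((o[1][2]-o[0][2])*1000).round(1)[:2])
f=dict(np.load('f_top2.npz'));h=cv2.cvtColor(f['pixels'],cv2.COLOR_RGB2HSV)
capfit(f,(h[...,0]>100)&(h[...,0]<130)&(h[...,1]>90),.116,(258,282,332,356),'small')
capfit(f,(h[...,2]>205)&(h[...,1]<30),.074,(188,222,160,190),'beaker base')
a=cv2.resize(f['pixels'][160:250,125:225],(660,594),interpolation=cv2.INTER_CUBIC);cv2.imwrite('pics/t2ring.png',a[:,:,::-1])
a=cv2.resize(f['pixels'][230:370,290:430],(590,590),interpolation=cv2.INTER_CUBIC);cv2.imwrite('pics/t2cad.png',a[:,:,::-1])
```

```text
f_top large 169 164 dpx [-0.2  -0.43] dmm [0.8 0.4]
f_top med 147 147 dpx [ 0.37 -1.26] dmm [ 2.3 -0.7]
f_top vg 84 85 dpx [ 0.   -0.06] dmm [ 0.1 -0. ]
f_top vb 20 22 dpx [-0.09  0.25] dmm [-0.5  0.2]
f_scene large 163 159 dpx [ 0.08 -0.17] dmm [0.3 0.4]
f_scene med 134 140 dpx [1.06 0.17] dmm [ 1.8 -1.2]
f_scene vg 88 90 dpx [-0.09  0.12] dmm [-0.3 -0.2]
small [343.2 268. ] [ 0.4409 -0.2574  0.116 ] mec 441.0 -257.4 20.8
beaker base [175.  202.6] [0.5829 0.0885 0.074 ] mec 583.7 88.8 49.4
```

View pics/t2ring.png

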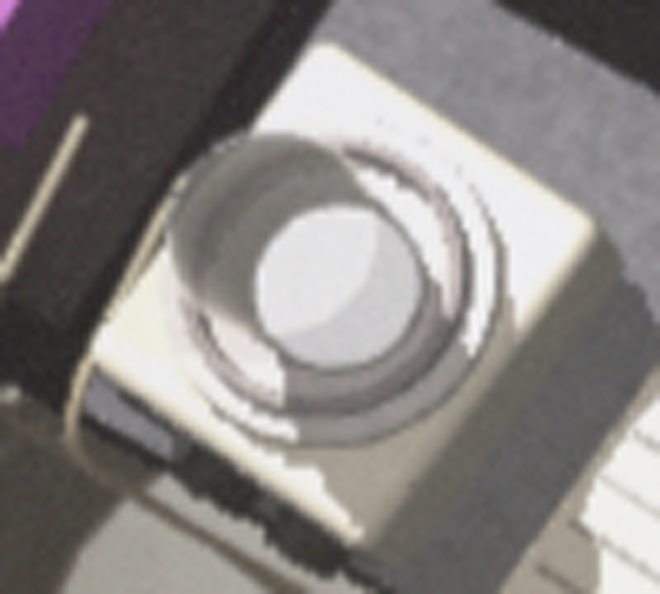

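View pics/t2cad.png

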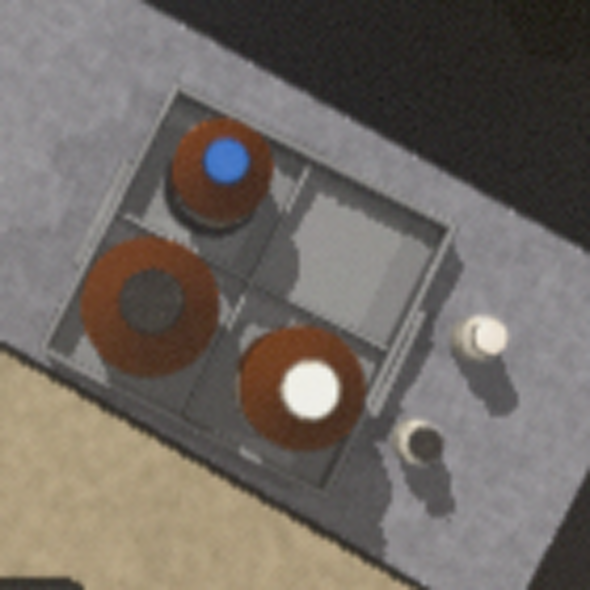

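The beaker is inside the ring, the small bottle is over its pad, and the vials haven't moved. The large bottle is back within 1 mm and the medium within about 2 mm. Handing in.

Run:
```python
from h import *
st();print(arm.job_done())
```

```text
{'t': 38.9833, 'q': [1.101, 0.0869, -0.2125, -0.0274, -1.3026, -0.3188], 'eef_pos': [0.3802, 0.3474, 0.2786], 'ee_rot': [-1.5329, -0.015, 2.345], 'force': [0.7604, -1.0949, 0.4528], 'width': 0.0567}
the job is handed in; nothing more can be done
None
```

The swap is done and handed in at 39 s. I stood the large and then the medium bottle on the mat and moved the small bottle onto the pad in the empty back cell. I then set the beaker inside the stirrer ring and put the medium and then the large bottle back in their own front cells.

**Last checks (top and scene cameras, arm clear of everything):**
- **Upright:** everything stands upright, and the mat is empty.
- **Beaker:** it is inside the ring, about 1–2 mm from its measured centre.
- **Small bottle:** its cap is within about 1–2.5 mm of the pad centre.
- **Large bottle:** it is within about 1 mm of where it started.
- **Medium bottle:** it is about 2 mm from where it started (2.4 mm by the top camera, 2.2 mm by the scene camera). I left it, because re-gripping risked more than it would gain.
- **Vials:** no movement beyond the measuring error (0.5 mm or less).

**Disagreements and hiccups:** while the arm was still settling, one wrist view put the small bottle's cap about 2 mm from the other readings. One early move call was refused for a formatting error, so nothing moved.

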